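# Dowel the trestle feet and send them down the rocking roller tray

## Task

First press one dowel from the rack fully home into the hole of every trestle foot lying on the bench. Then set the dowelled feet one after another, lying across the flow, on the outfeed half of the rocking roller tray and let go, so that each foot's own weight tips the tray and it rolls down to the outfeed by itself (never handle a foot on or over the outfeed). Finish with all the feet resting flat on the outfeed, their dowels still home and the tray swung back level, and leave the hammer and the glue bottle alone.

Things in the scene. Friction and masses are not known exactly. Their poses are not given: they have to be found in the camera images.
- foot1_center (a point): Loose brown hardwood trestle foot, 140 mm long (own x), 50 wide (y), 45 high, 0.19-0.29 kg, flat on the bench; square end at +x, half-round toe (radius 25) at -x. Point: block centre, 22.5 mm above its underside. With its dowel in, 50 mm of dowel rises above the top: grip the foot across its width on the toe half, about 30 mm from centre. None if absent.
- foot1_seat (a point): Where a dowel's centre lies when fully home in foot 1: on the hole's axis, 42 mm from the foot's centre along its +x, 10 mm above its top face. The one blind hole is vertical, 21.5 mm wide, 30 mm deep, sharp-edged (no chamfer): mouth 10 mm, floor 40 mm below this point. None if absent.
- foot2_center (a point): Loose brown hardwood trestle foot, 140 mm long (own x), 50 wide (y), 45 high, 0.19-0.29 kg, flat on the bench; square end at +x, half-round toe (radius 25) at -x. Point: block centre, 22.5 mm above its underside. With its dowel in, 50 mm of dowel rises above the top: grip the foot across its width on the toe half, about 30 mm from centre. None if absent.
- foot2_seat (a point): Where a dowel's centre lies when fully home in foot 2: on the hole's axis, 42 mm from the foot's centre along its +x, 10 mm above its top face. The one blind hole is vertical, 21.5 mm wide, 30 mm deep, sharp-edged (no chamfer): mouth 10 mm, floor 40 mm below this point. None if absent.
- foot3_center (a point): Loose brown hardwood trestle foot, 140 mm long (own x), 50 wide (y), 45 high, 0.19-0.29 kg, flat on the bench; square end at +x, half-round toe (radius 25) at -x. Point: block centre, 22.5 mm above its underside. With its dowel in, 50 mm of dowel rises above the top: grip the foot across its width on the toe half, about 30 mm from centre. None if absent.
- foot3_seat (a point): Where a dowel's centre lies when fully home in foot 3: on the hole's axis, 42 mm from the foot's centre along its +x, 10 mm above its top face. The one blind hole is vertical, 21.5 mm wide, 30 mm deep, sharp-edged (no chamfer): mouth 10 mm, floor 40 mm below this point. None if absent.
- foot4_center (a point): Loose brown hardwood trestle foot, 140 mm long (own x), 50 wide (y), 45 high, 0.19-0.29 kg, flat on the bench; square end at +x, half-round toe (radius 25) at -x. Point: block centre, 22.5 mm above its underside. With its dowel in, 50 mm of dowel rises above the top: grip the foot across its width on the toe half, about 30 mm from centre. None if absent.
- foot4_seat (a point): Where a dowel's centre lies when fully home in foot 4: on the hole's axis, 42 mm from the foot's centre along its +x, 10 mm above its top face. The one blind hole is vertical, 21.5 mm wide, 30 mm deep, sharp-edged (no chamfer): mouth 10 mm, floor 40 mm below this point. None if absent.
- dowel1_center (a point): Plain pale wooden dowel, 20 mm diameter, 80 mm long, 20 g, standing upright (own z along its axis) in a rack hole. Point: its centre, half-way up; at the start 50 mm above the bench. All five dowels are alike: any fits any foot; one or two are spare.
- dowel2_center (a point): Plain pale wooden dowel, 20 mm diameter, 80 mm long, 20 g, standing upright (own z along its axis) in a rack hole. Point: its centre, half-way up; at the start 50 mm above the bench. All five dowels are alike: any fits any foot; one or two are spare.
- dowel3_center (a point): Plain pale wooden dowel, 20 mm diameter, 80 mm long, 20 g, standing upright (own z along its axis) in a rack hole. Point: its centre, half-way up; at the start 50 mm above the bench. All five dowels are alike: any fits any foot; one or two are spare.
- dowel4_center (a point): Plain pale wooden dowel, 20 mm diameter, 80 mm long, 20 g, standing upright (own z along its axis) in a rack hole. Point: its centre, half-way up; at the start 50 mm above the bench. All five dowels are alike: any fits any foot; one or two are spare.
- dowel5_center (a point): Plain pale wooden dowel, 20 mm diameter, 80 mm long, 20 g, standing upright (own z along its axis) in a rack hole. Point: its centre, half-way up; at the start 50 mm above the bench. All five dowels are alike: any fits any foot; one or two are spare.
- rack: Fixed plywood dowel rack, 210 mm (own x) x 56 (y) x 32 high, with five loose holes 22 mm deep in a row along x, 40 mm apart, the middle one at x = 0; origin at the centre of its underside on the bench. About 58 mm of each dowel stands above the rack's top.
- station: Fixed green roller station, origin on the bench below the tray's pivot; own x along the flow, from tray to outfeed; y across. Base plate x -105 to +375 mm, 250 wide. Rocking tray: rollers x -93 to +93 mm, tops 124 mm above the bench when level, between side guides 196 mm apart that rise 22 mm above the rollers. Outfeed: x 95 to 363 mm, as wide, sloping down at 0.28 rad to an end stop.
- tray_drop (a point): Point fixed to the station (does not tilt), 45 mm past the pivot along the flow, on the tray's mid-line, at the height of its level roller tops (124 mm): a foot set down with its centre above this point, lying across the flow, tips the tray, rolls off slowly and the empty tray swings back. Set 25 mm or less past the pivot it may not tip.
- outfeed_mid (a point): Point fixed to the station: middle of the outfeed at roller-top height. A foot takes a few seconds from the tray to the end stop; four feet fit here one behind another if each lies across the flow (its length along the station's y).
- tray (a joint): Tilt of the rocking tray in rad: 0 level (a light return spring holds it there), 0.26 fully tipped down towards the outfeed.
- hammer: Bystander: wooden-handled hammer lying on the bench beyond the work; origin under its middle. Leave alone.
- glue: Bystander: closed white glue bottle, 60 mm diameter, 150 mm tall, standing; origin at the centre of its underside. Leave alone.

How it is judged:
On the way, in this order (a step that is already met when the one before it is completed fails the run):
1. every foot has a dowel fully home in its hole, before any is sent down (distance between any of dowel1_center, dowel2_center, dowel3_center, dowel4_center, dowel5_center and foot1_seat below 0.006 m and distance between any of dowel1_center, dowel2_center, dowel3_center, dowel4_center, dowel5_center and foot2_seat below 0.006 m and distance between any of dowel1_center, dowel2_center, dowel3_center, dowel4_center, dowel5_center and foot3_seat below 0.006 m and distance between any of dowel1_center, dowel2_center, dowel3_center, dowel4_center, dowel5_center and foot4_seat below 0.006 m), for 0.2 s.
2. the tray is tipped with a foot on it (value of joint tray above 0.15 rad and contact force between any of foot1, foot2, foot3, foot4 and tray above 0.3 N), for 0.1 s.
At the end, for the whole second after the job is handed in: Every foot present rests upright (within 0.5 rad) and still on the outfeed, its centre past the tray (station x between 115 and 400 mm), with a dowel home in its hole (dowel centre within 6 mm of its seat), and the tray is back level (below 0.08 rad) (all of step 1 and x of foot1_center in the frame of station between 0.115 and 0.4 m and y of foot1_center in the frame of station between -0.11 and 0.11 m and z of foot1_center in the frame of station between 0.02 and 0.135 m and angle between each of foot1_center, foot2_center, foot3_center, foot4_center's own z axis and vertical below 0.5 rad and linear speed of each of foot1, foot2, foot3, foot4 below 0.03 m/s and x of foot2_center in the frame of station between 0.115 and 0.4 m and y of foot2_center in the frame of station between -0.11 and 0.11 m and z of foot2_center in the frame of station between 0.02 and 0.135 m and x of foot3_center in the frame of station between 0.115 and 0.4 m and y of foot3_center in the frame of station between -0.11 and 0.11 m and z of foot3_center in the frame of station between 0.02 and 0.135 m and x of foot4_center in the frame of station between 0.115 and 0.4 m and y of foot4_center in the frame of station between -0.11 and 0.11 m and z of foot4_center in the frame of station between 0.02 and 0.135 m and value of joint tray below 0.08 rad); the robot touches nothing.
It fails at once if a foot is touched by the fingers on or over the outfeed ((contact force between the fingers and foot1 above 0.5 N and x of foot1_center in the frame of station above 0.14 m and y of foot1_center in the frame of station between -0.13 and 0.13 m) or (contact force between the fingers and foot2 above 0.5 N and x of foot2_center in the frame of station above 0.14 m and y of foot2_center in the frame of station between -0.13 and 0.13 m) or (contact force between the fingers and foot3 above 0.5 N and x of foot3_center in the frame of station above 0.14 m and y of foot3_center in the frame of station between -0.13 and 0.13 m) or (contact force between the fingers and foot4 above 0.5 N and x of foot4_center in the frame of station above 0.14 m and y of foot4_center in the frame of station between -0.13 and 0.13 m)).
It fails at once if the hammer or glue bottle is shifted more than 3 cm (distance of any of hammer, glue from where it was at the start of the episode above 0.03 m).
Of foot1, foot2, foot3, foot4 only 3 to 4 are there at a start; the rules pass over those that are not, and their reading is None.
At some moment in a run one of foot1, foot2, foot3, foot4 may be knocked a few centimetres aside while the robot is not near it.
It also fails if it takes over 210 s, if anything falls off the work surface, if the arm or the gripper's body presses on something with over 40 N, if the wrist force passes 120 N, or if a joint passes its speed limit or range.

## Robot

A 6-joint arm with a two-finger parallel gripper is mounted at the origin on the work surface. World frame = base frame: x ahead of the robot, y to its left, z up, the work surface at z = 0. Lengths are in m, angles in rad, forces in N, time in s.
With the tool pointing down it reaches from about 0.375 to 0.925 m from the base axis. Payload 5.7 kg.
Tool frame: the origin (TCP) lies at the centre of the arm's flange, where the gripper is bolted on; the fingertips stand 182 mm ahead of it and the grasp point (between the pads) lies 163 mm ahead of it; x points along the fingers, z is the direction in which the jaws open and shut, and the axes are right-handed (so a half turn about x gives the same grasp; the last joint's range is limited). The gripper opens to 88 mm and grips with 3 to 60 N. Pads are 20 mm wide; open, the fingers measure 115 mm over their backs; the gripper's body (75 mm by 178 mm) begins 61 mm behind the grasp point.
Start: joints at [-1.35, 0.359, 1.51, -0, 1.272, -0.115], TCP at [0.198, -0.566, 0.405] pointing down, gripper open.
Joint ranges: [-2.97, 2.97], [-1.01, 2.36], [0.21, 2.38], [-0.96, 4.11], [0.2, 2.71], [-2.98, 2.98]. Speed limits (rad/s): [2.39, 2.39, 3.14, 3.14, 3.14, 3.14].

## Interface

Orientations are given as [roll, pitch, yaw] about the fixed x, y, z axes, in that order (R = Rz(yaw) Ry(pitch) Rx(roll)).
In Python, from station import ctrl gives the robot as it stands.
- The arm moves only by the tool send_rows, never from a script. Its argument "series" is a list of rows, each an object of numbers: "x", "y", "z": the shift along the tool's x, y, z in units of 100 mm (1.0 is 100 mm); "wx", "wy", "wz": the turn, a rotation vector about the tool's x, y, z in units of 90 degrees (1.0 is 90 degrees). In form: [{"x": .., "y": .., "z": .., "wx": .., "wy": .., "wz": ..}, ...]. A call has 1 to 12 rows; each row is the pose to reach, as a shift and turn from the pose commanded when the call began, along the tool's axes at that moment; what a row does not reach only later rows make up. A row lasts 1/10 s, in which the tool goes at most 50 mm and 8.59 degrees, less where a joint would pass 70% of its speed; a pose out of reach is approached as far as the arm can. A call with a number of a shift or a turn outside -1 to 1 is refused whole. A call with a gripper value outside its range is refused whole. "gripper" is the gripper's target within -1 to 1 (fully open at 1, half-way at 0, shut at -1), set as the call begins (left out, the last holds). The fingers move at their own pace and stop on an object; "grip_force" is the grip in N (left out, the last holds). Time passes only in rows, so rows that repeat a pose let the fingers close. It gives the time, the measured TCP pose, the force and the opening at its end, in the units of the state.
- ctrl.state(): the state, without advancing time (a new reading comes with each control period).
- ctrl.get_image(name): name is "side" or "top"; returns the picture (420x560x3 uint8, red, green, blue); there is no depth.
- ctrl.calibration(name): a dict with "mtx" (3x3 intrinsics, pixels), "rvec" (rotation vector, rad) and "tvec" (3), from world to camera coordinates, as OpenCV has them. Camera axes: x right, y down, z forward; pixel columns grow to the right and rows downward; lengths in m; the calibration is good to about 2 mm. A picture is of the moment at which its call begins. calibration takes no time and is no camera call.
- ctrl.hand_in(): hands the job in, once; it reports no verdict.
The state is a dict: "time": time; "q": joint angles; "joint_vel": joint speeds; "tau": joint torques, N m; "ee_pos": TCP position; "eef_rot": TCP orientation; "contact_force": force on the tool from outside, world axes, zero at the start; "torque": the same for the moment, N m; "width": finger opening in m.
Only numpy, scipy, OpenCV 4.12 (cv2) and the standard library are available. Lean on these libraries where they do the work, as an engineer would, in place of code of your own. Each camera call takes 0.05 s, during which the arm holds its last target.

## Working session

There is one attempt and no reset: what is moved stays moved. The work goes in short steps, Python scripts to look and compute and a tool call to move; the robot and the scene stay as the last step left them, time stands still between calls to the robot, and variables do not carry over. Pictures are saved under pics/ and viewed, and the job is handed in when it is done.

Besides the shell and the picture viewer there is one more tool, called after "Request:" as name(argument=value, ...), one argument or row to a line, values as JSON. send_rows: Moves the arm, as the interface text tells. Shifts and turns lie within -1 to 1; 1 stands for 100 mm of shift or 90 degrees of turn. Its arguments: {"type":"object","properties":{"series":{"type":"array"},"gripper":{"type":"number"},"grip_force":{"type":"number"}},"required":["series"]}

```bash
ls -la; mkdir -p pics; python3 - <<'E'
from station import ctrl
import cv2
print(ctrl.state())
for n in("side","top"):
    im=ctrl.get_image(n); cv2.imwrite(f"pics/{n}0.png",im[:,:,::-1]); print(n,ctrl.calibration(n))
E
```

```text
total 12
drwxr-xr-x  3 agent agent 4096 Dec  7 15:21 .
drwxr-xr-x 23 root  root  4096 Dec  7 15:21 ..
drwxr-xr-x  2 agent agent 4096 Dec  7 15:21 pics
{'time': 0.0, 'q': array([-1.35007792e+00,  3.59512563e-01,  1.51140239e+00, -3.44278379e-05,
        1.27249668e+00, -1.15076749e-01]), 'joint_vel': array([ 0.00123563,  0.00068818, -0.00062491, -0.00077581, -0.00126666,
        0.0011993 ]), 'tau': array([-2.55972169e-03, -5.15388501e+01, -2.70727444e+01,  6.72087749e-02,
        3.49628215e-02, -1.41354903e-04]), 'ee_pos': array([ 0.19763517, -0.56614811,  0.40381622]), 'eef_rot': array([3.04459488, 1.56897704, 1.80960386]), 'contact_force': array([-0.16466633,  0.07799126,  0.23970055]), 'torque': array([ 0.01944386,  0.00674345, -0.04074935]), 'width': 0.08834919567850823}
side {'mtx': array([[452.50439288,   0.        , 274.19578548],
       [  0.        , 452.50439288, 216.23351936],
       [  0.        ,   0.        ,   1.        ]]), 'rvec': array([ 0.20519243, -2.79805431,  1.25615177]), 'tvec': array([0.57558663, 0.17767363, 1.13402625])}
top {'mtx': array([[420.85890315,   0.        , 283.8354603 ],
       [  0.        , 420.85890315, 208.91351057],
       [  0.        ,   0.        ,   1.        ]]), 'rvec': array([ 2.18113866, -2.20469675,  0.06900219]), 'tvec': array([-0.05843456,  0.60813466,  1.30902463])}
```

View pics/top0.png

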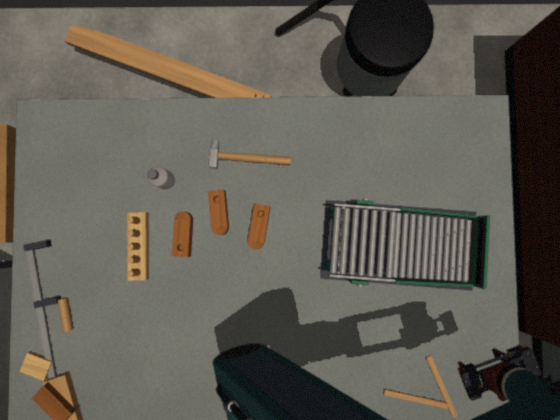

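View pics/side0.png

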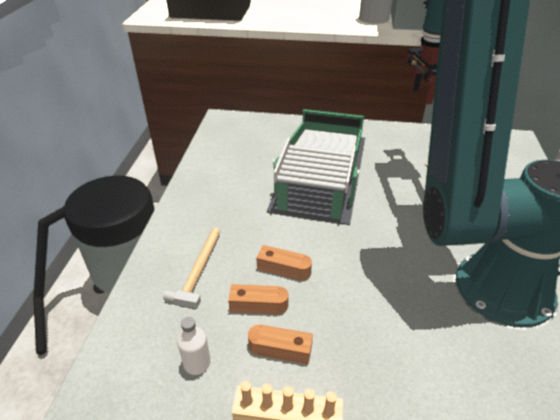

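```bash
cat > h.py <<'E'
import numpy as np, cv2
from station import ctrl
from scipy.spatial.transform import Rotation as Ro
def px2w(n,u,v,z):
    c=ctrl.calibration(n); R=cv2.Rodrigues(c['rvec'])[0]; t=c['tvec']
    d=R.T@np.linalg.inv(c['mtx'])@[u,v,1]; o=-R.T@t
    return o+d*(z-o[2])/d[2]
def w2px(n,p):
    c=ctrl.calibration(n)
    return cv2.projectPoints(np.array(p,float).reshape(-1,3),c['rvec'],c['tvec'],c['mtx'],None)[0].reshape(-1,2)
def shot(n,name):
    im=ctrl.get_image(n)[:,:,::-1].copy(); cv2.imwrite(f"pics/{name}.png",im); return im
def crop(im,x0,y0,w,h,k,name):
    cv2.imwrite(f"pics/{name}.png",cv2.resize(im[y0:y0+h,x0:x0+w],None,fx=k,fy=k,interpolation=cv2.INTER_CUBIC))
def R(): return Ro.from_euler('xyz',ctrl.state()['eef_rot'])
E
python3 - <<'E'
from h import *
im=cv2.imread('pics/top0.png')
crop(im,120,180,160,110,5,'c1'); crop(im,310,190,190,110,4,'c2')
for u,v,z in [(180,248,.045),(216,198,.045),(261,213,.045),(136,246,.032),(136,272,.09),(136,220,.09),(400,244,.124)]: print(u,v,px2w('top',u,v,z))
E
```

```text
180 248 [0.48905924 0.25522933 0.045     ]
216 198 [0.64192191 0.14456604 0.045     ]
261 213 [0.59398914 0.00577296 0.045     ]
136 246 [0.4963333  0.39473333 0.032     ]
136 272 [0.42124201 0.37385521 0.09      ]
136 220 [0.57484935 0.37539116 0.09      ]
400 244 [ 0.49603749 -0.39913665  0.124     ]
```

View pics/c1.png

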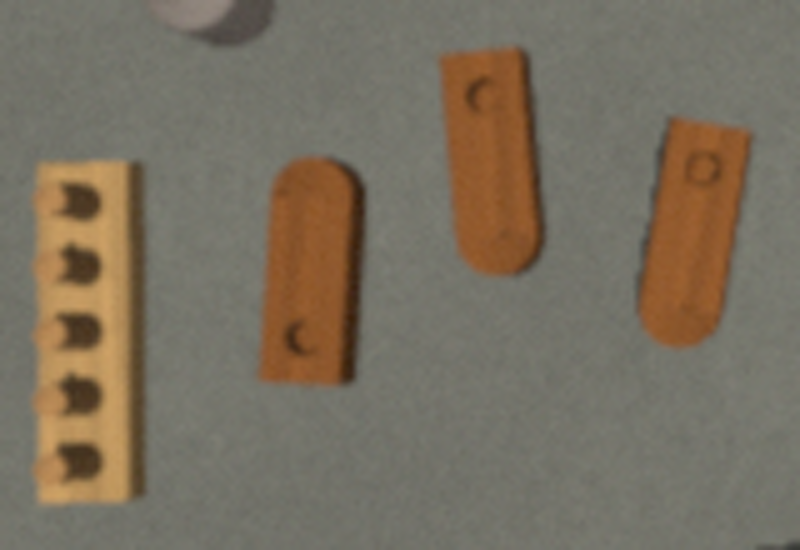

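View pics/c2.png

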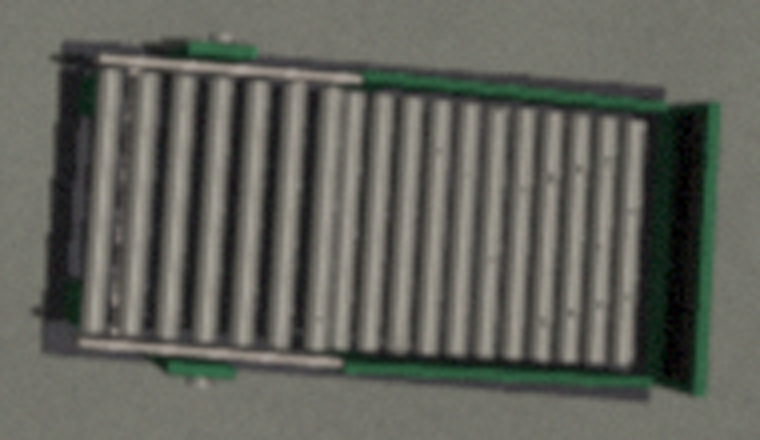

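```bash
cat >> h.py <<'E'
from scipy.optimize import minimize
def footpts(x,y,a,h=.045,z0=0.):
    th=np.linspace(np.pi/2,3*np.pi/2,25)
    o=[[.07,.025],[.07,-.025]]+[[-.045+.025*np.cos(t),.025*np.sin(t)] for t in th]
    o=np.array(o); c,s=np.cos(a),np.sin(a)
    xy=o@np.array([[c,s],[-s,c]])+[x,y]
    return np.vstack([np.c_[xy,np.full(len(xy),z0)],np.c_[xy,np.full(len(xy),z0+h)]])
S=8
def sil(n,P,shape=(420,560),S=8):
    # antialiased coverage
    q=w2px(n,P); hull=cv2.convexHull(q.astype(np.float32)).reshape(-1,2)
    m=np.zeros(shape,np.uint8)
    m=np.zeros((shape[0]*4,shape[1]*4),np.uint8)
    cv2.fillPoly(m,[np.round(((hull+.5)*4-.5)*16).astype(np.int32)],255,shift=4)
    return cv2.resize(m,(shape[1],shape[0]),interpolation=cv2.INTER_AREA)/255.
def brown(im):
    h=cv2.cvtColor(im,cv2.COLOR_BGR2HSV).astype(int)
    return (((h[...,0]<=16)&(h[...,1]>140)&(h[...,2]>50))*1.).astype(float)
E
python3 - <<'E'
from h import *
for n in('top','side'):
    im=cv2.imread(f'pics/{n}0.png'); m=(brown(im)*255).astype(np.uint8)
    cv2.imwrite(f'pics/m_{n}.png',m)
    k,l,s,c=cv2.connectedComponentsWithStats(m)
    for i in range(1,k):
        if s[i,4]>100: print(n,s[i],c[i])
E
```

```text
top [   0  125   15  117 1127] [  5.18544809 181.81277728]
top [209 190  19  45 696] [218.1091954 211.6795977]
top [248 204  22  45 685] [258.05839416 225.89343066]
top [173 212  20  45 745] [182.10872483 234.33154362]
top [ 33 381  47  39 869] [ 53.50517837 402.98849252]
side [375  59  41  28 293] [396.70989761  72.84300341]
```

```bash
cat >> h.py <<'E'
def maskof(n,im):
    h=cv2.cvtColor(im,cv2.COLOR_BGR2HSV).astype(int)
    if n=='top': return brown(im)
    return ((h[...,0]<=14)&(h[...,1]>120)&(h[...,2]>40)).astype(float) if False else (((h[...,0]<=15)|(h[...,0]>175))&(h[...,1]>110)&(h[...,2]>40)).astype(float)
def fit(masks,p0,z0=0.):
    # masks: dict name->mask ; p0 (x,y,a)
    W={}
    for n,m in masks.items():
        q=w2px(n,footpts(*p0,z0=z0)); a=q.min(0)-14; b=q.max(0)+14
        w=np.zeros(m.shape); w[max(0,int(a[1])):int(b[1]),max(0,int(a[0])):int(b[0])]=1; W[n]=w
    def cost(v):
        p=np.array(p0)+np.array(v)*[.01,.01,.1]
        return sum((np.abs(sil(n,footpts(*p,z0=z0))-m)*W[n]).sum() for n,m in masks.items())
    r=minimize(cost,[0,0,0],method='Nelder-Mead',options=dict(initial_simplex=[[0,0,0],[1,0,0],[0,1,0],[0,0,1]],xatol=.003,fatol=.01,maxiter=250))
    p=np.array(p0)+r.x*[.01,.01,.1]
    return p,r.fun
E
python3 - <<'E'
from h import *
im=cv2.imread('pics/side0.png'); h=cv2.cvtColor(im,cv2.COLOR_BGR2HSV)
for v,u in [(340,280),(350,280),(295,260),(305,260),(258,285),(268,280)]: print(h[v,u])
t=cv2.imread('pics/top0.png')
mt=maskof('top',t); ms=maskof('side',im)
cv2.imwrite('pics/ms.png',ms*255)
ps=[]
for (u,v),(u2,v2) in [((182,234),(180,248)),((218,212),(216,198)),((258,226),(261,213))]:
    c=px2w('top',u,v,.03);s=px2w('top',u2,v2,.045)
    p0=[c[0],c[1],np.arctan2(*(s-c)[[1,0]])]
    a=fit({'top':mt},p0); b=fit({'side':ms},p0); c=fit({'top':mt,'side':ms},p0)
    for x in(a,b,c): print(np.round(x[0],4),round(x[1],1))
    p=c[0]; hx=[p[0]+.042*np.cos(p[2]),p[1]+.042*np.sin(p[2]),.045]; print('hole',hx,w2px('top',hx),w2px('side',hx))
E
```

```text
[ 14 138 231]
[ 12 129 119]
[ 14 138 236]
[ 11 132 122]
[ 14 134 238]
[ 12 128 120]
[0.5328 0.2535 3.1122] 116.2
[0.533  0.2538 3.0912] 355.7
[0.5341 0.254  3.1   ] 474.1
hole [np.float64(0.49210471367933906), np.float64(0.2557224262444118), 0.045] [[179.84305361 247.00632015]] [[297.72783053 340.03387805]]
[0.5976 0.1411 0.0873] 103.9
[0.5987 0.1409 0.084 ] 407.5
[0.5973 0.1407 0.0952] 510.5
hole [np.float64(0.6391575645921453), np.float64(0.14473091625073436), 0.045] [[215.94778965 198.89145632]] [[241.1251534  291.94546373]]
[ 0.5525  0.0166 -0.182 ] 56.2
[ 0.5525  0.0158 -0.188 ] 505.3
[ 0.5523  0.0161 -0.1767] 566.0
hole [np.float64(0.5936885420071345), np.float64(0.008710563352568697), 0.045] [[260.04908471 213.10739511]] [[269.12462495 252.73158084]][ WARN:0@0.585] global loadsave.cpp:1063 imwrite_ Unsupported depth image for selected encoder is fallbacked to CV_8U.
```

```bash
cat >> h.py <<'E'
def draw(n,im,P,col=(0,255,0),k=1):
    q=w2px(n,P); hull=cv2.convexHull(q.astype(np.float32))
    cv2.polylines(im,[np.round((hull+.5)*k-.5).astype(int)],True,col,1)
def big(n,im,feet,x0,y0,w,h,k,name,z0=0,pts=()):
    c=cv2.resize(im,None,fx=k,fy=k,interpolation=cv2.INTER_CUBIC)
    for p in feet: draw(n,c,footpts(*p,z0=z0),k=k)
    for p in pts:
        q=(w2px(n,p)[0]+.5)*k-.5; cv2.circle(c,tuple(np.round(q).astype(int)),3,(255,0,0),-1)
    cv2.imwrite(f'pics/{name}.png',c[y0*k:(y0+h)*k,x0*k:(x0+w)*k])
E
python3 - <<'E'
from h import *
F=[[.5328,.2535,3.1122],[.5976,.1411,.0873],[.5525,.0166,-.182]]
pts=[[p[0]+.042*np.cos(p[2]),p[1]+.042*np.sin(p[2]),.045] for p in F]
big('side',cv2.imread('pics/side0.png'),F,215,235,120,140,5,'o1',pts=pts)
big('top',cv2.imread('pics/top0.png'),F,120,180,160,110,5,'o2',pts=pts)
cv2.imwrite('pics/ms2.png',cv2.resize(cv2.imread('pics/ms.png')[235:375,215:335],None,fx=5,fy=5))
E
```

```text
(no output)
```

View pics/o1.png

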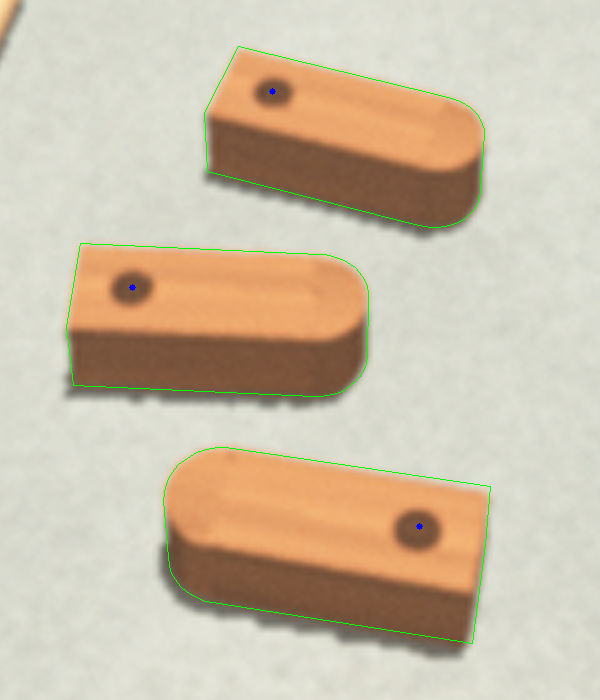

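View pics/o2.png

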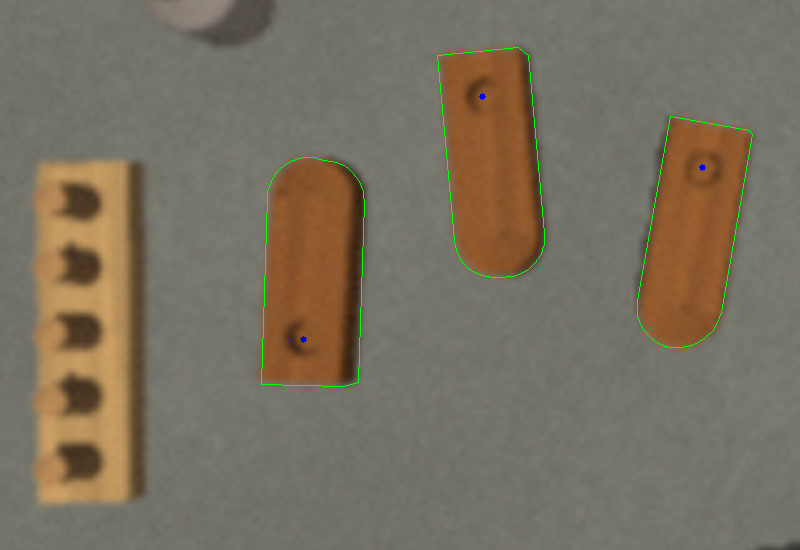

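View pics/ms2.png

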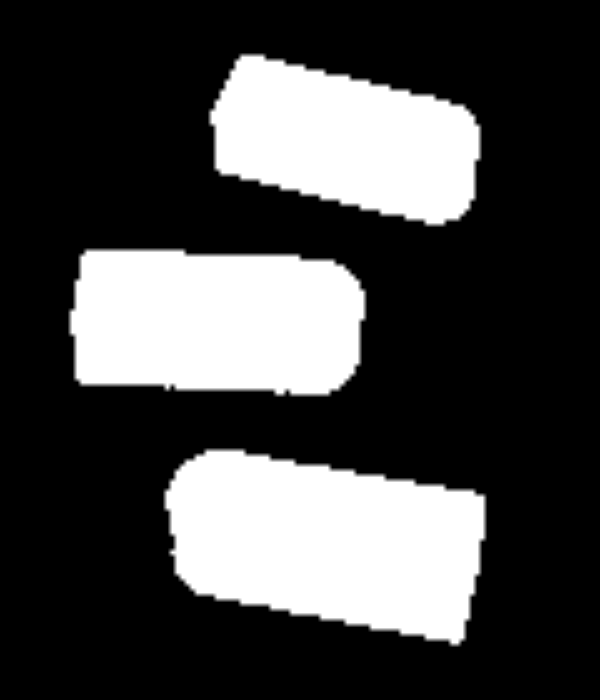

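```bash
cat >> h.py <<'E'
def holeside(im,p,z=.045):
    h=[p[0]+.042*np.cos(p[2]),p[1]+.042*np.sin(p[2]),z]
    u,v=w2px('side',h)[0]; k=8
    x0,y0=int(u)-7,int(v)-7
    g=cv2.resize(im[y0:y0+15,x0:x0+15,2],None,fx=k,fy=k,interpolation=cv2.INTER_CUBIC).astype(float)
    lo,hi=np.percentile(g,3),np.percentile(g,80)
    m=(g<(lo+hi)/2).astype(np.uint8)
    n,l,s,c=cv2.connectedComponentsWithStats(m)
    i=l[int((v-y0+.5)*k),int((u-x0+.5)*k)]
    cu,cv=(c[i]+.5)/k-.5+[x0,y0]
    return (cu,cv),s[i][:]/k,px2w('side',cu,cv,z)
E
python3 - <<'E'
from h import *
F=[[.5328,.2535,3.1122],[.5976,.1411,.0873],[.5525,.0166,-.182]]
im=cv2.imread('pics/side0.png')
for p in F:
    print(holeside(im,p), [p[0]+.042*np.cos(p[2]),p[1]+.042*np.sin(p[2])])
    print(np.ptp(w2px('side',[[p[0]+.042*np.cos(p[2])+.01075*np.cos(t),p[1]+.042*np.sin(p[2])+.01075*np.sin(t),.045] for t in np.linspace(0,6.28,40)]),axis=0))
# dowel tops
b=cv2.resize(im[375:420,225:350],None,fx=6,fy=6,interpolation=cv2.INTER_CUBIC); cv2.imwrite('pics/rk.png',b)
E
```

```text
((np.float64(297.9871198217095), np.float64(340.65115364446774)), array([  2.875,   5.125,   9.25 ,   8.125, 476.75 ]), array([0.49138563, 0.25715877, 0.045     ])) [np.float64(0.4908181411836732), np.float64(0.25473431370647687)]
[10.00399846  8.67325637]
((np.float64(240.86028329654158), np.float64(292.1518119941133)), array([  3.25 ,   5.375,   8.25 ,   6.625, 339.75 ]), array([0.6396527 , 0.14542791, 0.045     ])) [np.float64(0.639440054531288), np.float64(0.1447619444041175)]
[9.08085778 7.15993097]
((np.float64(269.245571328015), np.float64(253.0467210229939)), array([  4.   ,   5.75 ,   7.5  ,   5.5  , 266.375]), array([0.59320379, 0.00977306, 0.045     ])) [np.float64(0.5938063139801163), np.float64(0.008998130139495573)]
[8.32991389 6.03796423]
```

View pics/rk.png

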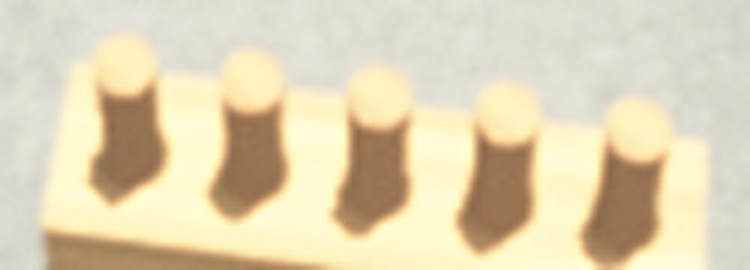

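```bash
python3 - <<'E'
from h import *
for u,v in [(126,65),(252,80),(379,97),(507,113),(638,129)]: print(px2w('side',225+(u+.5)/6-.5,375+(v+.5)/6-.5,.09).round(4))
for u,v in [(48,200),(48,267),(48,332),(48,398),(48,466)]: print(px2w('top',120+(u+.5)/5-.5,180+(v+.5)/5-.5,.09).round(4))
# rack top corners from top zoom
for u,v in [(37,162),(130,162),(36,502),(128,500)]: print(px2w('top',120+u/5-.5,180+v/5-.5,.032).round(4))
# station features (c2 zoom 4, offset 310,190), z ~.146 guides tops
for u,v in [(100,60),(362,80),(80,345),(342,366)]: print('guide',px2w('top',310+u/4-.5,190+v/4-.5,.146).round(4))
for u,v in [(222,48),(203,378)]: print('bracket',px2w('top',310+u/4-.5,190+v/4-.5,.11).round(4))
E
```

```text
[0.5759 0.3966 0.09  ]
[0.5362 0.3957 0.09  ]
[0.4964 0.3955 0.09  ]
[0.4568 0.3949 0.09  ]
[0.4167 0.3942 0.09  ]
[0.5763 0.3956 0.09  ]
[0.5365 0.3952 0.09  ]
[0.498  0.3947 0.09  ]
[0.4591 0.3943 0.09  ]
[0.4191 0.3939 0.09  ]
[0.6025 0.4241 0.032 ]
[0.6019 0.3662 0.032 ]
[0.3924 0.4224 0.032 ]
[0.393  0.3656 0.032 ]
guide [ 0.6109 -0.2091  0.146 ]
guide [ 0.5947 -0.3957  0.146 ]
guide [ 0.4095 -0.1914  0.146 ]
guide [ 0.3927 -0.3761  0.146 ]
bracket [ 0.6213 -0.3034  0.11  ]
bracket [ 0.3811 -0.2843  0.11  ]
```

```bash
cat >> h.py <<'E'
def target(pos_grasp,jaw):
    """pos_grasp: grasp point world; jaw: angle of jaw axis (mod pi) ; prints total shift/turn in units"""
    st=ctrl.state(); Rn=Ro.from_euler('xyz',st['eef_rot'])
    best=None
    for a in (jaw,jaw+np.pi):
        X=np.array([0,0,-1.]); Z=np.array([np.cos(a),np.sin(a),0]); Y=np.cross(Z,X)
        Rt=Ro.from_matrix(np.c_[X,Y,Z]); rv=(Rn.inv()*Rt).as_rotvec()
        if best is None or np.linalg.norm(rv)<np.linalg.norm(best[0]): best=(rv,Rt)
    rv,Rt=best
    tcp=np.array(pos_grasp)-Rt.apply([.163,0,0])
    d=Rn.inv().apply(tcp-st['ee_pos'])
    print('shift',(d/.1).round(3),'turn',(rv/(np.pi/2)).round(4),'t',round(st['time'],2),'w',round(st['width'],4))
    return d,rv
def grasp():
    st=ctrl.state(); Rn=R(); return st['ee_pos']+Rn.apply([.163,0,0]), Rn
def info():
    g,Rn=grasp(); st=ctrl.state()
    print('grasp',g.round(4),'fing',Rn.apply([1,0,0]).round(4),'jaw',Rn.apply([0,0,1]).round(4),'F',st['contact_force'].round(2),'w',round(st['width'],4),'t',round(st['time'],2))
E
python3 - <<'E'
from h import *
info(); print(R().as_matrix().round(3)); target([.418,.394,.16],np.pi/2)
print(px2w('top',156,174,.15),px2w('side',188,322,.15))
for a in (0,.5,-.5):pass
E
```

```text
grasp [ 0.1976 -0.5659  0.2409] fing [-4.0e-04  1.6e-03 -1.0e+00] jaw [ 0.3295 -0.9441 -0.0016] F [-0.24  0.75  0.22] w 0.0881 t 0.1
[[-0.     0.944  0.33 ]
 [ 0.002  0.33  -0.944]
 [-1.     0.    -0.002]]
shift [ 0.823  5.244 -8.338] turn [ 2.138e-01 -1.000e-03  1.000e-04] t 0.1 w 0.0881
[0.7032241  0.29890546 0.15      ] [0.70380704 0.31479408 0.15      ]
```

Request:
send_rows(
  series=[
    {"y": 0.25,"z": -0.4,"wx": 0.09},
    {"y": 0.45,"z": -0.7,"wx": 0.18},
    {"y": 0.63,"z": -1.0,"wx": 0.2138},
    {"y": 0.63,"z": -1.0,"wx": 0.2138},
  ],
  gripper=1,
  grip_force=40,
)

```text
invalid input
```

```bash
python3 - <<'E'
from h import *
info(); target([.418,.394,.16],np.pi/2)
E
```

```text
grasp [ 0.1976 -0.5659  0.2409] fing [-4.0e-04  1.6e-03 -1.0e+00] jaw [ 0.3295 -0.9441 -0.0016] F [-0.24  0.75  0.22] w 0.0881 t 0.1
shift [ 0.823  5.244 -8.338] turn [ 2.138e-01 -1.000e-03  1.000e-04] t 0.1 w 0.0881
```

Request:
send_rows(
  series=[
    {"x": 0,"y": 0.25,"z": -0.4,"wx": 0.09,"wy": 0,"wz": 0},
    {"x": 0,"y": 0.45,"z": -0.7,"wx": 0.18,"wy": 0,"wz": 0},
    {"x": 0,"y": 0.63,"z": -1.0,"wx": 0.2138,"wy": 0,"wz": 0},
    {"x": 0,"y": 0.63,"z": -1.0,"wx": 0.2138,"wy": 0,"wz": 0},
  ],
  gripper=1,
  grip_force=40,
)

```text
time: 0.5
ee_pos: [0.2245, -0.4469, 0.4039]
eef_rot: [-2.975, 1.566, 1.739]
contact_force: [-0.2, 0.3, 0.1]
width: 0.0879
```

```bash
python3 - <<'E'
from h import *
info(); target([.418,.394,.16],np.pi/2)
E
```

```text
grasp [ 0.2243 -0.4461  0.2409] fing [-8.0e-04  4.9e-03 -1.0e+00] jaw [ 7.0e-04 -1.0e+00 -4.9e-03] F [-0.16  0.25  0.09] w 0.0879 t 0.5
shift [ 0.849  1.942 -8.404] turn [ 0.0004 -0.0031  0.0005] t 0.5 w 0.0879
```

Request:
send_rows(
  series=[
    {"x": 0,"y": 0.35,"z": -0.35,"wx": 0,"wy": 0,"wz": 0},
    {"x": 0,"y": 0.7,"z": -0.7,"wx": 0,"wy": 0,"wz": 0},
    {"x": 0,"y": 1.0,"z": -1.0,"wx": 0,"wy": 0,"wz": 0},
  ],
)

```text
time: 0.8
ee_pos: [0.3252, -0.3506, 0.4046]
eef_rot: [1.363, 1.57, -0.208]
contact_force: [0.5, -0.7, -0.2]
width: 0.0875
```

Request:
send_rows(
  series=[
    {"x": 0,"y": 0.35,"z": -0.35,"wx": 0,"wy": 0,"wz": 0},
    {"x": 0,"y": 0.7,"z": -0.7,"wx": 0,"wy": 0,"wz": 0},
    {"x": 0,"y": 1.0,"z": -1.0,"wx": 0,"wy": 0,"wz": 0},
  ],
)

```text
time: 1.1
ee_pos: [0.4258, -0.2501, 0.4047]
eef_rot: [1.183, 1.57, -0.387]
contact_force: [0.2, -1.4, -0.5]
width: 0.0878
```

Request:
send_rows(
  series=[
    {"x": 0,"y": 0,"z": -0.5,"wx": 0,"wy": 0,"wz": 0},
    {"x": 0,"y": 0,"z": -1.0,"wx": 0,"wy": 0,"wz": 0},
  ],
)

```text
time: 1.3
ee_pos: [0.4254, -0.1504, 0.4045]
eef_rot: [1.256, 1.57, -0.315]
contact_force: [0.9, 0.3, -0.0]
width: 0.0878
```

Request:
send_rows(
  series=[
    {"x": 0,"y": 0,"z": -0.5,"wx": 0,"wy": 0,"wz": 0},
    {"x": 0,"y": 0,"z": -1.0,"wx": 0,"wy": 0,"wz": 0},
  ],
)

```text
time: 1.5
ee_pos: [0.4245, -0.0499, 0.4047]
eef_rot: [1.308, 1.57, -0.262]
contact_force: [1.4, 0.5, 0.3]
width: 0.0877
```

Request:
send_rows(
  series=[
    {"x": 0,"y": 0,"z": -0.5,"wx": 0,"wy": 0,"wz": 0},
    {"x": 0,"y": 0,"z": -1.0,"wx": 0,"wy": 0,"wz": 0},
  ],
)

```text
time: 1.7
ee_pos: [0.4245, 0.0503, 0.4048]
eef_rot: [1.42, 1.57, -0.151]
contact_force: [0.8, -0.1, 0.4]
width: 0.0878
```

Request:
send_rows(
  series=[
    {"x": 0,"y": 0,"z": -0.5,"wx": 0,"wy": 0,"wz": 0},
    {"x": 0,"y": 0,"z": -1.0,"wx": 0,"wy": 0,"wz": 0},
  ],
)

```text
time: 1.9
ee_pos: [0.4245, 0.1505, 0.4049]
eef_rot: [1.553, 1.57, -0.017]
contact_force: [1.2, -0.5, -0.1]
width: 0.0882
```

Request:
send_rows(
  series=[
    {"x": 0,"y": 0,"z": -0.5,"wx": 0,"wy": 0,"wz": 0},
    {"x": 0,"y": 0,"z": -1.0,"wx": 0,"wy": 0,"wz": 0},
  ],
)

```text
time: 2.1
ee_pos: [0.4245, 0.2508, 0.4047]
eef_rot: [1.587, 1.57, 0.017]
contact_force: [1.5, -1.4, -0.2]
width: 0.0879
```

Request:
send_rows(
  series=[
    {"x": 0,"y": 0,"z": -0.5,"wx": 0,"wy": 0,"wz": 0},
    {"x": 0,"y": 0,"z": -0.9,"wx": 0,"wy": 0,"wz": 0},
    {"x": 0,"y": 0,"z": -0.9,"wx": 0,"wy": 0,"wz": 0},
  ],
)

```text
time: 2.4
ee_pos: [0.4249, 0.343, 0.4045]
eef_rot: [2.684, 1.568, 1.118]
contact_force: [0.3, -0.9, 0.5]
width: 0.0879
```

```bash
python3 - <<'E'
from h import *
info(); target([.4175,.394,.16],np.pi/2)
E
```

```text
grasp [0.4251 0.3434 0.2415] fing [ 0.0012  0.0025 -1.    ] jaw [ 0.0047 -1.     -0.0025] F [ 0.27 -0.86  0.47] w 0.0879 t 2.4
shift [ 0.816 -0.072 -0.508] turn [ 0.003  -0.0016 -0.0008] t 2.4 w 0.0879
```

Request:
send_rows(
  series=[
    {"x": 0.2,"y": -0.07,"z": -0.4,"wx": 0.003,"wy": -0.0016,"wz": -0.001},
    {"x": 0.5,"y": -0.07,"z": -0.508,"wx": 0.003,"wy": -0.0016,"wz": -0.001},
    {"x": 0.95,"y": -0.072,"z": -0.508,"wx": 0.003,"wy": -0.0016,"wz": -0.001},
    {"x": 1.0,"y": -0.072,"z": -0.508,"wx": 0.003,"wy": -0.0016,"wz": -0.001},
    {"x": 1.0,"y": -0.072,"z": -0.508,"wx": 0.003,"wy": -0.0016,"wz": -0.001},
  ],
)

```text
time: 2.9
ee_pos: [0.4171, 0.3884, 0.3037]
eef_rot: [-0.739, 1.564, -2.315]
contact_force: [0.4, 0.2, 0.7]
width: 0.0878
```

```bash
python3 - <<'E'
from h import *
info(); target([.4175,.394,.068],np.pi/2)
s=shot('side','s1');t=shot('top','t1')
crop(s,200,280,200,140,4,'s1c');crop(t,90,180,160,110,4,'t1c')
E
```

```text
grasp [0.4163 0.3876 0.1407] fing [-0.0046 -0.005  -1.    ] jaw [-0.0051 -1.      0.005 ] F [0.45 0.23 0.73] w 0.0878 t 2.9
shift [ 0.727  0.007 -0.059] turn [-0.0033  0.0032  0.0029] t 2.9 w 0.0878
```

View pics/s1c.png

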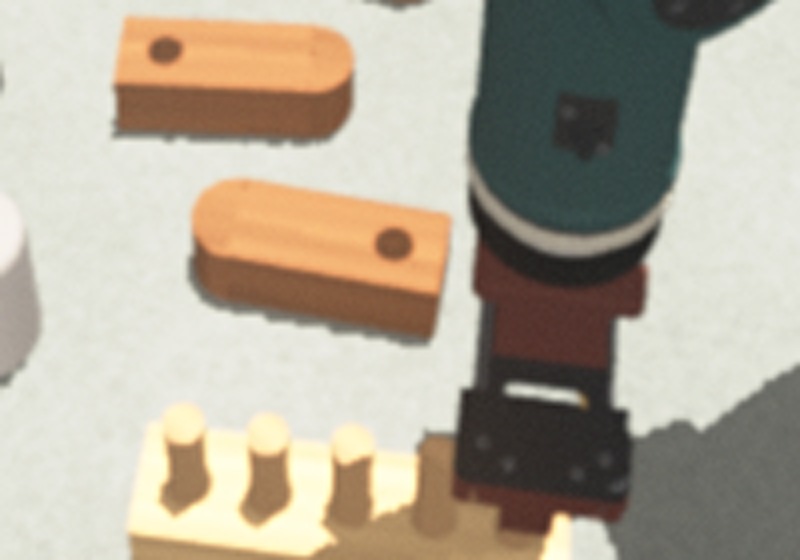

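View pics/t1c.png

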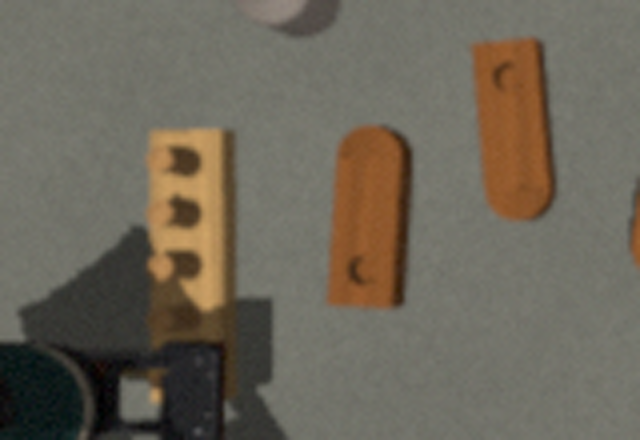

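Request:
send_rows(
  series=[
    {"x": 0.2,"y": 0.007,"z": -0.06,"wx": -0.003,"wy": 0.003,"wz": 0.003},
    {"x": 0.4,"y": 0.007,"z": -0.06,"wx": -0.003,"wy": 0.003,"wz": 0.003},
    {"x": 0.6,"y": 0.007,"z": -0.06,"wx": -0.003,"wy": 0.003,"wz": 0.003},
    {"x": 0.72,"y": 0.007,"z": -0.06,"wx": -0.003,"wy": 0.003,"wz": 0.003},
    {"x": 0.72,"y": 0.007,"z": -0.06,"wx": -0.003,"wy": 0.003,"wz": 0.003},
    {"x": 0.72,"y": 0.007,"z": -0.06,"wx": -0.003,"wy": 0.003,"wz": 0.003},
  ],
)

```text
time: 3.6
ee_pos: [0.4183, 0.3955, 0.2339]
eef_rot: [2.201, 1.565, 0.63]
contact_force: [0.6, -0.2, 0.7]
width: 0.0878
```

```bash
python3 - <<'E'
from h import *
info(); target([.4175,.394,.068],np.pi/2)
E
```

```text
grasp [0.4191 0.3961 0.0709] fing [ 0.0046  0.0033 -1.    ] jaw [-3.0e-04 -1.0e+00 -3.3e-03] F [ 0.57 -0.24  0.66] w 0.0878 t 3.6
shift [ 0.029 -0.008  0.016] turn [-0.0002 -0.0021 -0.0029] t 3.6 w 0.0878
```

Request:
send_rows(
  series=[
    {"x": 0.03,"y": -0.01,"z": 0.01,"wx": 0,"wy": -0.002,"wz": -0.003},
    {"x": 0.03,"y": -0.01,"z": 0.01,"wx": 0,"wy": -0.002,"wz": -0.003},
    {"x": 0.03,"y": -0.01,"z": 0.01,"wx": 0,"wy": -0.002,"wz": -0.003},
  ],
)

```text
time: 3.9
ee_pos: [0.4168, 0.3944, 0.2302]
eef_rot: [-1.17, 1.57, -2.741]
contact_force: [-0.1, 0.0, -0.4]
width: 0.0878
```

Request:
send_rows(
  series=[
    {"x": 0,"y": 0,"z": 0,"wx": 0,"wy": 0,"wz": 0},
    {"x": 0,"y": 0,"z": 0,"wx": 0,"wy": 0,"wz": 0},
    {"x": 0,"y": 0,"z": 0,"wx": 0,"wy": 0,"wz": 0},
    {"x": 0,"y": 0,"z": 0,"wx": 0,"wy": 0,"wz": 0},
    {"x": 0,"y": 0,"z": 0,"wx": 0,"wy": 0,"wz": 0},
    {"x": 0,"y": 0,"z": 0,"wx": 0,"wy": 0,"wz": 0},
    {"x": 0,"y": 0,"z": 0,"wx": 0,"wy": 0,"wz": 0},
    {"x": 0,"y": 0,"z": 0,"wx": 0,"wy": 0,"wz": 0},
  ],
  gripper=-1,
  grip_force=30,
)

```text
time: 4.7
ee_pos: [0.4167, 0.3944, 0.2297]
eef_rot: [-1.08, 1.569, -2.65]
contact_force: [-1.2, 0.2, 0.2]
width: 0.027
```

```bash
python3 - <<'E'
from h import *
info(); target([.4175,.394,.068],np.pi/2)
E
```

```text
grasp [0.4164 0.3942 0.0667] fing [-1.6e-03 -9.0e-04 -1.0e+00] jaw [ 0.e+00 -1.e+00  9.e-04] F [-1.16  0.16  0.23] w 0.027 t 4.7
shift [-0.013  0.008  0.004] turn [0.     0.0005 0.001 ] t 4.7 w 0.027
```

Request:
send_rows(
  series=[
    {"x": 0,"y": 0,"z": 0,"wx": 0,"wy": 0,"wz": 0},
    {"x": 0,"y": 0,"z": 0,"wx": 0,"wy": 0,"wz": 0},
    {"x": 0,"y": 0,"z": 0,"wx": 0,"wy": 0,"wz": 0},
    {"x": 0,"y": 0,"z": 0,"wx": 0,"wy": 0,"wz": 0},
  ],
)

```text
time: 5.1
ee_pos: [0.4167, 0.3943, 0.2297]
eef_rot: [-1.074, 1.569, -2.645]
contact_force: [0.5, 0.8, 0.1]
width: 0.0196
```

Request:
send_rows(
  series=[
    {"x": -0.2,"y": 0,"z": 0,"wx": 0,"wy": 0,"wz": 0},
    {"x": -0.5,"y": 0,"z": 0,"wx": 0,"wy": 0,"wz": 0},
    {"x": -0.8,"y": 0,"z": 0,"wx": 0,"wy": 0,"wz": 0},
    {"x": -1,"y": 0,"z": 0,"wx": 0,"wy": 0,"wz": 0},
    {"x": -1,"y": 0,"z": 0,"wx": 0,"wy": 0,"wz": 0},
  ],
)

```text
time: 5.6
ee_pos: [0.4178, 0.3952, 0.3327]
eef_rot: [2.269, 1.567, 0.698]
contact_force: [0.5, -0.8, -1.0]
width: 0.0195
```

```bash
python3 - <<'E'
from h import *
info(); target([.4914,.2565,.15],np.pi/2)
E
```

```text
grasp [0.4183 0.3956 0.1697] fing [ 0.0033  0.0027 -1.    ] jaw [ 0.     -1.     -0.0027] F [ 0.48 -0.77 -1.04] w 0.0195 t 5.6
shift [0.195 0.735 1.387] turn [ 0.     -0.0017 -0.0021] t 5.6 w 0.0195
```

Request:
send_rows(
  series=[
    {"x": 0,"y": 0.25,"z": 0.4,"wx": 0,"wy": 0,"wz": 0},
    {"x": 0,"y": 0.5,"z": 0.8,"wx": 0,"wy": 0,"wz": 0},
    {"x": 0,"y": 0.73,"z": 1.0,"wx": 0,"wy": 0,"wz": 0},
    {"x": 0,"y": 0.73,"z": 1.0,"wx": 0,"wy": 0,"wz": 0},
  ],
)

```text
time: 6.0
ee_pos: [0.4921, 0.2919, 0.3285]
eef_rot: [-0.556, 1.569, -2.13]
contact_force: [0.2, -0.6, -0.5]
width: 0.0195
```

Request:
send_rows(
  series=[
    {"x": 0.1,"y": 0,"z": 0.3,"wx": 0,"wy": 0,"wz": 0},
    {"x": 0.25,"y": 0,"z": 0.38,"wx": 0,"wy": 0,"wz": 0},
    {"x": 0.25,"y": 0,"z": 0.38,"wx": 0,"wy": 0,"wz": 0},
    {"x": 0.25,"y": 0,"z": 0.38,"wx": 0,"wy": 0,"wz": 0},
    {"x": 0.25,"y": 0,"z": 0.38,"wx": 0,"wy": 0,"wz": 0},
  ],
)

```text
time: 6.5
ee_pos: [0.4898, 0.2573, 0.305]
eef_rot: [-1.3, 1.57, -2.87]
contact_force: [-0.7, 0.1, -0.2]
width: 0.0198
```

```bash
python3 - <<'E'
from h import *
info(); target([.4914,.2565,.15],np.pi/2)
s=shot('side','s2');t=shot('top','t2')
info()
crop(s,230,240,110,110,6,'s2c');crop(t,130,180,140,100,5,'t2c')
F=[[.5328,.2535,3.1122],[.5976,.1411,.0873],[.5525,.0166,-.182]]
for p in F: print(holeside(s,p))
E
```

```text
grasp [0.4896 0.2573 0.142 ] fing [-1.1e-03 -3.0e-04 -1.0e+00] jaw [ 7.e-04 -1.e+00  3.e-04] F [-0.73  0.08 -0.18] w 0.0198 t 6.5
shift [-0.08   0.016  0.009] turn [0.0005 0.0002 0.0007] t 6.5 w 0.0198
grasp [0.4898 0.2573 0.1422] fing [-5.e-04 -2.e-04 -1.e+00] jaw [ 9.e-04 -1.e+00  2.e-04] F [-0.48 -0.43  0.  ] w 0.0197 t 6.6
((np.float64(298.48715720586824), np.float64(340.9259097228881)), array([0.000000e+00, 5.000000e-01, 1.500000e+01, 1.450000e+01,
       1.303625e+03]), array([0.49024999, 0.25767784, 0.045     ]))
((np.float64(240.85295605001838), np.float64(292.14759562339094)), array([  3.375,   5.375,   8.125,   6.625, 339.875]), array([0.63967244, 0.145418  , 0.045     ]))
((np.float64(269.2325071157495), np.float64(253.03729838709677)), array([  4.  ,   5.75,   7.5 ,   5.5 , 263.5 ]), array([0.59324237, 0.00974478, 0.045     ]))
```

View pics/s2c.png

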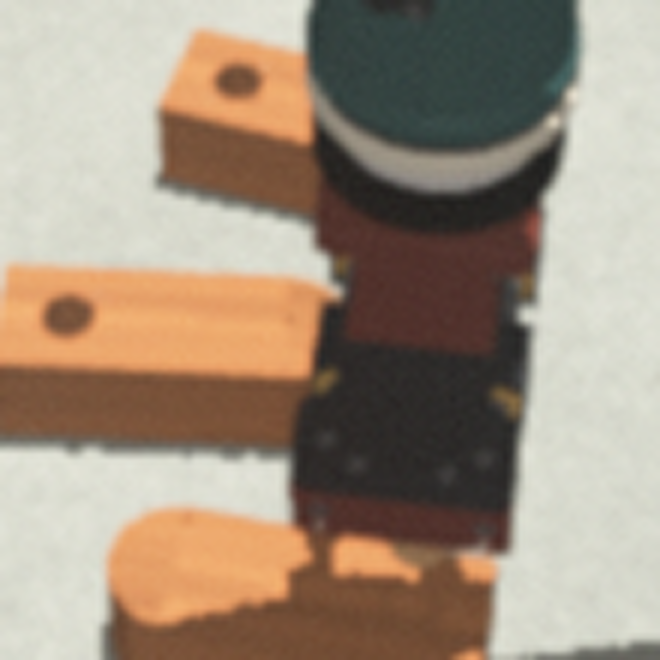

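View pics/t2c.png

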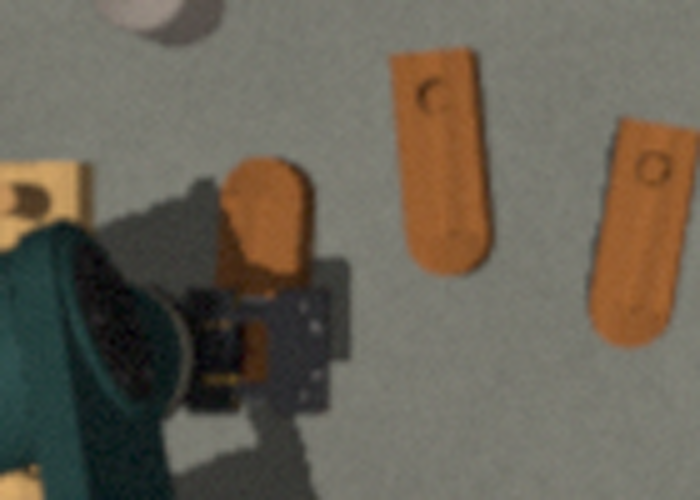

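Request:
send_rows(
  series=[
    {"x": 0.12,"y": 0.015,"z": 0.01,"wx": 0,"wy": 0,"wz": 0},
    {"x": 0.25,"y": 0.015,"z": 0.01,"wx": 0,"wy": 0,"wz": 0},
    {"x": 0.33,"y": 0.015,"z": 0.01,"wx": 0,"wy": 0,"wz": 0},
    {"x": 0.36,"y": 0.015,"z": 0.01,"wx": 0,"wy": 0,"wz": 0},
    {"x": 0.36,"y": 0.015,"z": 0.01,"wx": 0,"wy": 0,"wz": 0},
    {"x": 0.36,"y": 0.015,"z": 0.01,"wx": 0,"wy": 0,"wz": 0},
  ],
)

```text
time: 7.2
ee_pos: [0.4913, 0.2554, 0.2686]
eef_rot: [-1.097, 1.569, -2.668]
contact_force: [0.5, -0.1, 0.0]
width: 0.019
```

```bash
python3 - <<'E'
from h import *
info(); target([.4914,.2560,.1],np.pi/2)
E
```

```text
grasp [0.491  0.2553 0.1056] fing [-1.7e-03 -9.0e-04 -1.0e+00] jaw [-1.e-04 -1.e+00  9.e-04] F [ 0.51 -0.09  0.05] w 0.019 t 7.2
shift [ 0.056  0.001 -0.006] turn [-0.      0.0006  0.0011] t 7.2 w 0.019
```

Request:
send_rows(
  series=[
    {"x": 0.02,"y": 0.001,"z": -0.006,"wx": 0,"wy": 0,"wz": 0.001},
    {"x": 0.04,"y": 0.001,"z": -0.006,"wx": 0,"wy": 0,"wz": 0.001},
    {"x": 0.05,"y": 0.001,"z": -0.006,"wx": 0,"wy": 0,"wz": 0.001},
    {"x": 0.06,"y": 0.001,"z": -0.006,"wx": 0,"wy": 0,"wz": 0.001},
    {"x": 0.06,"y": 0.001,"z": -0.006,"wx": 0,"wy": 0,"wz": 0.001},
    {"x": 0.06,"y": 0.001,"z": -0.006,"wx": 0,"wy": 0,"wz": 0.001},
  ],
)

```text
time: 7.8
ee_pos: [0.4913, 0.256, 0.2627]
eef_rot: [0.027, 1.57, -1.544]
contact_force: [0.7, 0.9, -0.5]
width: 0.02
```

```bash
python3 - <<'E'
from h import *
info(); target([.4914,.2560,.1],np.pi/2)
E
```

```text
grasp [0.4913 0.2558 0.0997] fing [ 0.e+00 -8.e-04 -1.e+00] jaw [-0.e+00 -1.e+00  8.e-04] F [ 0.69  0.95 -0.51] w 0.02 t 7.8
shift [-0.003  0.001 -0.   ] turn [-0.      0.0005 -0.    ] t 7.8 w 0.02
```

Request:
send_rows(
  series=[
    {"x": 0.02,"y": 0,"z": 0,"wx": 0,"wy": 0,"wz": 0},
    {"x": 0.04,"y": 0,"z": 0,"wx": 0,"wy": 0,"wz": 0},
    {"x": 0.04,"y": 0,"z": 0,"wx": 0,"wy": 0,"wz": 0},
    {"x": 0.04,"y": 0,"z": 0,"wx": 0,"wy": 0,"wz": 0},
  ],
)

```text
time: 8.2
ee_pos: [0.4913, 0.2559, 0.2586]
eef_rot: [-0.298, 1.57, -1.869]
contact_force: [0.5, 0.8, 0.0]
width: 0.0198
```

```bash
python3 - <<'E'
from h import *
info(); target([.4914,.2560,.1],np.pi/2)
E
```

```text
grasp [0.4912 0.2558 0.0956] fing [-3.e-04 -9.e-04 -1.e+00] jaw [-1.e-04 -1.e+00  9.e-04] F [0.5  0.84 0.03] w 0.0198 t 8.2
shift [-0.044  0.001 -0.001] turn [-0.      0.0006  0.0002] t 8.2 w 0.0198
```

Request:
send_rows(
  series=[
    {"x": 0.04,"y": 0,"z": 0,"wx": 0,"wy": 0,"wz": 0},
    {"x": 0.08,"y": 0,"z": 0,"wx": 0,"wy": 0,"wz": 0},
    {"x": 0.1,"y": 0,"z": 0,"wx": 0,"wy": 0,"wz": 0},
    {"x": 0.1,"y": 0,"z": 0,"wx": 0,"wy": 0,"wz": 0},
  ],
)

```text
time: 8.6
ee_pos: [0.4911, 0.2559, 0.2482]
eef_rot: [-0.674, 1.569, -2.245]
contact_force: [0.4, 0.8, -0.2]
width: 0.0195
```

```bash
python3 - <<'E'
from h import *
info()
E
```

```text
grasp [0.491  0.2557 0.0852] fing [-9.0e-04 -1.2e-03 -1.0e+00] jaw [-0.     -1.      0.0012] F [ 0.43  0.76 -0.2 ] w 0.0195 t 8.6
```

Request:
send_rows(
  series=[
    {"x": 0.04,"y": 0,"z": 0,"wx": 0,"wy": 0,"wz": 0},
    {"x": 0.08,"y": 0,"z": 0,"wx": 0,"wy": 0,"wz": 0},
    {"x": 0.11,"y": 0,"z": 0,"wx": 0,"wy": 0,"wz": 0},
    {"x": 0.13,"y": 0,"z": 0,"wx": 0,"wy": 0,"wz": 0},
    {"x": 0.14,"y": 0,"z": 0,"wx": 0,"wy": 0,"wz": 0},
    {"x": 0.14,"y": 0,"z": 0,"wx": 0,"wy": 0,"wz": 0},
    {"x": 0.14,"y": 0,"z": 0,"wx": 0,"wy": 0,"wz": 0},
  ],
)

```text
time: 9.3
ee_pos: [0.4914, 0.256, 0.2347]
eef_rot: [0.324, 1.57, -1.247]
contact_force: [0.0, 0.4, 0.5]
width: 0.0196
```

```bash
python3 - <<'E'
from h import *
info()
E
```

```text
grasp [0.4914 0.2559 0.0717] fing [ 2.e-04 -7.e-04 -1.e+00] jaw [-0.e+00 -1.e+00  7.e-04] F [0.04 0.41 0.45] w 0.0196 t 9.3
```

Down one more few mm to feel the floor.

Request:
send_rows(
  series=[
    {"x": 0.01,"y": 0,"z": 0,"wx": 0,"wy": 0,"wz": 0},
    {"x": 0.02,"y": 0,"z": 0,"wx": 0,"wy": 0,"wz": 0},
    {"x": 0.02,"y": 0,"z": 0,"wx": 0,"wy": 0,"wz": 0},
    {"x": 0.02,"y": 0,"z": 0,"wx": 0,"wy": 0,"wz": 0},
  ],
)

```text
time: 9.7
ee_pos: [0.4915, 0.256, 0.2345]
eef_rot: [1.132, 1.57, -0.439]
contact_force: [-3.0, -2.4, 18.6]
width: 0.0195
```

```bash
python3 - <<'E'
from h import *
info()
E
```

```text
grasp [0.4917 0.2559 0.0715] fing [ 1.1e-03 -5.0e-04 -1.0e+00] jaw [ 1.e-04 -1.e+00  5.e-04] F [-3.01 -2.42 18.58] w 0.0195 t 9.7
```

Request:
send_rows(
  series=[
    {"x": -0.01,"y": 0,"z": 0,"wx": 0,"wy": 0,"wz": 0},
    {"x": -0.01,"y": 0,"z": 0,"wx": 0,"wy": 0,"wz": 0},
    {"x": -0.01,"y": 0,"z": 0,"wx": 0,"wy": 0,"wz": 0},
    {"x": -0.01,"y": 0,"z": 0,"wx": 0,"wy": 0,"wz": 0},
    {"x": -0.01,"y": 0,"z": 0,"wx": 0,"wy": 0,"wz": 0},
    {"x": -0.01,"y": 0,"z": 0,"wx": 0,"wy": 0,"wz": 0},
  ],
  gripper=1,
)

```text
time: 10.3
ee_pos: [0.4913, 0.2559, 0.2335]
eef_rot: [-0.352, 1.57, -1.923]
contact_force: [0.7, -0.3, 0.3]
width: 0.0641
```

Request:
send_rows(
  series=[
    {"x": -0.3,"y": 0,"z": 0,"wx": 0,"wy": 0,"wz": 0},
    {"x": -0.7,"y": 0,"z": 0,"wx": 0,"wy": 0,"wz": 0},
    {"x": -1,"y": 0,"z": 0,"wx": 0,"wy": 0,"wz": 0},
  ],
)

```text
time: 10.6
ee_pos: [0.4915, 0.2561, 0.3353]
eef_rot: [0.74, 1.57, -0.831]
contact_force: [1.2, 0.2, -0.1]
width: 0.0864
```

Request:
send_rows(
  series=[
    {"x": 0,"y": -0.2,"z": -0.4,"wx": 0,"wy": 0,"wz": 0},
    {"x": 0,"y": -0.35,"z": -0.8,"wx": 0,"wy": 0,"wz": 0},
    {"x": 0,"y": -0.35,"z": -1,"wx": 0,"wy": 0,"wz": 0},
    {"x": 0,"y": -0.35,"z": -1,"wx": 0,"wy": 0,"wz": 0},
  ],
)

```text
time: 11.0
ee_pos: [0.4559, 0.3583, 0.3338]
eef_rot: [2.004, 1.57, 0.436]
contact_force: [-0.3, -0.8, 1.2]
width: 0.088
```

```bash
python3 - <<'E'
from h import *
info(); target([.457,.3945,.12],np.pi/2)
s=shot('side','s3');t=shot('top','t3')
crop(s,200,240,150,150,4,'s3c')
E
```

```text
grasp [0.4561 0.3584 0.1708] fing [ 9.e-04  4.e-04 -1.e+00] jaw [ 2.8e-03 -1.0e+00 -4.0e-04] F [-0.25 -0.82  1.25] w 0.088 t 11.0
shift [ 0.508  0.011 -0.362] turn [ 0.0018 -0.0003 -0.0006] t 11.0 w 0.088
```

View pics/s3c.png

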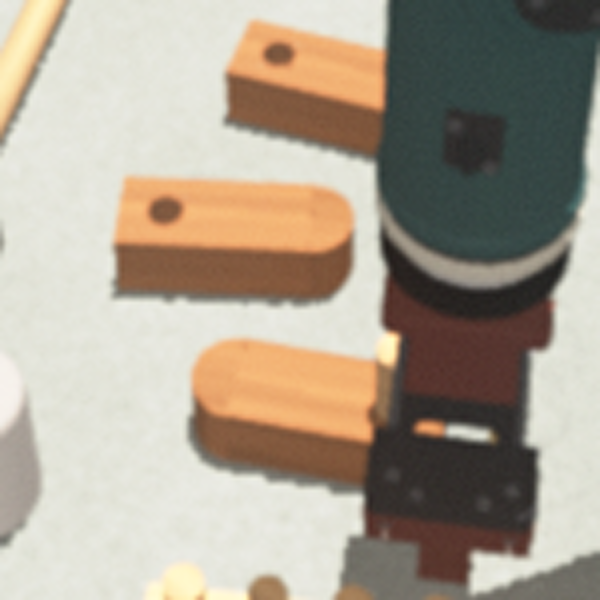

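Request:
send_rows(
  series=[
    {"x": 0.1,"y": 0.01,"z": -0.3,"wx": 0.0018,"wy": 0,"wz": 0},
    {"x": 0.3,"y": 0.01,"z": -0.36,"wx": 0.0018,"wy": 0,"wz": 0},
    {"x": 0.5,"y": 0.01,"z": -0.36,"wx": 0.0018,"wy": 0,"wz": 0},
    {"x": 0.7,"y": 0.01,"z": -0.36,"wx": 0.0018,"wy": 0,"wz": 0},
    {"x": 0.9,"y": 0.01,"z": -0.36,"wx": 0.0018,"wy": 0,"wz": 0},
    {"x": 1.0,"y": 0.01,"z": -0.36,"wx": 0.0018,"wy": 0,"wz": 0},
    {"x": 1.0,"y": 0.01,"z": -0.36,"wx": 0.0018,"wy": 0,"wz": 0},
    {"x": 1.0,"y": 0.01,"z": -0.36,"wx": 0.0018,"wy": 0,"wz": 0},
  ],
)

```text
time: 11.9
ee_pos: [0.4578, 0.3915, 0.234]
eef_rot: [0.185, 1.57, -1.39]
contact_force: [0.2, 0.7, 1.1]
width: 0.0878
```

```bash
python3 - <<'E'
from h import *
info(); target([.457,.3945,.0667],np.pi/2)
E
```

```text
grasp [0.4578 0.3913 0.071 ] fing [ 2.e-04 -9.e-04 -1.e+00] jaw [-3.6e-03 -1.0e+00  9.0e-04] F [0.16 0.66 1.14] w 0.0878 t 11.9
shift [ 0.043 -0.008 -0.03 ] turn [-0.0023  0.0005 -0.0001] t 11.9 w 0.0878
```

Request:
send_rows(
  series=[
    {"x": 0.04,"y": -0.008,"z": -0.03,"wx": -0.0023,"wy": 0,"wz": 0},
    {"x": 0.04,"y": -0.008,"z": -0.03,"wx": -0.0023,"wy": 0,"wz": 0},
    {"x": 0.04,"y": -0.008,"z": -0.03,"wx": -0.0023,"wy": 0,"wz": 0},
  ],
)

```text
time: 12.2
ee_pos: [0.4566, 0.3952, 0.2301]
eef_rot: [1.095, 1.57, -0.475]
contact_force: [-0.1, -0.1, -0.7]
width: 0.0879
```

Request:
send_rows(
  series=[
    {"x": 0,"y": 0,"z": 0,"wx": 0,"wy": 0,"wz": 0},
    {"x": 0,"y": 0,"z": 0,"wx": 0,"wy": 0,"wz": 0},
    {"x": 0,"y": 0,"z": 0,"wx": 0,"wy": 0,"wz": 0},
    {"x": 0,"y": 0,"z": 0,"wx": 0,"wy": 0,"wz": 0},
    {"x": 0,"y": 0,"z": 0,"wx": 0,"wy": 0,"wz": 0},
    {"x": 0,"y": 0,"z": 0,"wx": 0,"wy": 0,"wz": 0},
    {"x": 0,"y": 0,"z": 0,"wx": 0,"wy": 0,"wz": 0},
    {"x": 0,"y": 0,"z": 0,"wx": 0,"wy": 0,"wz": 0},
    {"x": 0,"y": 0,"z": 0,"wx": 0,"wy": 0,"wz": 0},
    {"x": 0,"y": 0,"z": 0,"wx": 0,"wy": 0,"wz": 0},
    {"x": 0,"y": 0,"z": 0,"wx": 0,"wy": 0,"wz": 0},
  ],
  gripper=-1,
)

```text
time: 13.3
ee_pos: [0.4565, 0.3949, 0.2296]
eef_rot: [-0.023, 1.57, -1.593]
contact_force: [-0.1, -0.6, -0.5]
width: 0.0195
```

```bash
python3 - <<'E'
from h import *
info()
E
```

```text
grasp [0.4565 0.3948 0.0666] fing [-0.e+00 -8.e-04 -1.e+00] jaw [ 8.e-04 -1.e+00  8.e-04] F [-0.14 -0.64 -0.54] w 0.0195 t 13.3
```

Request:
send_rows(
  series=[
    {"x": -0.2,"y": 0,"z": 0,"wx": 0,"wy": 0,"wz": 0},
    {"x": -0.5,"y": 0,"z": 0,"wx": 0,"wy": 0,"wz": 0},
    {"x": -0.8,"y": 0,"z": 0,"wx": 0,"wy": 0,"wz": 0},
    {"x": -1,"y": 0,"z": 0,"wx": 0,"wy": 0,"wz": 0},
    {"x": -1,"y": 0,"z": 0,"wx": 0,"wy": 0,"wz": 0},
  ],
)

```text
time: 13.8
ee_pos: [0.4575, 0.3958, 0.3327]
eef_rot: [2.05, 1.565, 0.48]
contact_force: [-0.1, -0.2, -0.8]
width: 0.0197
```

```bash
python3 - <<'E'
from h import *
info(); target([.6395,.1451,.16],np.pi/2)
E
```

```text
grasp [0.4584 0.3962 0.1697] fing [ 0.0051  0.0027 -1.    ] jaw [ 8.0e-04 -1.0e+00 -2.7e-03] F [-0.09 -0.19 -0.77] w 0.0197 t 13.8
shift [0.099 1.817 2.508] turn [ 0.0005 -0.0017 -0.0033] t 13.8 w 0.0197
```

Request:
send_rows(
  series=[
    {"x": 0,"y": 0.25,"z": 0.4,"wx": 0,"wy": 0,"wz": 0},
    {"x": 0,"y": 0.5,"z": 0.8,"wx": 0,"wy": 0,"wz": 0},
    {"x": 0,"y": 0.75,"z": 1.0,"wx": 0,"wy": 0,"wz": 0},
  ],
)

```text
time: 14.1
ee_pos: [0.5314, 0.2925, 0.3281]
eef_rot: [-0.761, 1.567, -2.331]
contact_force: [0.7, 0.7, -0.3]
width: 0.0193
```

Request:
send_rows(
  series=[
    {"x": 0,"y": 0.25,"z": 0.4,"wx": 0,"wy": 0,"wz": 0},
    {"x": 0,"y": 0.5,"z": 0.8,"wx": 0,"wy": 0,"wz": 0},
    {"x": 0,"y": 0.7,"z": 1.0,"wx": 0,"wy": 0,"wz": 0},
  ],
)

```text
time: 14.4
ee_pos: [0.6024, 0.192, 0.328]
eef_rot: [-0.752, 1.568, -2.324]
contact_force: [0.0, -0.6, -0.1]
width: 0.0194
```

Request:
send_rows(
  series=[
    {"x": 0,"y": 0.2,"z": 0.3,"wx": 0,"wy": 0,"wz": 0},
    {"x": 0,"y": 0.36,"z": 0.5,"wx": 0,"wy": 0,"wz": 0},
    {"x": 0,"y": 0.36,"z": 0.5,"wx": 0,"wy": 0,"wz": 0},
    {"x": 0,"y": 0.36,"z": 0.5,"wx": 0,"wy": 0,"wz": 0},
  ],
)

```text
time: 14.8
ee_pos: [0.6372, 0.1448, 0.3282]
eef_rot: [-1.336, 1.568, -2.907]
contact_force: [-0.5, 0.1, -0.9]
width: 0.0193
```

```bash
python3 - <<'E'
from h import *
info(); target([.6395,.1451,.105],np.pi/2)
s=shot('side','s4');t=shot('top','t4')
mt=maskof('top',t); 
F=[[.5328,.2535,3.1122],[.5976,.1411,.0873],[.5525,.0166,-.182]]
for p in F: print(holeside(s,p)[2])
crop(s,200,200,150,150,4,'s4c')
E
```

```text
grasp [0.6368 0.1447 0.1652] fing [-2.7e-03 -6.0e-04 -1.0e+00] jaw [-6.e-04 -1.e+00  6.e-04] F [-0.49  0.08 -0.85] w 0.0193 t 14.8
shift [ 0.602  0.024 -0.003] turn [-0.0004  0.0004  0.0017] t 14.8 w 0.0193
[0.49152674 0.25186536 0.045     ]
[0.6373418  0.14722898 0.045     ]
[0.5932287 0.0097587 0.045    ]
```

View pics/s4c.png

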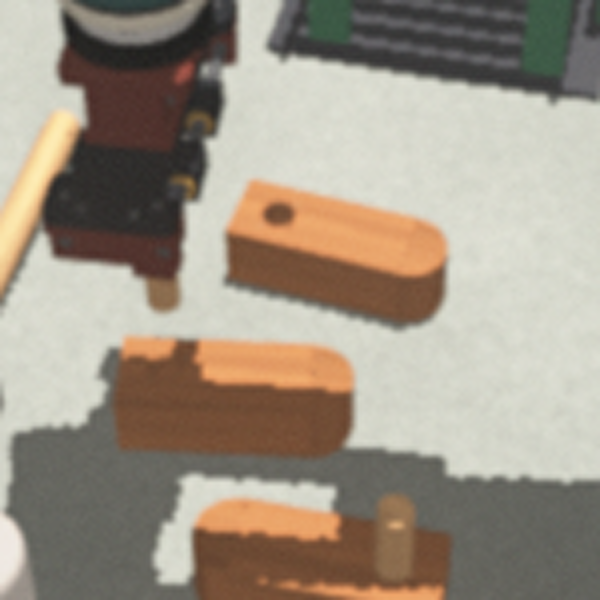

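Request:
send_rows(
  series=[
    {"x": 0.2,"y": 0.024,"z": -0.003,"wx": 0,"wy": 0,"wz": 0.0017},
    {"x": 0.4,"y": 0.024,"z": -0.003,"wx": 0,"wy": 0,"wz": 0.0017},
    {"x": 0.5,"y": 0.024,"z": -0.003,"wx": 0,"wy": 0,"wz": 0.0017},
    {"x": 0.57,"y": 0.024,"z": -0.003,"wx": 0,"wy": 0,"wz": 0.0017},
    {"x": 0.57,"y": 0.024,"z": -0.003,"wx": 0,"wy": 0,"wz": 0.0017},
    {"x": 0.57,"y": 0.024,"z": -0.003,"wx": 0,"wy": 0,"wz": 0.0017},
  ],
)

```text
time: 15.5
ee_pos: [0.6403, 0.1457, 0.2733]
eef_rot: [1.356, 1.567, -0.214]
contact_force: [-0.8, 0.6, -0.0]
width: 0.0196
```

```bash
python3 - <<'E'
from h import *
info(); target([.6395,.1451,.0985],np.pi/2)
E
```

```text
grasp [0.6408 0.1456 0.1103] fing [ 3.3e-03 -7.0e-04 -1.0e+00] jaw [ 1.2e-03 -1.0e+00  7.0e-04] F [-0.76  0.62 -0.03] w 0.0196 t 15.5
shift [ 0.118 -0.008  0.006] turn [ 0.0007  0.0005 -0.0021] t 15.5 w 0.0196
```

Request:
send_rows(
  series=[
    {"x": 0.03,"y": -0.008,"z": 0.006,"wx": 0,"wy": 0,"wz": -0.002},
    {"x": 0.05,"y": -0.008,"z": 0.006,"wx": 0,"wy": 0,"wz": -0.002},
    {"x": 0.07,"y": -0.008,"z": 0.006,"wx": 0,"wy": 0,"wz": -0.002},
    {"x": 0.09,"y": -0.008,"z": 0.006,"wx": 0,"wy": 0,"wz": -0.002},
    {"x": 0.11,"y": -0.008,"z": 0.006,"wx": 0,"wy": 0,"wz": -0.002},
    {"x": 0.11,"y": -0.008,"z": 0.006,"wx": 0,"wy": 0,"wz": -0.002},
    {"x": 0.11,"y": -0.008,"z": 0.006,"wx": 0,"wy": 0,"wz": -0.002},
  ],
)

```text
time: 16.2
ee_pos: [0.6393, 0.1448, 0.2617]
eef_rot: [-0.683, 1.57, -2.253]
contact_force: [1.4, -0.7, 0.8]
width: 0.0197
```

```bash
python3 - <<'E'
from h import *
info(); target([.6395,.1451,.0985],np.pi/2)
E
```

```text
grasp [0.6392 0.1446 0.0987] fing [-7.e-04 -9.e-04 -1.e+00] jaw [ 7.e-04 -1.e+00  9.e-04] F [ 1.44 -0.72  0.85] w 0.0197 t 16.2
shift [ 0.002  0.002 -0.003] turn [0.0004 0.0006 0.0005] t 16.2 w 0.0197
```

Request:
send_rows(
  series=[
    {"x": 0.02,"y": 0,"z": 0,"wx": 0,"wy": 0,"wz": 0},
    {"x": 0.04,"y": 0,"z": 0,"wx": 0,"wy": 0,"wz": 0},
    {"x": 0.06,"y": 0,"z": 0,"wx": 0,"wy": 0,"wz": 0},
    {"x": 0.06,"y": 0,"z": 0,"wx": 0,"wy": 0,"wz": 0},
  ],
)

```text
time: 16.6
ee_pos: [0.6393, 0.1447, 0.2554]
eef_rot: [-0.663, 1.57, -2.233]
contact_force: [-0.2, -1.0, -0.4]
width: 0.0196
```

```bash
python3 - <<'E'
from h import *
info()
E
```

```text
grasp [0.6392 0.1446 0.0924] fing [-7.e-04 -1.e-03 -1.e+00] jaw [ 8.e-04 -1.e+00  1.e-03] F [-0.18 -0.99 -0.38] w 0.0196 t 16.6
```

Down 20.5 mm to the floor.

Request:
send_rows(
  series=[
    {"x": 0.04,"y": 0,"z": 0,"wx": 0,"wy": 0,"wz": 0},
    {"x": 0.08,"y": 0,"z": 0,"wx": 0,"wy": 0,"wz": 0},
    {"x": 0.12,"y": 0,"z": 0,"wx": 0,"wy": 0,"wz": 0},
    {"x": 0.16,"y": 0,"z": 0,"wx": 0,"wy": 0,"wz": 0},
    {"x": 0.19,"y": 0,"z": 0,"wx": 0,"wy": 0,"wz": 0},
    {"x": 0.21,"y": 0,"z": 0,"wx": 0,"wy": 0,"wz": 0},
    {"x": 0.22,"y": 0,"z": 0,"wx": 0,"wy": 0,"wz": 0},
    {"x": 0.22,"y": 0,"z": 0,"wx": 0,"wy": 0,"wz": 0},
  ],
)

```text
time: 17.4
ee_pos: [0.6393, 0.1447, 0.2345]
eef_rot: [-0.37, 1.57, -1.94]
contact_force: [-1.0, -0.6, 5.7]
width: 0.0197
```

```bash
python3 - <<'E'
from h import *
info()
E
```

```text
grasp [0.6393 0.1446 0.0715] fing [-3.e-04 -9.e-04 -1.e+00] jaw [ 8.e-04 -1.e+00  9.e-04] F [-1.   -0.56  5.69] w 0.0197 t 17.4
```

Home. Release, lift, return to the third dowel (x≈0.4965).

Request:
send_rows(
  series=[
    {"x": -0.01,"y": 0,"z": 0,"wx": 0,"wy": 0,"wz": 0},
    {"x": -0.01,"y": 0,"z": 0,"wx": 0,"wy": 0,"wz": 0},
    {"x": -0.01,"y": 0,"z": 0,"wx": 0,"wy": 0,"wz": 0},
    {"x": -0.01,"y": 0,"z": 0,"wx": 0,"wy": 0,"wz": 0},
    {"x": -0.01,"y": 0,"z": 0,"wx": 0,"wy": 0,"wz": 0},
    {"x": -0.01,"y": 0,"z": 0,"wx": 0,"wy": 0,"wz": 0},
  ],
  gripper=1,
)

```text
time: 18.0
ee_pos: [0.6393, 0.1448, 0.2347]
eef_rot: [-0.656, 1.57, -2.226]
contact_force: [0.3, -0.2, 0.8]
width: 0.0641
```

Request:
send_rows(
  series=[
    {"x": -0.3,"y": 0,"z": 0,"wx": 0,"wy": 0,"wz": 0},
    {"x": -0.7,"y": 0,"z": 0,"wx": 0,"wy": 0,"wz": 0},
    {"x": -1,"y": 0,"z": 0,"wx": 0,"wy": 0,"wz": 0},
  ],
)

```text
time: 18.3
ee_pos: [0.6397, 0.1449, 0.3365]
eef_rot: [0.517, 1.57, -1.053]
contact_force: [0.8, 0.2, 0.7]
width: 0.086
```

Request:
send_rows(
  series=[
    {"x": 0,"y": -0.3,"z": -0.4,"wx": 0,"wy": 0,"wz": 0},
    {"x": 0,"y": -0.6,"z": -0.8,"wx": 0,"wy": 0,"wz": 0},
    {"x": 0,"y": -0.7,"z": -1,"wx": 0,"wy": 0,"wz": 0},
  ],
)

```text
time: 18.6
ee_pos: [0.5665, 0.2469, 0.335]
eef_rot: [-1.532, 1.568, -3.101]
contact_force: [0.5, 0.3, -0.2]
width: 0.0876
```

Request:
send_rows(
  series=[
    {"x": 0,"y": -0.3,"z": -0.4,"wx": 0,"wy": 0,"wz": 0},
    {"x": 0,"y": -0.6,"z": -0.8,"wx": 0,"wy": 0,"wz": 0},
    {"x": 0,"y": -0.73,"z": -1,"wx": 0,"wy": 0,"wz": 0},
    {"x": 0,"y": -0.73,"z": -1,"wx": 0,"wy": 0,"wz": 0},
  ],
)

```text
time: 19.0
ee_pos: [0.4941, 0.3472, 0.3347]
eef_rot: [-1.414, 1.57, -2.98]
contact_force: [-0.6, -1.0, 0.6]
width: 0.0878
```

```bash
python3 - <<'E'
from h import *
info(); target([.4968,.3950,.0667],np.pi/2)
s=shot('side','s5');t=shot('top','t5')
crop(s,200,200,150,150,4,'s5c')
F=[[.5525,.0166,-.182]]
for p in F: print(holeside(s,p)[2])
E
```

```text
grasp [0.4939 0.3471 0.1717] fing [-1.2e-03 -2.0e-04 -1.0e+00] jaw [ 4.7e-03 -1.0e+00  2.0e-04] F [-0.61 -1.04  0.64] w 0.0878 t 19.0
shift [ 1.05   0.031 -0.478] turn [0.003  0.0001 0.0008] t 19.0 w 0.0878
[0.58480029 0.00522183 0.045     ]
```

View pics/s5c.png

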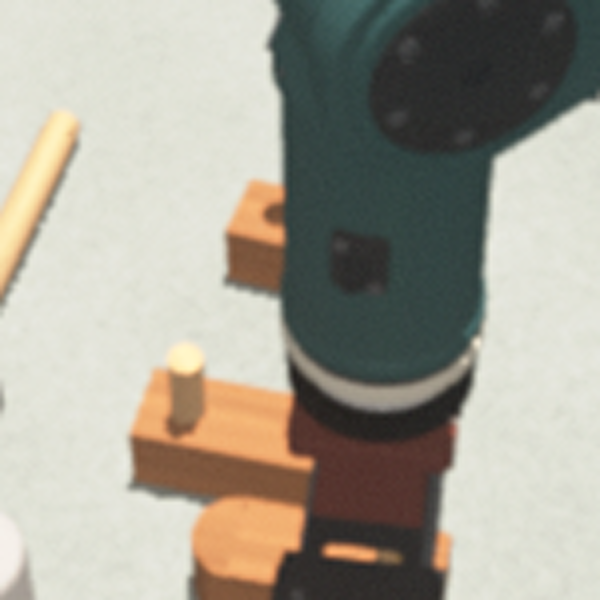

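Request:
send_rows(
  series=[
    {"x": 0.05,"y": 0.03,"z": -0.4,"wx": 0.003,"wy": 0,"wz": 0},
    {"x": 0.2,"y": 0.03,"z": -0.478,"wx": 0.003,"wy": 0,"wz": 0},
    {"x": 0.4,"y": 0.03,"z": -0.478,"wx": 0.003,"wy": 0,"wz": 0},
    {"x": 0.6,"y": 0.03,"z": -0.478,"wx": 0.003,"wy": 0,"wz": 0},
    {"x": 0.8,"y": 0.03,"z": -0.478,"wx": 0.003,"wy": 0,"wz": 0},
    {"x": 0.95,"y": 0.03,"z": -0.478,"wx": 0.003,"wy": 0,"wz": 0},
    {"x": 1.0,"y": 0.03,"z": -0.478,"wx": 0.003,"wy": 0,"wz": 0},
    {"x": 1.0,"y": 0.03,"z": -0.478,"wx": 0.003,"wy": 0,"wz": 0},
  ],
)

```text
time: 19.9
ee_pos: [0.4994, 0.3917, 0.2338]
eef_rot: [-0.773, 1.568, -2.349]
contact_force: [0.8, 0.1, 1.0]
width: 0.0881
```

```bash
python3 - <<'E'
from h import *
info(); target([.4968,.3950,.0667],np.pi/2)
E
```

```text
grasp [0.4991 0.3914 0.0708] fing [-0.0019 -0.0019 -1.    ] jaw [-0.0047 -1.      0.0019] F [0.77 0.11 1.03] w 0.0881 t 19.9
shift [ 0.041 -0.026 -0.033] turn [-0.003   0.0012  0.0012] t 19.9 w 0.0881
```

Request:
send_rows(
  series=[
    {"x": 0.04,"y": -0.026,"z": -0.033,"wx": -0.003,"wy": 0.001,"wz": 0.001},
    {"x": 0.04,"y": -0.026,"z": -0.033,"wx": -0.003,"wy": 0.001,"wz": 0.001},
    {"x": 0.04,"y": -0.026,"z": -0.033,"wx": -0.003,"wy": 0.001,"wz": 0.001},
    {"x": 0.04,"y": -0.026,"z": -0.033,"wx": -0.003,"wy": 0.001,"wz": 0.001},
  ],
)

```text
time: 20.3
ee_pos: [0.4967, 0.396, 0.2312]
eef_rot: [2.13, 1.569, 0.56]
contact_force: [0.5, -0.6, 0.1]
width: 0.0877
```

```bash
python3 - <<'E'
from h import *
info(); target([.4968,.3950,.0667],np.pi/2)
E
```

```text
grasp [0.497  0.3962 0.0682] fing [ 0.0019  0.0012 -1.    ] jaw [ 0.001  -1.     -0.0012] F [ 0.49 -0.57  0.08] w 0.0877 t 20.3
shift [0.015 0.001 0.01 ] turn [ 0.0006 -0.0008 -0.0012] t 20.3 w 0.0877
```

Request:
send_rows(
  series=[
    {"x": 0,"y": 0,"z": 0,"wx": 0,"wy": 0,"wz": 0},
    {"x": 0,"y": 0,"z": 0,"wx": 0,"wy": 0,"wz": 0},
    {"x": 0,"y": 0,"z": 0,"wx": 0,"wy": 0,"wz": 0},
    {"x": 0,"y": 0,"z": 0,"wx": 0,"wy": 0,"wz": 0},
    {"x": 0,"y": 0,"z": 0,"wx": 0,"wy": 0,"wz": 0},
    {"x": 0,"y": 0,"z": 0,"wx": 0,"wy": 0,"wz": 0},
    {"x": 0,"y": 0,"z": 0,"wx": 0,"wy": 0,"wz": 0},
    {"x": 0,"y": 0,"z": 0,"wx": 0,"wy": 0,"wz": 0},
    {"x": 0,"y": 0,"z": 0,"wx": 0,"wy": 0,"wz": 0},
    {"x": 0,"y": 0,"z": 0,"wx": 0,"wy": 0,"wz": 0},
    {"x": 0,"y": 0,"z": 0,"wx": 0,"wy": 0,"wz": 0},
  ],
  gripper=-1,
)

```text
time: 21.4
ee_pos: [0.4965, 0.3957, 0.2306]
eef_rot: [2.056, 1.57, 0.486]
contact_force: [-0.6, -0.9, -0.1]
width: 0.0196
```

```bash
python3 - <<'E'
from h import *
info()
E
```

```text
grasp [0.4967 0.3958 0.0676] fing [ 1.e-03  5.e-04 -1.e+00] jaw [ 8.e-04 -1.e+00 -5.e-04] F [-0.55 -0.92 -0.06] w 0.0196 t 21.4
```

Request:
send_rows(
  series=[
    {"x": -0.2,"y": 0,"z": 0,"wx": 0,"wy": 0,"wz": 0},
    {"x": -0.5,"y": 0,"z": 0,"wx": 0,"wy": 0,"wz": 0},
    {"x": -0.8,"y": 0,"z": 0,"wx": 0,"wy": 0,"wz": 0},
    {"x": -1,"y": 0,"z": 0,"wx": 0,"wy": 0,"wz": 0},
    {"x": -1,"y": 0,"z": 0,"wx": 0,"wy": 0,"wz": 0},
  ],
)

```text
time: 21.9
ee_pos: [0.4975, 0.3965, 0.3339]
eef_rot: [2.153, 1.563, 0.583]
contact_force: [0.2, 0.1, 0.5]
width: 0.0196
```

```bash
python3 - <<'E'
from h import *
info(); target([.5933,.0095,.16],np.pi/2)
E
```

```text
grasp [0.4985 0.3972 0.1709] fing [ 0.0064  0.0042 -1.    ] jaw [ 8.0e-04 -1.0e+00 -4.2e-03] F [0.2  0.1  0.47] w 0.0196 t 21.9
shift [0.099 0.954 3.871] turn [ 0.0005 -0.0027 -0.0041] t 21.9 w 0.0196
```

Request:
send_rows(
  series=[
    {"x": 0,"y": 0.1,"z": 0.4,"wx": 0,"wy": 0,"wz": 0},
    {"x": 0,"y": 0.2,"z": 0.8,"wx": 0,"wy": 0,"wz": 0},
    {"x": 0,"y": 0.25,"z": 1.0,"wx": 0,"wy": 0,"wz": 0},
  ],
)

```text
time: 22.2
ee_pos: [0.5213, 0.2932, 0.329]
eef_rot: [-0.721, 1.569, -2.291]
contact_force: [0.8, 0.5, -0.1]
width: 0.0197
```

Request:
send_rows(
  series=[
    {"x": 0,"y": 0.1,"z": 0.4,"wx": 0,"wy": 0,"wz": 0},
    {"x": 0,"y": 0.2,"z": 0.8,"wx": 0,"wy": 0,"wz": 0},
    {"x": 0,"y": 0.25,"z": 1.0,"wx": 0,"wy": 0,"wz": 0},
  ],
)

```text
time: 22.5
ee_pos: [0.5466, 0.193, 0.329]
eef_rot: [-0.969, 1.57, -2.54]
contact_force: [-0.6, -0.1, -0.2]
width: 0.0194
```

Request:
send_rows(
  series=[
    {"x": 0,"y": 0.1,"z": 0.4,"wx": 0,"wy": 0,"wz": 0},
    {"x": 0,"y": 0.2,"z": 0.8,"wx": 0,"wy": 0,"wz": 0},
    {"x": 0,"y": 0.25,"z": 1.0,"wx": 0,"wy": 0,"wz": 0},
  ],
)

```text
time: 22.8
ee_pos: [0.5718, 0.093, 0.329]
eef_rot: [-1.262, 1.57, -2.834]
contact_force: [0.7, -0.0, 0.7]
width: 0.0191
```

Request:
send_rows(
  series=[
    {"x": 0,"y": 0.1,"z": 0.4,"wx": 0,"wy": 0,"wz": 0},
    {"x": 0,"y": 0.2,"z": 0.8,"wx": 0,"wy": 0,"wz": 0},
    {"x": 0,"y": 0.2,"z": 0.87,"wx": 0,"wy": 0,"wz": 0},
    {"x": 0,"y": 0.2,"z": 0.87,"wx": 0,"wy": 0,"wz": 0},
    {"x": 0,"y": 0.2,"z": 0.87,"wx": 0,"wy": 0,"wz": 0},
  ],
)

```text
time: 23.3
ee_pos: [0.5911, 0.0094, 0.3295]
eef_rot: [-2.675, 1.569, 2.038]
contact_force: [-0.5, 0.7, -0.2]
width: 0.0195
```

```bash
python3 - <<'E'
from h import *
info(); target([.5933,.0095,.11],np.pi/2)
s=shot('side','s6');t=shot('top','t6')
crop(s,200,200,150,180,4,'s6c'); crop(t,150,170,140,100,5,'t6c')
E
```

```text
grasp [0.591  0.0097 0.1665] fing [-8.0e-04  1.6e-03 -1.0e+00] jaw [ 5.0e-04 -1.0e+00 -1.6e-03] F [-0.52  0.69 -0.16] w 0.0195 t 23.3
shift [0.565 0.022 0.   ] turn [ 0.0003 -0.001   0.0005] t 23.3 w 0.0195
```

View pics/s6c.png

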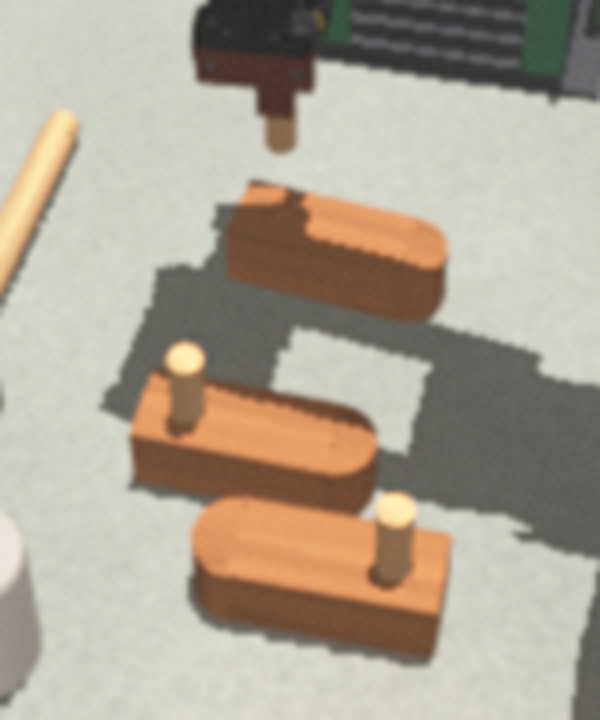

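View pics/t6c.png

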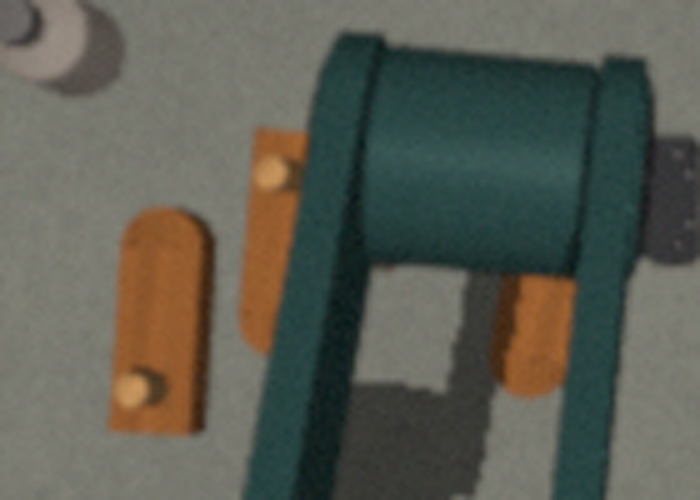

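Request:
send_rows(
  series=[
    {"x": 0.2,"y": 0.022,"z": 0,"wx": 0,"wy": 0,"wz": 0},
    {"x": 0.4,"y": 0.022,"z": 0,"wx": 0,"wy": 0,"wz": 0},
    {"x": 0.52,"y": 0.022,"z": 0,"wx": 0,"wy": 0,"wz": 0},
    {"x": 0.55,"y": 0.022,"z": 0,"wx": 0,"wy": 0,"wz": 0},
    {"x": 0.55,"y": 0.022,"z": 0,"wx": 0,"wy": 0,"wz": 0},
    {"x": 0.55,"y": 0.022,"z": 0,"wx": 0,"wy": 0,"wz": 0},
    {"x": 0.55,"y": 0.022,"z": 0,"wx": 0,"wy": 0,"wz": 0},
  ],
)

```text
time: 24.1
ee_pos: [0.5944, 0.0089, 0.2764]
eef_rot: [1.788, 1.568, 0.219]
contact_force: [0.2, -0.3, -0.5]
width: 0.0197
```

```bash
python3 - <<'E'
from h import *
info(); target([.5935,.0095,.0985],np.pi/2)
E
```

```text
grasp [0.5949 0.009  0.1134] fing [ 2.7e-03  6.0e-04 -1.0e+00] jaw [ 8.e-04 -1.e+00 -6.e-04] F [ 0.23 -0.35 -0.48] w 0.0197 t 24.1
shift [ 0.149 -0.01  -0.006] turn [ 0.0005 -0.0004 -0.0017] t 24.1 w 0.0197
```

Request:
send_rows(
  series=[
    {"x": 0.03,"y": -0.01,"z": -0.006,"wx": 0,"wy": 0,"wz": -0.001},
    {"x": 0.06,"y": -0.01,"z": -0.006,"wx": 0,"wy": 0,"wz": -0.001},
    {"x": 0.08,"y": -0.01,"z": -0.006,"wx": 0,"wy": 0,"wz": -0.001},
    {"x": 0.1,"y": -0.01,"z": -0.006,"wx": 0,"wy": 0,"wz": -0.001},
    {"x": 0.12,"y": -0.01,"z": -0.006,"wx": 0,"wy": 0,"wz": -0.001},
    {"x": 0.13,"y": -0.01,"z": -0.006,"wx": 0,"wy": 0,"wz": -0.001},
    {"x": 0.14,"y": -0.01,"z": -0.006,"wx": 0,"wy": 0,"wz": -0.001},
    {"x": 0.14,"y": -0.01,"z": -0.006,"wx": 0,"wy": 0,"wz": -0.001},
  ],
)

```text
time: 24.9
ee_pos: [0.5932, 0.0094, 0.2614]
eef_rot: [-2.882, 1.57, 1.831]
contact_force: [0.2, -0.3, -1.3]
width: 0.0197
```

```bash
python3 - <<'E'
from h import *
info()
E
```

```text
grasp [0.5931 0.0095 0.0984] fing [-2.e-04  7.e-04 -1.e+00] jaw [ 7.e-04 -1.e+00 -7.e-04] F [ 0.21 -0.32 -1.35] w 0.0197 t 24.9
```

In again, no contact force 4 mm below the mouth; continuing.

Request:
send_rows(
  series=[
    {"x": 0.02,"y": 0,"z": 0,"wx": 0,"wy": 0,"wz": 0},
    {"x": 0.04,"y": 0,"z": 0,"wx": 0,"wy": 0,"wz": 0},
    {"x": 0.06,"y": 0,"z": 0,"wx": 0,"wy": 0,"wz": 0},
    {"x": 0.06,"y": 0,"z": 0,"wx": 0,"wy": 0,"wz": 0},
  ],
)

```text
time: 25.3
ee_pos: [0.593, 0.0094, 0.2552]
eef_rot: [-2.503, 1.57, 2.21]
contact_force: [-0.2, -0.7, -0.0]
width: 0.0197
```

Request:
send_rows(
  series=[
    {"x": 0.04,"y": 0,"z": 0,"wx": 0,"wy": 0,"wz": 0},
    {"x": 0.08,"y": 0,"z": 0,"wx": 0,"wy": 0,"wz": 0},
    {"x": 0.12,"y": 0,"z": 0,"wx": 0,"wy": 0,"wz": 0},
    {"x": 0.16,"y": 0,"z": 0,"wx": 0,"wy": 0,"wz": 0},
    {"x": 0.19,"y": 0,"z": 0,"wx": 0,"wy": 0,"wz": 0},
    {"x": 0.205,"y": 0,"z": 0,"wx": 0,"wy": 0,"wz": 0},
    {"x": 0.21,"y": 0,"z": 0,"wx": 0,"wy": 0,"wz": 0},
    {"x": 0.21,"y": 0,"z": 0,"wx": 0,"wy": 0,"wz": 0},
  ],
)

```text
time: 26.1
ee_pos: [0.5931, 0.0095, 0.2355]
eef_rot: [-2.938, 1.57, 1.775]
contact_force: [-2.8, -0.1, 9.8]
width: 0.0192
```

```bash
python3 - <<'E'
from h import *
info()
E
```

```text
grasp [0.593  0.0096 0.0725] fing [-1.e-04  6.e-04 -1.e+00] jaw [ 9.e-04 -1.e+00 -6.e-04] F [-2.79 -0.08  9.8 ] w 0.0192 t 26.1
```

Request:
send_rows(
  series=[
    {"x": -0.01,"y": 0,"z": 0,"wx": 0,"wy": 0,"wz": 0},
    {"x": -0.01,"y": 0,"z": 0,"wx": 0,"wy": 0,"wz": 0},
    {"x": -0.01,"y": 0,"z": 0,"wx": 0,"wy": 0,"wz": 0},
    {"x": -0.01,"y": 0,"z": 0,"wx": 0,"wy": 0,"wz": 0},
    {"x": -0.01,"y": 0,"z": 0,"wx": 0,"wy": 0,"wz": 0},
    {"x": -0.01,"y": 0,"z": 0,"wx": 0,"wy": 0,"wz": 0},
  ],
  gripper=1,
)

```text
time: 26.7
ee_pos: [0.593, 0.0095, 0.2353]
eef_rot: [-2.313, 1.57, 2.4]
contact_force: [1.2, 0.6, 0.6]
width: 0.0641
```

Request:
send_rows(
  series=[
    {"x": -0.3,"y": 0,"z": 0,"wx": 0,"wy": 0,"wz": 0},
    {"x": -0.7,"y": 0,"z": 0,"wx": 0,"wy": 0,"wz": 0},
    {"x": -1,"y": 0,"z": 0,"wx": 0,"wy": 0,"wz": 0},
  ],
)

```text
time: 27.0
ee_pos: [0.5933, 0.0093, 0.3372]
eef_rot: [2.805, 1.57, 1.235]
contact_force: [0.8, 0.0, -0.9]
width: 0.0867
```

Request:
send_rows(
  series=[
    {"x": 0,"y": -0.35,"z": 0.4,"wx": 0,"wy": 0,"wz": 0},
    {"x": 0,"y": -0.7,"z": 0.8,"wx": 0,"wy": 0,"wz": 0},
    {"x": 0,"y": -1,"z": 1,"wx": 0,"wy": 0,"wz": 0},
  ],
)

```text
time: 27.3
ee_pos: [0.4923, -0.0922, 0.3358]
eef_rot: [1.086, 1.57, -0.484]
contact_force: [0.3, -0.4, 0.9]
width: 0.0879
```

Request:
send_rows(
  series=[
    {"x": 0,"y": -0.2,"z": 0.4,"wx": 0,"wy": 0,"wz": 0},
    {"x": 0,"y": -0.3,"z": 0.8,"wx": 0,"wy": 0,"wz": 0},
    {"x": 0,"y": -0.3,"z": 1,"wx": 0,"wy": 0,"wz": 0},
  ],
)

```text
time: 27.6
ee_pos: [0.4617, -0.193, 0.3356]
eef_rot: [-1.37, 1.57, -2.942]
contact_force: [0.6, 0.4, 0.5]
width: 0.0879
```

```bash
python3 - <<'E'
from h import *
info()
s=shot('side','s7');t=shot('top','t7')
crop(s,200,100,200,260,3,'s7c'); crop(t,120,170,200,120,4,'t7c')
E
```

```text
grasp [ 0.4616 -0.193   0.1726] fing [-6.e-04 -1.e-04 -1.e+00] jaw [-1.2e-03 -1.0e+00  1.0e-04] F [0.59 0.41 0.53] w 0.0879 t 27.6
```

View pics/s7c.png

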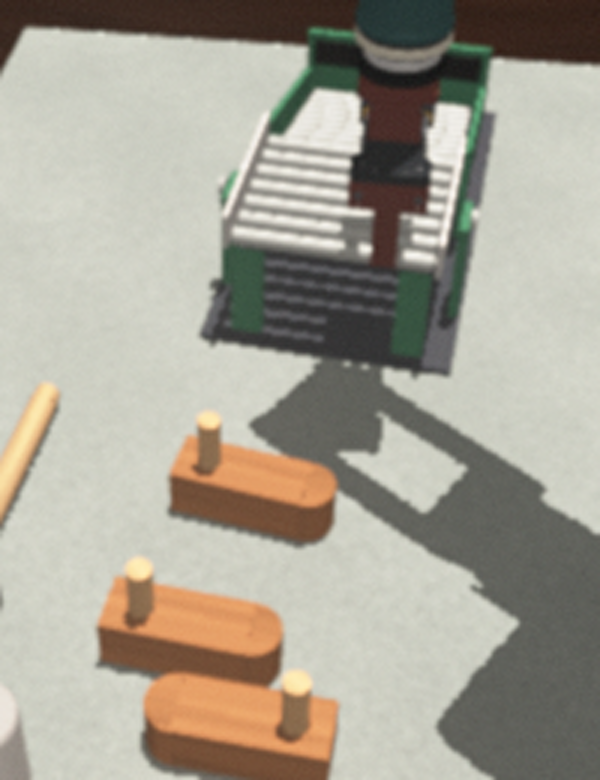

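View pics/t7c.png

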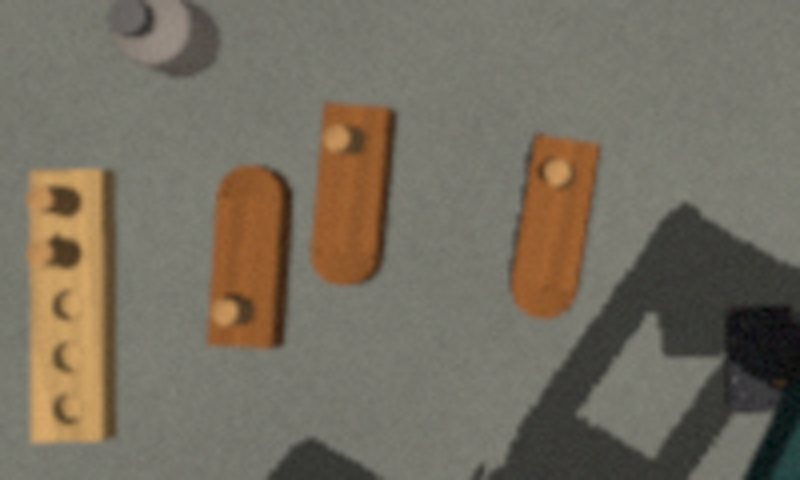

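```bash
cat > fitall.py <<'E'
from h import *
import sys
def run(t,guess):
    m=maskof('top',t); out=[]
    for p0 in guess:
        # solid: close small holes (dowel) by morphological closing
        mm=cv2.morphologyEx(m.astype(np.uint8),cv2.MORPH_OPEN,np.ones((2,2),np.uint8))
        n,l,s,c=cv2.connectedComponentsWithStats(mm)
        u,v=w2px('top',[p0[0]-.03*np.cos(p0[2]),p0[1]-.03*np.sin(p0[2]),.045])[0]
        i=l[int(v),int(u)]
        one=(l==i).astype(float)
        # weights: ignore pixels of dowel projection
        d=np.array([p0[0]+.042*np.cos(p0[2]),p0[1]+.042*np.sin(p0[2])])
        th=np.linspace(0,6.28,20)
        D=np.vstack([np.c_[d[0]+.013*np.cos(th),d[1]+.013*np.sin(th),np.full(20,z)] for z in(.045,.095)])
        ign=sil('top',D)>0
        one_=one.copy()
        def cost(w):
            p=np.array(p0)+np.array(w)*[.01,.01,.1]
            return (np.abs(sil('top',footpts(*p))-one)*(~ign)).sum()
        r=minimize(cost,[0,0,0],method='Nelder-Mead',options=dict(initial_simplex=[[0,0,0],[1,0,0],[0,1,0],[0,0,1]],xatol=.003,fatol=.01,maxiter=250))
        p=np.array(p0)+r.x*[.01,.01,.1]; out.append(p); print(p.round(4),round(r.fun,1),'toe grip',(p[:2]-.03*np.array([np.cos(p[2]),np.sin(p[2])])).round(4))
    return out
E
python3 - <<'E'
from fitall import *
t=cv2.imread('pics/t7.png')
c=px2w('top',120+353/4,170+193/4,.045)
F=run(t,[[.5525,.0166,-.182],[c[0],c[1],-.05],[.5328,.2535,3.1122]])
F=run(t,F)
big('top',t,F,120,170,200,120,4,'o7',pts=[[p[0]+.042*np.cos(p[2]),p[1]+.042*np.sin(p[2]),.095] for p in F])
p=F[0]; target([p[0]-.03*np.cos(p[2]),p[1]-.03*np.sin(p[2]),.16],p[2]+np.pi/2)
E
```

```text
[ 0.551   0.0135 -0.1587] 63.2 toe grip [0.5213 0.0182]
[ 0.5773  0.1711 -0.0558] 107.6 toe grip [0.5473 0.1727]
[0.5301 0.2507 3.0394] 101.2 toe grip [0.5599 0.2476]
[ 0.5489  0.0135 -0.1658] 61.6 toe grip [0.5193 0.0185]
[ 0.5761  0.1717 -0.1129] 98.0 toe grip [0.5463 0.175 ]
[0.5301 0.2507 3.0394] 98.2 toe grip [0.5599 0.2476]
shift [ 0.126  0.556 -2.118] turn [ 0.1039  0.0003 -0.0005] t 27.7 w 0.0878
```

View pics/o7.png

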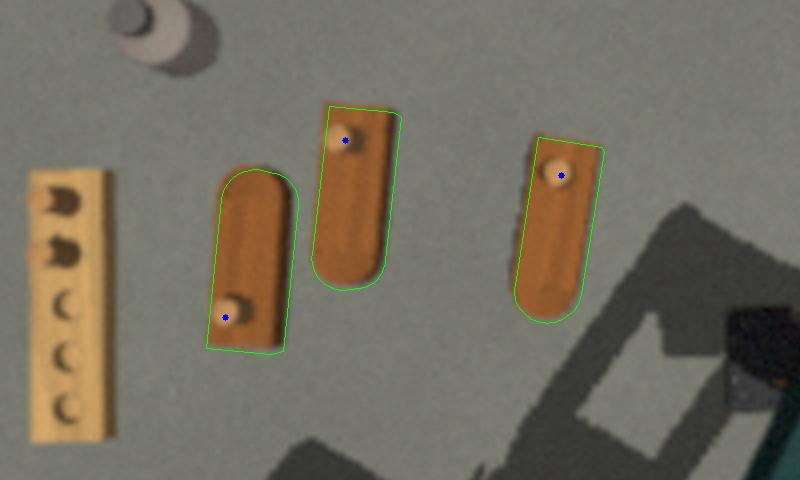

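```bash
sed -i 's/mm=cv2.morph.*/mm=m.astype(np.uint8)/' fitall.py; python3 - <<'E'
from fitall import *
t=cv2.imread('pics/t7.png')
F=run(t,[[.5525,.0166,-.182],[.578,.1715,-.05],[.5328,.2535,3.1122]])
F=run(t,F)
big('top',t,F,120,170,200,120,4,'o7',pts=[[p[0]+.042*np.cos(p[2]),p[1]+.042*np.sin(p[2]),.095] for p in F])
# dowel tops from side image
s=cv2.imread('pics/s7.png')
for u,v in[(208,421),(139,568),(297,683)]: print(px2w('side',200+(u+.5)/3-.5,100+(v+.5)/3-.5,.095).round(4))
E
```

```text
[ 0.5525  0.0166 -0.182 ] 59.3 toe grip [0.523  0.0221]
[ 0.5793  0.1736 -0.0767] 106.0 toe grip [0.5494 0.1759]
[0.5343 0.2525 3.0441] 107.1 toe grip [0.5641 0.2496]
[ 0.5525  0.0166 -0.182 ] 59.3 toe grip [0.523  0.0221]
[ 0.5793  0.1736 -0.0762] 103.1 toe grip [0.5494 0.1759]
[0.5342 0.2529 3.0499] 101.0 toe grip [0.5641 0.2502]
[0.5927 0.0126 0.095 ]
[0.6191 0.1741 0.095 ]
[0.4913 0.2579 0.095 ]
```

View pics/o7.png

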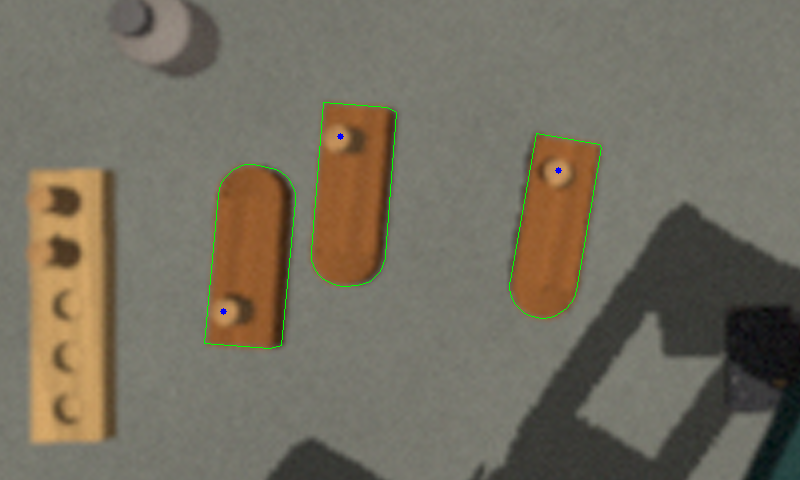

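```bash
python3 - <<'E'
from h import *
info(); target([.5222,.0226,.15],-.182+np.pi/2)
E
```

```text
grasp [ 0.4633 -0.1933  0.1727] fing [ 7.e-04 -6.e-04 -1.e+00] jaw [-2.6e-03 -1.0e+00  6.0e-04] F [ 0.57  0.29 -0.62] w 0.0878 t 27.7
shift [ 0.226  0.585 -2.16 ] turn [ 0.1142  0.0003 -0.0005] t 27.7 w 0.0878
```

Request:
send_rows(
  series=[
    {"x": 0,"y": 0.2,"z": -0.4,"wx": 0.05,"wy": 0,"wz": 0},
    {"x": 0,"y": 0.3,"z": -0.8,"wx": 0.1,"wy": 0,"wz": 0},
    {"x": 0,"y": 0.3,"z": -1,"wx": 0.114,"wy": 0,"wz": 0},
    {"x": 0,"y": 0.3,"z": -1,"wx": 0.114,"wy": 0,"wz": 0},
  ],
)

```text
time: 28.1
ee_pos: [0.4928, -0.0875, 0.3352]
eef_rot: [-2.282, 1.568, 2.256]
contact_force: [-0.6, -0.2, -0.1]
width: 0.0876
```

```bash
python3 - <<'E'
from h import *
info(); target([.5222,.0226,.15],-.182+np.pi/2)
E
```

```text
grasp [ 0.4925 -0.0871  0.1722] fing [-0.0018  0.0022 -1.    ] jaw [-0.174  -0.9847 -0.0018] F [-0.65 -0.17 -0.11] w 0.0876 t 28.1
shift [ 0.224  0.099 -1.135] turn [ 0.0045 -0.0012  0.0013] t 28.1 w 0.0876
```

Request:
send_rows(
  series=[
    {"x": 0,"y": 0.05,"z": -0.4,"wx": 0.004,"wy": 0,"wz": 0},
    {"x": 0,"y": 0.1,"z": -0.8,"wx": 0.004,"wy": 0,"wz": 0},
    {"x": 0,"y": 0.1,"z": -1,"wx": 0.004,"wy": 0,"wz": 0},
    {"x": 0.1,"y": 0.1,"z": -1,"wx": 0.004,"wy": 0,"wz": 0},
    {"x": 0.2,"y": 0.1,"z": -1,"wx": 0.004,"wy": 0,"wz": 0},
  ],
)

```text
time: 28.6
ee_pos: [0.5206, 0.0059, 0.3149]
eef_rot: [-1.696, 1.571, 2.834]
contact_force: [1.0, 0.1, -0.1]
width: 0.0878
```

```bash
python3 - <<'E'
from h import *
info(); target([.5222,.0226,.038],-.182+np.pi/2)
E
```

```text
grasp [0.5206 0.0059 0.1519] fing [-3.e-04  1.e-04 -1.e+00] jaw [-0.1818 -0.9833 -0.    ] F [ 0.99  0.14 -0.14] w 0.0878 t 28.6
shift [ 1.139 -0.014 -0.168] turn [-0.0005 -0.      0.0002] t 28.6 w 0.0878
```

Request:
send_rows(
  series=[
    {"x": 0,"y": -0.014,"z": -0.14,"wx": 0,"wy": 0,"wz": 0},
    {"x": 0.2,"y": -0.014,"z": -0.14,"wx": 0,"wy": 0,"wz": 0},
    {"x": 0.4,"y": -0.014,"z": -0.14,"wx": 0,"wy": 0,"wz": 0},
    {"x": 0.6,"y": -0.014,"z": -0.14,"wx": 0,"wy": 0,"wz": 0},
    {"x": 0.7,"y": -0.014,"z": -0.14,"wx": 0,"wy": 0,"wz": 0},
    {"x": 0.7,"y": -0.014,"z": -0.14,"wx": 0,"wy": 0,"wz": 0},
    {"x": 0.7,"y": -0.014,"z": -0.14,"wx": 0,"wy": 0,"wz": 0},
  ],
)

```text
time: 29.3
ee_pos: [0.5221, 0.0198, 0.2458]
eef_rot: [-2.378, 1.57, 2.149]
contact_force: [0.2, -0.1, 0.5]
width: 0.0876
```

```bash
python3 - <<'E'
from h import *
info(); target([.5222,.0226,.038],-.182+np.pi/2)
E
```

```text
grasp [0.522  0.0199 0.0828] fing [-5.e-04  7.e-04 -1.e+00] jaw [-1.841e-01 -9.829e-01 -6.000e-04] F [ 0.21 -0.11  0.55] w 0.0876 t 29.3
shift [ 0.448 -0.004 -0.028] turn [-0.002  -0.0004  0.0004] t 29.3 w 0.0876
```

Request:
send_rows(
  series=[
    {"x": 0.1,"y": 0,"z": -0.028,"wx": -0.002,"wy": 0,"wz": 0},
    {"x": 0.25,"y": 0,"z": -0.028,"wx": -0.002,"wy": 0,"wz": 0},
    {"x": 0.38,"y": 0,"z": -0.028,"wx": -0.002,"wy": 0,"wz": 0},
    {"x": 0.45,"y": 0,"z": -0.028,"wx": -0.002,"wy": 0,"wz": 0},
    {"x": 0.45,"y": 0,"z": -0.028,"wx": -0.002,"wy": 0,"wz": 0},
    {"x": 0.45,"y": 0,"z": -0.028,"wx": -0.002,"wy": 0,"wz": 0},
  ],
)

```text
time: 29.9
ee_pos: [0.5225, 0.0228, 0.2005]
eef_rot: [-2.27, 1.57, 2.26]
contact_force: [0.6, 0.1, 0.7]
width: 0.0879
```

Request:
send_rows(
  series=[
    {"x": 0,"y": 0,"z": 0,"wx": 0,"wy": 0,"wz": 0},
    {"x": 0,"y": 0,"z": 0,"wx": 0,"wy": 0,"wz": 0},
    {"x": 0,"y": 0,"z": 0,"wx": 0,"wy": 0,"wz": 0},
    {"x": 0,"y": 0,"z": 0,"wx": 0,"wy": 0,"wz": 0},
    {"x": 0,"y": 0,"z": 0,"wx": 0,"wy": 0,"wz": 0},
    {"x": 0,"y": 0,"z": 0,"wx": 0,"wy": 0,"wz": 0},
    {"x": 0,"y": 0,"z": 0,"wx": 0,"wy": 0,"wz": 0},
    {"x": 0,"y": 0,"z": 0,"wx": 0,"wy": 0,"wz": 0},
  ],
  gripper=-1,
  grip_force=45,
)

```text
time: 30.7
ee_pos: [0.5223, 0.0227, 0.2007]
eef_rot: [-2.021, 1.57, 2.51]
contact_force: [-2.2, -1.4, 4.4]
width: 0.0496
```

```bash
python3 - <<'E'
from h import *
info()
E
```

```text
grasp [0.5222 0.0228 0.0377] fing [-6.e-04  4.e-04 -1.e+00] jaw [-1.803e-01 -9.836e-01 -3.000e-04] F [-2.22 -1.41  4.4 ] w 0.0496 t 30.7
```

Request:
send_rows(
  series=[
    {"x": -0.2,"y": 0,"z": 0,"wx": 0,"wy": 0,"wz": 0},
    {"x": -0.5,"y": 0,"z": 0,"wx": 0,"wy": 0,"wz": 0},
    {"x": -0.8,"y": 0,"z": 0,"wx": 0,"wy": 0,"wz": 0},
    {"x": -1,"y": 0,"z": 0,"wx": 0,"wy": 0,"wz": 0},
  ],
)

```text
time: 31.1
ee_pos: [0.5226, 0.0229, 0.3019]
eef_rot: [2.766, 1.57, 1.013]
contact_force: [0.6, 1.1, -2.7]
width: 0.0497
```

Request:
send_rows(
  series=[
    {"x": -0.3,"y": 0,"z": 0,"wx": 0,"wy": 0,"wz": 0},
    {"x": -0.6,"y": 0,"z": 0,"wx": 0,"wy": 0,"wz": 0},
    {"x": -0.85,"y": 0,"z": 0,"wx": 0,"wy": 0,"wz": 0},
    {"x": -0.85,"y": 0,"z": 0,"wx": 0,"wy": 0,"wz": 0},
  ],
)

```text
time: 31.5
ee_pos: [0.5236, 0.0228, 0.3884]
eef_rot: [1.863, 1.565, 0.11]
contact_force: [1.8, -0.4, -1.2]
width: 0.0495
```

```bash
python3 - <<'E'
from h import *
info(); target([.4679,-.3353,.2177],-.0888+np.pi/2)
s=shot('side','s8'); crop(s,200,140,200,200,3,'s8c')
E
```

```text
grasp [0.5246 0.0229 0.2254] fing [ 5.9e-03  6.0e-04 -1.0e+00] jaw [-0.1805 -0.9836 -0.0017] F [ 1.8  -0.4  -1.18] w 0.0495 t 31.5
shift [0.072 0.098 3.623] turn [-0.059  -0.0009 -0.0036] t 31.5 w 0.0495
```

View pics/s8c.png

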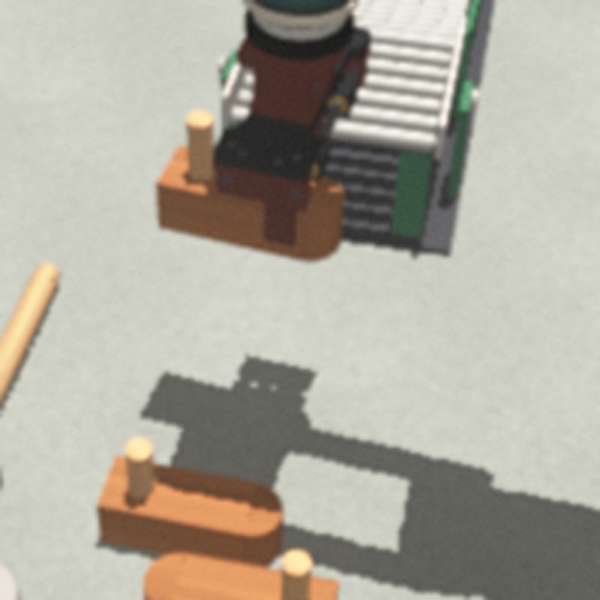

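Foot A is held level with its dowel home. Moving to the tray.

Request:
send_rows(
  series=[
    {"x": 0,"y": 0,"z": 0.3,"wx": -0.03,"wy": 0,"wz": -0.003},
    {"x": 0,"y": 0,"z": 0.65,"wx": -0.059,"wy": 0,"wz": -0.003},
    {"x": 0,"y": 0.05,"z": 1,"wx": -0.059,"wy": 0,"wz": -0.003},
  ],
)

```text
time: 31.85
ee_pos: [0.5079, -0.0769, 0.3831]
eef_rot: [-1.777, 1.561, 2.849]
contact_force: [0.2, 0.5, -2.3]
width: 0.0501
```

Request:
send_rows(
  series=[
    {"x": 0,"y": 0,"z": 0.35,"wx": 0,"wy": 0,"wz": 0},
    {"x": 0,"y": 0,"z": 0.7,"wx": 0,"wy": 0,"wz": 0},
    {"x": 0,"y": 0,"z": 1,"wx": 0,"wy": 0,"wz": 0},
  ],
)

```text
time: 32.15
ee_pos: [0.4995, -0.1775, 0.383]
eef_rot: [-1.826, 1.562, 2.797]
contact_force: [0.2, 0.7, -1.6]
width: 0.05
```

Request:
send_rows(
  series=[
    {"x": 0,"y": 0,"z": 0.35,"wx": 0,"wy": 0,"wz": 0},
    {"x": 0,"y": 0,"z": 0.7,"wx": 0,"wy": 0,"wz": 0},
    {"x": 0,"y": 0,"z": 1,"wx": 0,"wy": 0,"wz": 0},
  ],
)

```text
time: 32.45
ee_pos: [0.4907, -0.2771, 0.3827]
eef_rot: [-1.895, 1.562, 2.728]
contact_force: [0.8, 0.1, -1.3]
width: 0.0499
```

```bash
python3 - <<'E'
from h import *
info(); target([.4679,-.3353,.2177],-.0888+np.pi/2)
E
```

```text
grasp [ 0.4894 -0.2765  0.2197] fing [-0.0081  0.0036 -1.    ] jaw [-0.0892 -0.996  -0.0028] F [ 0.83  0.06 -1.32] w 0.0499 t 32.45
shift [ 0.02  -0.175  0.6  ] turn [-0.0003 -0.0018  0.0053] t 32.45 w 0.0499
```

Request:
send_rows(
  series=[
    {"x": 0,"y": -0.1,"z": 0.3,"wx": 0,"wy": -0.001,"wz": 0.004},
    {"x": 0,"y": -0.175,"z": 0.55,"wx": 0,"wy": -0.001,"wz": 0.004},
    {"x": 0,"y": -0.175,"z": 0.6,"wx": 0,"wy": -0.001,"wz": 0.004},
    {"x": 0,"y": -0.175,"z": 0.6,"wx": 0,"wy": -0.001,"wz": 0.004},
    {"x": 0,"y": -0.175,"z": 0.6,"wx": 0,"wy": -0.001,"wz": 0.004},
    {"x": 0,"y": -0.175,"z": 0.6,"wx": 0,"wy": -0.001,"wz": 0.004},
  ],
)

```text
time: 33.05
ee_pos: [0.4691, -0.3328, 0.3847]
eef_rot: [2.593, 1.57, 0.934]
contact_force: [-0.7, -0.1, -2.8]
width: 0.0497
```

```bash
python3 - <<'E'
from h import *
info(); target([.4679,-.3353,.165],-.0888+np.pi/2)
t=shot('top','t9'); crop(t,300,180,200,130,4,'t9c')
s=shot('side','s9'); crop(s,220,80,180,160,4,'s9c')
E
```

```text
grasp [ 0.4692 -0.3327  0.2217] fing [ 3.e-04  4.e-04 -1.e+00] jaw [-8.750e-02 -9.962e-01 -4.000e-04] F [-0.66 -0.12 -2.77] w 0.0497 t 33.05
shift [ 0.567 -0.01   0.026] turn [ 0.0008 -0.0003 -0.0002] t 33.05 w 0.0497
```

View pics/t9c.png

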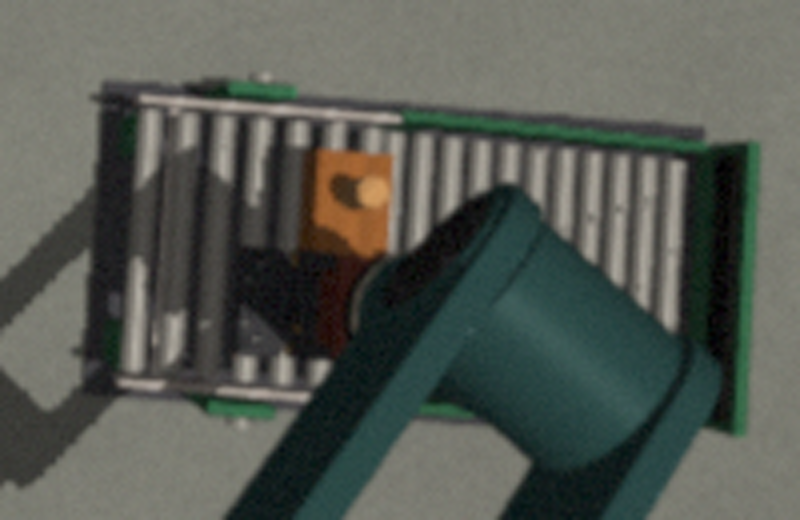

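View pics/s9c.png

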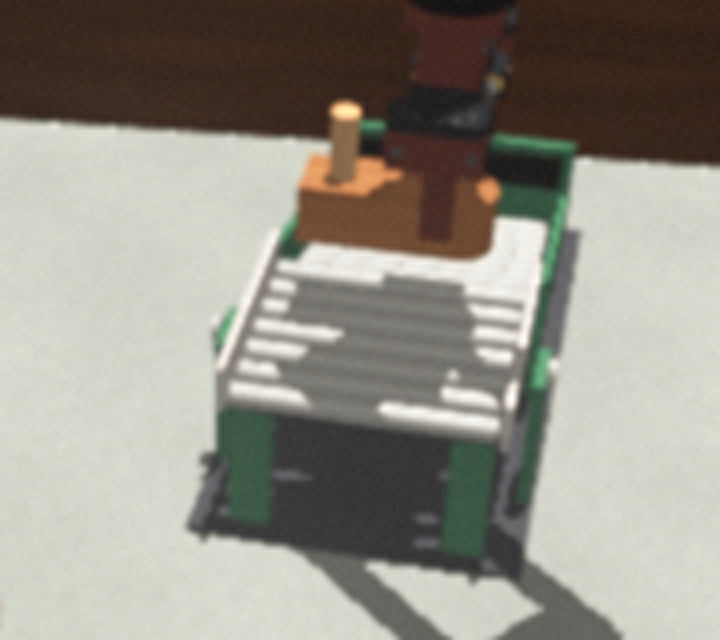

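Request:
send_rows(
  series=[
    {"x": 0.15,"y": -0.01,"z": 0.026,"wx": 0,"wy": 0,"wz": 0},
    {"x": 0.3,"y": -0.01,"z": 0.026,"wx": 0,"wy": 0,"wz": 0},
    {"x": 0.45,"y": -0.01,"z": 0.026,"wx": 0,"wy": 0,"wz": 0},
    {"x": 0.55,"y": -0.01,"z": 0.026,"wx": 0,"wy": 0,"wz": 0},
    {"x": 0.57,"y": -0.01,"z": 0.026,"wx": 0,"wy": 0,"wz": 0},
    {"x": 0.57,"y": -0.01,"z": 0.026,"wx": 0,"wy": 0,"wz": 0},
    {"x": 0.57,"y": -0.01,"z": 0.026,"wx": 0,"wy": 0,"wz": 0},
  ],
)

```text
time: 33.85
ee_pos: [0.468, -0.3367, 0.329]
eef_rot: [0.955, 1.568, -0.704]
contact_force: [-0.3, 1.0, -2.8]
width: 0.0498
```

```bash
python3 - <<'E'
from h import *
info(); target([.4679,-.3353,.162],-.0888+np.pi/2)
E
```

```text
grasp [ 0.4683 -0.3369  0.166 ] fing [ 0.0019 -0.0016 -1.    ] jaw [-0.0885 -0.9961  0.0014] F [-0.29  0.96 -2.83] w 0.0498 t 33.85
shift [ 0.04  -0.003 -0.014] turn [ 0.0001  0.0009 -0.0013] t 33.85 w 0.0498
```

Request:
send_rows(
  series=[
    {"x": 0.02,"y": -0.003,"z": -0.01,"wx": 0,"wy": 0,"wz": 0},
    {"x": 0.035,"y": -0.003,"z": -0.01,"wx": 0,"wy": 0,"wz": 0},
    {"x": 0.04,"y": -0.003,"z": -0.01,"wx": 0,"wy": 0,"wz": 0},
    {"x": 0.04,"y": -0.003,"z": -0.01,"wx": 0,"wy": 0,"wz": 0},
  ],
)

```text
time: 34.25
ee_pos: [0.4675, -0.3356, 0.3245]
eef_rot: [0.949, 1.569, -0.71]
contact_force: [-1.2, 0.5, -0.3]
width: 0.0495
```

```bash
python3 - <<'E'
from h import *
info()
E
```

```text
grasp [ 0.4677 -0.3358  0.1615] fing [ 0.0012 -0.001  -1.    ] jaw [-8.870e-02 -9.961e-01  9.000e-04] F [-1.18  0.52 -0.28] w 0.0495 t 34.25
```

Request:
send_rows(
  series=[
    {"x": 0,"y": 0,"z": 0,"wx": 0,"wy": 0,"wz": 0},
    {"x": 0,"y": 0,"z": 0,"wx": 0,"wy": 0,"wz": 0},
    {"x": 0,"y": 0,"z": 0,"wx": 0,"wy": 0,"wz": 0},
    {"x": -0.3,"y": 0,"z": 0,"wx": 0,"wy": 0,"wz": 0},
    {"x": -0.7,"y": 0,"z": 0,"wx": 0,"wy": 0,"wz": 0},
    {"x": -1,"y": 0,"z": 0,"wx": 0,"wy": 0,"wz": 0},
  ],
  gripper=1,
)

```text
time: 34.85
ee_pos: [0.4675, -0.3356, 0.4263]
eef_rot: [0.98, 1.568, -0.679]
contact_force: [0.3, -0.8, -1.2]
width: 0.0876
```

```bash
python3 - <<'E'
from h import *
info()
t=shot('top','t10'); crop(t,300,180,200,130,4,'t10c')
s=shot('side','s10'); crop(s,220,80,180,160,4,'s10c')
E
```

```text
grasp [ 0.4678 -0.3358  0.2633] fing [ 0.0019 -0.0016 -1.    ] jaw [-0.0887 -0.9961  0.0014] F [ 0.27 -0.84 -1.17] w 0.0876 t 34.85
```

View pics/t10c.png

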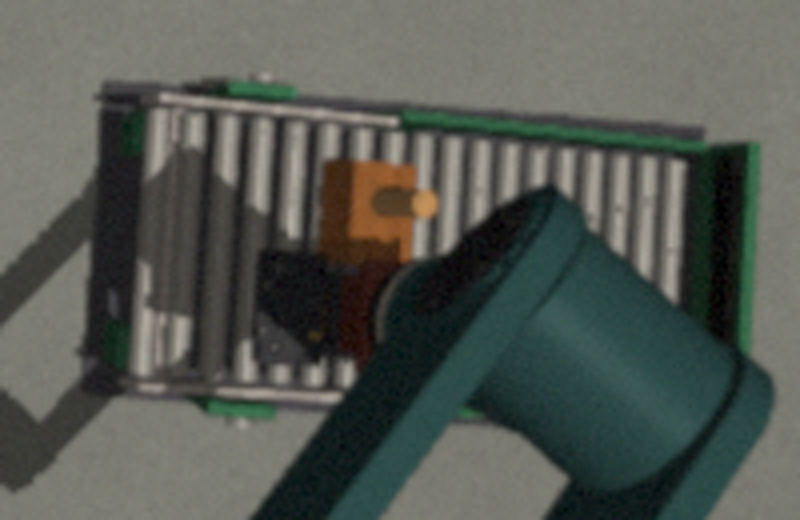

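View pics/s10c.png

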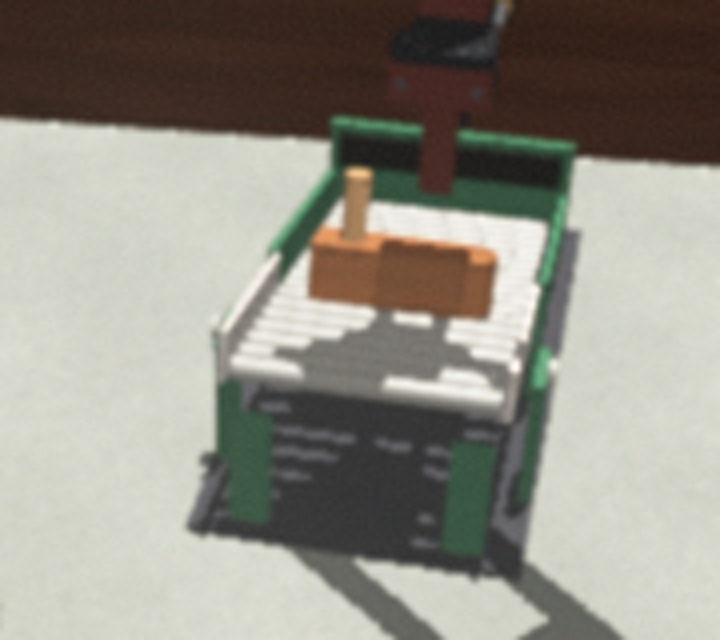

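Request:
send_rows(
  series=[
    {"x": 0,"y": 0.2,"z": -0.4,"wx": 0,"wy": 0,"wz": 0},
    {"x": 0,"y": 0.35,"z": -0.8,"wx": 0,"wy": 0,"wz": 0},
    {"x": 0,"y": 0.35,"z": -1,"wx": 0,"wy": 0,"wz": 0},
  ],
)

```text
time: 35.25
ee_pos: [0.5121, -0.2366, 0.4233]
eef_rot: [2.414, 1.569, 0.756]
contact_force: [-0.8, 0.1, 0.4]
width: 0.0876
```

Request:
send_rows(
  series=[
    {"x": 0,"y": 0.2,"z": -0.4,"wx": 0,"wy": 0,"wz": 0},
    {"x": 0,"y": 0.35,"z": -0.8,"wx": 0,"wy": 0,"wz": 0},
    {"x": 0,"y": 0.35,"z": -1,"wx": 0,"wy": 0,"wz": 0},
  ],
)

```text
time: 35.55
ee_pos: [0.556, -0.1398, 0.4232]
eef_rot: [2.236, 1.57, 0.578]
contact_force: [-0.5, -1.3, 0.3]
width: 0.0884
```

Request:
send_rows(
  series=[
    {"x": 0,"y": 0.2,"z": -0.4,"wx": 0,"wy": 0,"wz": 0},
    {"x": 0,"y": 0.35,"z": -0.8,"wx": 0,"wy": 0,"wz": 0},
    {"x": 0,"y": 0.35,"z": -1,"wx": 0,"wy": 0,"wz": 0},
  ],
)

```text
time: 35.85
ee_pos: [0.5999, -0.0432, 0.4231]
eef_rot: [2.074, 1.57, 0.416]
contact_force: [-1.1, -0.4, -0.2]
width: 0.0875
```

```bash
python3 - <<'E'
from h import *
info(); target([.626,.1705,.16],-.0767+np.pi/2)
t=shot('top','t11'); crop(t,120,170,380,140,2,'t11c')
s=shot('side','s11'); crop(s,200,80,200,280,3,'s11c')
E
```

```text
grasp [ 0.6    -0.0431  0.2601] fing [ 1.e-03  4.e-04 -1.e+00] jaw [-8.690e-02 -9.962e-01 -5.000e-04] F [-1.14 -0.45 -0.18] w 0.0875 t 35.85
shift [ 1.002  0.074 -2.151] turn [-0.0065 -0.0003 -0.0006] t 35.85 w 0.0875
```

View pics/t11c.png

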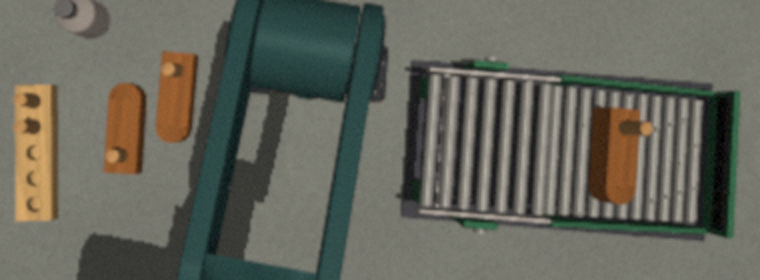

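View pics/s11c.png

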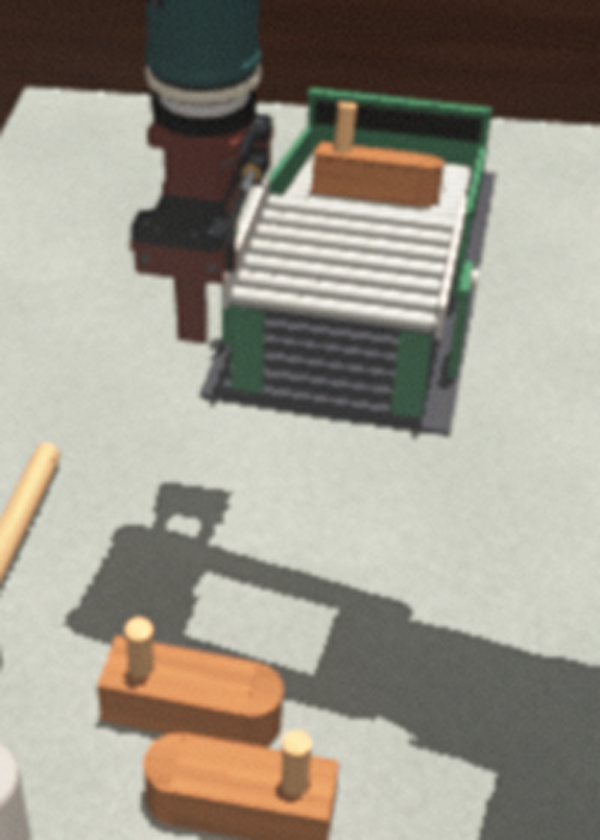

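Foot A is rolling on the outfeed, the tray is back level. Continue to B.

Request:
send_rows(
  series=[
    {"x": 0.2,"y": 0.04,"z": -0.4,"wx": -0.0065,"wy": 0,"wz": 0},
    {"x": 0.4,"y": 0.04,"z": -0.8,"wx": -0.0065,"wy": 0,"wz": 0},
    {"x": 0.5,"y": 0.04,"z": -1,"wx": -0.0065,"wy": 0,"wz": 0},
  ],
)

```text
time: 36.25
ee_pos: [0.6106, 0.0545, 0.3718]
eef_rot: [-1.36, 1.569, -3.009]
contact_force: [0.3, 0.7, -1.2]
width: 0.0879
```

Request:
send_rows(
  series=[
    {"x": 0.1,"y": 0.04,"z": -0.4,"wx": 0,"wy": 0,"wz": 0},
    {"x": 0.3,"y": 0.04,"z": -0.8,"wx": 0,"wy": 0,"wz": 0},
    {"x": 0.4,"y": 0.04,"z": -1,"wx": 0,"wy": 0,"wz": 0},
    {"x": 0.4,"y": 0.04,"z": -1,"wx": 0,"wy": 0,"wz": 0},
  ],
)

```text
time: 36.65
ee_pos: [0.6224, 0.1539, 0.3315]
eef_rot: [-1.159, 1.568, -2.806]
contact_force: [0.8, -0.5, -0.0]
width: 0.0875
```

```bash
python3 - <<'E'
from h import *
info(); target([.626,.1705,.10],-.0767+np.pi/2)
E
```

```text
grasp [0.6219 0.1537 0.1685] fing [-0.003  -0.0011 -1.    ] jaw [-0.0763 -0.9971  0.0013] F [ 0.76 -0.46 -0.01] w 0.0875 t 36.65
shift [ 0.685  0.025 -0.169] turn [0.0002 0.0008 0.0019] t 36.65 w 0.0875
```

Request:
send_rows(
  series=[
    {"x": 0.05,"y": 0.025,"z": -0.15,"wx": 0,"wy": 0,"wz": 0.001},
    {"x": 0.2,"y": 0.025,"z": -0.16,"wx": 0,"wy": 0,"wz": 0.001},
    {"x": 0.35,"y": 0.025,"z": -0.16,"wx": 0,"wy": 0,"wz": 0.001},
    {"x": 0.45,"y": 0.025,"z": -0.16,"wx": 0,"wy": 0,"wz": 0.001},
    {"x": 0.5,"y": 0.025,"z": -0.16,"wx": 0,"wy": 0,"wz": 0.001},
    {"x": 0.5,"y": 0.025,"z": -0.16,"wx": 0,"wy": 0,"wz": 0.001},
  ],
)

```text
time: 37.25
ee_pos: [0.6267, 0.1677, 0.2828]
eef_rot: [0.372, 1.569, -1.278]
contact_force: [-0.0, 0.0, 0.0]
width: 0.088
```

```bash
python3 - <<'E'
from h import *
info(); target([.627,.1705,.042],-.0767+np.pi/2)
s=shot('side','s12'); crop(s,200,200,160,150,4,'s12c')
E
```

```text
grasp [0.6268 0.1675 0.1198] fing [ 4.0e-04 -1.3e-03 -1.0e+00] jaw [-0.0791 -0.9969  0.0013] F [-0.02  0.05  0.05] w 0.088 t 37.25
shift [ 0.778  0.    -0.029] turn [-0.0016  0.0008 -0.0003] t 37.25 w 0.088
```

View pics/s12c.png

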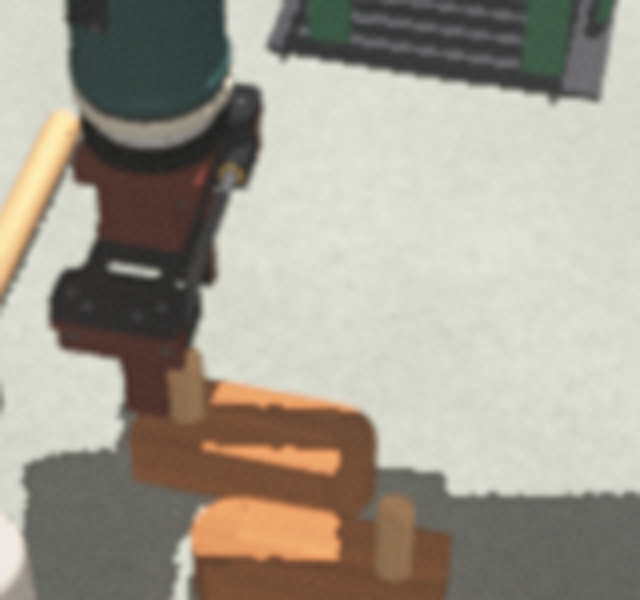

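Request:
send_rows(
  series=[
    {"x": 0.2,"y": 0,"z": -0.03,"wx": -0.0016,"wy": 0,"wz": 0},
    {"x": 0.4,"y": 0,"z": -0.03,"wx": -0.0016,"wy": 0,"wz": 0},
    {"x": 0.55,"y": 0,"z": -0.03,"wx": -0.0016,"wy": 0,"wz": 0},
    {"x": 0.68,"y": 0,"z": -0.03,"wx": -0.0016,"wy": 0,"wz": 0},
    {"x": 0.76,"y": 0,"z": -0.03,"wx": -0.0016,"wy": 0,"wz": 0},
    {"x": 0.76,"y": 0,"z": -0.03,"wx": -0.0016,"wy": 0,"wz": 0},
    {"x": 0.76,"y": 0,"z": -0.03,"wx": -0.0016,"wy": 0,"wz": 0},
  ],
)

```text
time: 38.0
ee_pos: [0.6278, 0.1713, 0.2084]
eef_rot: [1.385, 1.568, -0.262]
contact_force: [0.2, 0.3, -0.7]
width: 0.0879
```

```bash
python3 - <<'E'
from h import *
info()
E
```

```text
grasp [0.6283 0.1711 0.0454] fing [ 3.e-03 -8.e-04 -1.e+00] jaw [-7.600e-02 -9.971e-01  6.000e-04] F [ 0.24  0.32 -0.7 ] w 0.0879 t 38.0
```

Request:
send_rows(
  series=[
    {"x": 0,"y": 0,"z": 0,"wx": 0,"wy": 0,"wz": 0},
    {"x": 0,"y": 0,"z": 0,"wx": 0,"wy": 0,"wz": 0},
    {"x": 0,"y": 0,"z": 0,"wx": 0,"wy": 0,"wz": 0},
    {"x": 0,"y": 0,"z": 0,"wx": 0,"wy": 0,"wz": 0},
    {"x": 0,"y": 0,"z": 0,"wx": 0,"wy": 0,"wz": 0},
    {"x": 0,"y": 0,"z": 0,"wx": 0,"wy": 0,"wz": 0},
    {"x": 0,"y": 0,"z": 0,"wx": 0,"wy": 0,"wz": 0},
  ],
  gripper=-1,
  grip_force=20,
)

```text
time: 38.7
ee_pos: [0.6277, 0.1711, 0.2082]
eef_rot: [1.284, 1.568, -0.363]
contact_force: [-0.7, -1.0, 1.7]
width: 0.0497
```

Request:
send_rows(
  series=[
    {"x": 0,"y": 0,"z": 0.08,"wx": 0,"wy": 0,"wz": 0},
    {"x": 0,"y": 0,"z": 0.18,"wx": 0,"wy": 0,"wz": 0},
    {"x": 0,"y": 0,"z": 0.28,"wx": 0,"wy": 0,"wz": 0},
    {"x": 0,"y": 0,"z": 0.38,"wx": 0,"wy": 0,"wz": 0},
    {"x": 0,"y": 0,"z": 0.45,"wx": 0,"wy": 0,"wz": 0},
    {"x": 0,"y": 0,"z": 0.45,"wx": 0,"wy": 0,"wz": 0},
    {"x": 0,"y": 0,"z": 0.45,"wx": 0,"wy": 0,"wz": 0},
  ],
)

```text
time: 39.4
ee_pos: [0.6241, 0.125, 0.2083]
eef_rot: [0.702, 1.567, -0.945]
contact_force: [-1.3, -5.9, 6.4]
width: 0.0502
```

```bash
python3 - <<'E'
from h import *
info()
s=shot('side','s13'); crop(s,200,200,160,150,4,'s13c')
E
```

```text
grasp [0.6245 0.1245 0.0453] fing [ 0.0023 -0.0032 -1.    ] jaw [-0.0757 -0.9971  0.003 ] F [-1.34 -5.9   6.45] w 0.0502 t 39.4
```

View pics/s13c.png

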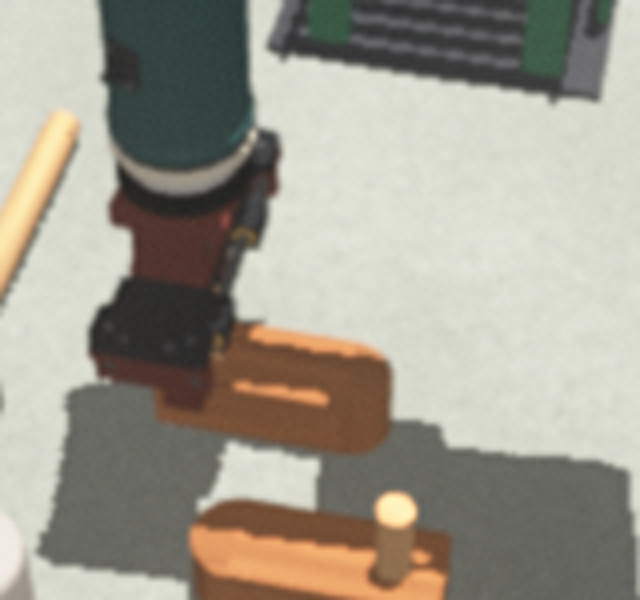

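Request:
send_rows(
  series=[
    {"x": 0,"y": 0,"z": 0,"wx": 0,"wy": 0,"wz": 0},
    {"x": 0,"y": 0,"z": 0,"wx": 0,"wy": 0,"wz": 0},
    {"x": 0,"y": 0,"z": 0,"wx": 0,"wy": 0,"wz": 0},
    {"x": 0,"y": 0,"z": 0,"wx": 0,"wy": 0,"wz": 0},
    {"x": 0,"y": 0,"z": 0,"wx": 0,"wy": 0,"wz": 0},
    {"x": -0.3,"y": 0,"z": 0,"wx": 0,"wy": 0,"wz": 0},
    {"x": -0.7,"y": 0,"z": 0,"wx": 0,"wy": 0,"wz": 0},
    {"x": -1,"y": 0,"z": 0,"wx": 0,"wy": 0,"wz": 0},
  ],
  gripper=1,
)

```text
time: 40.25
ee_pos: [0.6241, 0.1266, 0.3098]
eef_rot: [1.424, 1.567, -0.223]
contact_force: [0.1, 0.3, -0.2]
width: 0.0877
```

Request:
send_rows(
  series=[
    {"x": 0,"y": -0.3,"z": 0,"wx": 0,"wy": 0,"wz": 0},
    {"x": 0,"y": -0.6,"z": 0,"wx": 0,"wy": 0,"wz": 0},
    {"x": 0,"y": -0.8,"z": 0,"wx": 0,"wy": 0,"wz": 0},
    {"x": 0,"y": -0.8,"z": 0,"wx": 0,"wy": 0,"wz": 0},
    {"x": 0,"y": -0.8,"z": 0,"wx": 0,"wy": 0,"wz": 0},
  ],
)

```text
time: 40.75
ee_pos: [0.5445, 0.1327, 0.3082]
eef_rot: [1.427, 1.567, -0.219]
contact_force: [0.1, 0.5, 0.2]
width: 0.0876
```

```bash
python3 - <<'E'
from h import *
info()
s=shot('side','s14'); crop(s,200,200,160,150,4,'s14c')
t=shot('top','t14'); crop(t,120,170,380,140,2,'t14c')
p=px2w('side',200+180/4,200+290/4,.095); print(p)
E
```

```text
grasp [0.5451 0.1325 0.1452] fing [ 3.7e-03 -8.0e-04 -1.0e+00] jaw [-7.560e-02 -9.971e-01  5.000e-04] F [0.09 0.5  0.23] w 0.0876 t 40.75
[0.6309255  0.12647339 0.095     ]
```

View pics/s14c.png

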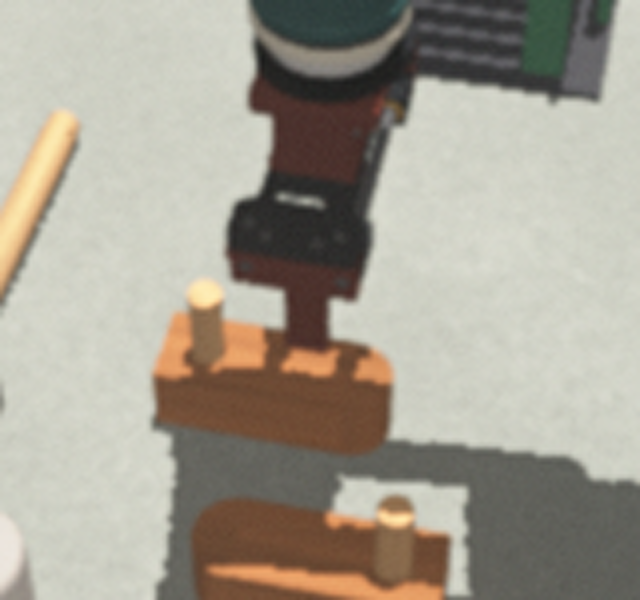

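View pics/t14c.png

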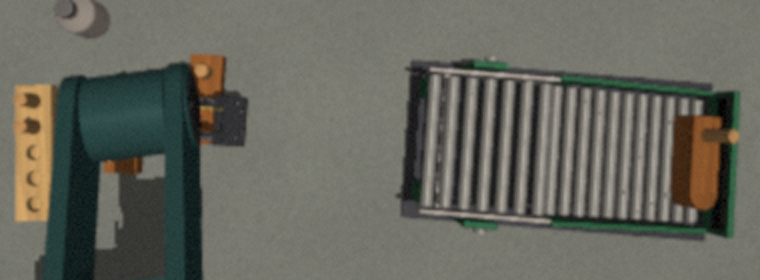

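Request:
send_rows(
  series=[
    {"x": 0.3,"y": 0,"z": 0,"wx": 0,"wy": 0,"wz": -0.002},
    {"x": 0.6,"y": 0,"z": 0,"wx": 0,"wy": 0,"wz": -0.002},
    {"x": 0.8,"y": 0,"z": 0,"wx": 0,"wy": 0,"wz": -0.002},
    {"x": 0.95,"y": 0,"z": 0,"wx": 0,"wy": 0,"wz": -0.002},
    {"x": 1.0,"y": 0,"z": 0,"wx": 0,"wy": 0,"wz": -0.002},
    {"x": 1.0,"y": 0,"z": 0,"wx": 0,"wy": 0,"wz": -0.002},
    {"x": 1.0,"y": 0,"z": 0,"wx": 0,"wy": 0,"wz": -0.002},
  ],
)

```text
time: 41.55
ee_pos: [0.5452, 0.1325, 0.2084]
eef_rot: [0.96, 1.57, -0.687]
contact_force: [-0.1, 0.0, -0.4]
width: 0.0879
```

```bash
python3 - <<'E'
from h import *
info(); print(px2w('side',251.25,273.25,.095))
E
```

```text
grasp [0.5453 0.1324 0.0454] fing [ 6.e-04 -5.e-04 -1.e+00] jaw [-7.610e-02 -9.971e-01  5.000e-04] F [-0.12  0.   -0.45] w 0.0879 t 41.55
[0.61612599 0.12665667 0.095     ]
```

Request:
send_rows(
  series=[
    {"x": 0.04,"y": 0,"z": 0,"wx": 0,"wy": 0,"wz": 0},
    {"x": 0.075,"y": 0,"z": 0,"wx": 0,"wy": 0,"wz": 0},
    {"x": 0.075,"y": 0,"z": 0,"wx": 0,"wy": 0,"wz": 0},
  ],
)

```text
time: 41.85
ee_pos: [0.5442, 0.1324, 0.2003]
eef_rot: [-0.71, 1.57, -2.357]
contact_force: [0.6, 0.5, 0.1]
width: 0.088
```

Request:
send_rows(
  series=[
    {"x": 0,"y": 0,"z": 0,"wx": 0,"wy": 0,"wz": 0},
    {"x": 0,"y": 0,"z": 0,"wx": 0,"wy": 0,"wz": 0},
    {"x": 0,"y": 0,"z": 0,"wx": 0,"wy": 0,"wz": 0},
    {"x": 0,"y": 0,"z": 0,"wx": 0,"wy": 0,"wz": 0},
    {"x": 0,"y": 0,"z": 0,"wx": 0,"wy": 0,"wz": 0},
    {"x": 0,"y": 0,"z": 0,"wx": 0,"wy": 0,"wz": 0},
    {"x": 0,"y": 0,"z": 0,"wx": 0,"wy": 0,"wz": 0},
    {"x": 0,"y": 0,"z": 0,"wx": 0,"wy": 0,"wz": 0},
  ],
  gripper=-1,
  grip_force=45,
)

```text
time: 42.65
ee_pos: [0.5442, 0.1323, 0.2004]
eef_rot: [-0.678, 1.569, -2.325]
contact_force: [-1.0, -2.3, 2.3]
width: 0.0496
```

```bash
python3 - <<'E'
from h import *
info()
E
```

```text
grasp [0.5441 0.1321 0.0374] fing [-9.e-04 -1.e-03 -1.e+00] jaw [-0.0758 -0.9971  0.0011] F [-0.97 -2.33  2.25] w 0.0496 t 42.65
```

Request:
send_rows(
  series=[
    {"x": -0.2,"y": 0,"z": 0,"wx": 0,"wy": 0,"wz": 0},
    {"x": -0.5,"y": 0,"z": 0,"wx": 0,"wy": 0,"wz": 0},
    {"x": -0.8,"y": 0,"z": 0,"wx": 0,"wy": 0,"wz": 0},
    {"x": -1,"y": 0,"z": 0,"wx": 0,"wy": 0,"wz": 0},
  ],
)

```text
time: 43.05
ee_pos: [0.5447, 0.1328, 0.3019]
eef_rot: [1.676, 1.57, 0.029]
contact_force: [0.7, -0.3, -3.1]
width: 0.0497
```

Request:
send_rows(
  series=[
    {"x": -0.3,"y": 0,"z": 0,"wx": 0,"wy": 0,"wz": 0},
    {"x": -0.6,"y": 0,"z": 0,"wx": 0,"wy": 0,"wz": 0},
    {"x": -0.85,"y": 0,"z": 0,"wx": 0,"wy": 0,"wz": 0},
    {"x": -0.85,"y": 0,"z": 0,"wx": 0,"wy": 0,"wz": 0},
  ],
)

```text
time: 43.45
ee_pos: [0.5456, 0.1329, 0.3884]
eef_rot: [1.744, 1.565, 0.098]
contact_force: [0.8, -0.5, -2.6]
width: 0.0493
```

```bash
python3 - <<'E'
from h import *
info(); target([.4679,-.3353,.222],-.0888+np.pi/2)
E
```

```text
grasp [0.5466 0.133  0.2254] fing [ 5.9e-03  6.0e-04 -1.0e+00] jaw [-0.076  -0.9971 -0.001 ] F [ 0.75 -0.54 -2.63] w 0.0493 t 43.45
shift [ 0.027 -0.42   4.728] turn [ 0.0081 -0.0007 -0.0037] t 43.45 w 0.0493
```

Request:
send_rows(
  series=[
    {"x": 0,"y": -0.03,"z": 0.3,"wx": 0.008,"wy": 0,"wz": 0},
    {"x": 0,"y": -0.06,"z": 0.65,"wx": 0.008,"wy": 0,"wz": 0},
    {"x": 0,"y": -0.09,"z": 1,"wx": 0.008,"wy": 0,"wz": 0},
  ],
)

```text
time: 43.75
ee_pos: [0.5269, 0.033, 0.3835]
eef_rot: [-1.408, 1.568, -3.066]
contact_force: [0.5, -0.8, -2.4]
width: 0.0498
```

Request:
send_rows(
  series=[
    {"x": 0,"y": -0.03,"z": 0.35,"wx": 0,"wy": 0,"wz": 0},
    {"x": 0,"y": -0.06,"z": 0.7,"wx": 0,"wy": 0,"wz": 0},
    {"x": 0,"y": -0.09,"z": 1,"wx": 0,"wy": 0,"wz": 0},
  ],
)

```text
time: 44.05
ee_pos: [0.509, -0.0666, 0.3835]
eef_rot: [-1.521, 1.568, 3.103]
contact_force: [-0.1, -0.2, -3.1]
width: 0.0502
```

Request:
send_rows(
  series=[
    {"x": 0,"y": -0.03,"z": 0.35,"wx": 0,"wy": 0,"wz": 0},
    {"x": 0,"y": -0.06,"z": 0.7,"wx": 0,"wy": 0,"wz": 0},
    {"x": 0,"y": -0.09,"z": 1,"wx": 0,"wy": 0,"wz": 0},
  ],
)

```text
time: 44.35
ee_pos: [0.4913, -0.1653, 0.3836]
eef_rot: [-1.678, 1.568, 2.945]
contact_force: [1.1, 0.0, -3.0]
width: 0.0498
```

Request:
send_rows(
  series=[
    {"x": 0,"y": -0.03,"z": 0.35,"wx": 0,"wy": 0,"wz": 0},
    {"x": 0,"y": -0.06,"z": 0.7,"wx": 0,"wy": 0,"wz": 0},
    {"x": 0,"y": -0.09,"z": 1,"wx": 0,"wy": 0,"wz": 0},
    {"x": 0,"y": -0.09,"z": 1,"wx": 0,"wy": 0,"wz": 0},
  ],
)

```text
time: 44.75
ee_pos: [0.4737, -0.2659, 0.3837]
eef_rot: [-1.04, 1.568, -2.703]
contact_force: [0.2, 1.1, -2.1]
width: 0.05
```

```bash
python3 - <<'E'
from h import *
info(); target([.4679,-.3353,.222],-.0888+np.pi/2)
E
```

```text
grasp [ 0.4733 -0.2661  0.2207] fing [-0.0022 -0.001  -1.    ] jaw [-0.0918 -0.9958  0.0012] F [ 0.2   1.11 -2.11] w 0.05 t 44.75
shift [-0.012  0.006  0.696] turn [-0.002   0.0008  0.0013] t 44.75 w 0.05
```

Request:
send_rows(
  series=[
    {"x": 0,"y": 0.006,"z": 0.3,"wx": -0.002,"wy": 0,"wz": 0.001},
    {"x": 0,"y": 0.006,"z": 0.6,"wx": -0.002,"wy": 0,"wz": 0.001},
    {"x": 0,"y": 0.006,"z": 0.7,"wx": -0.002,"wy": 0,"wz": 0.001},
    {"x": 0.1,"y": 0.006,"z": 0.7,"wx": -0.002,"wy": 0,"wz": 0.001},
    {"x": 0.25,"y": 0.006,"z": 0.7,"wx": -0.002,"wy": 0,"wz": 0.001},
    {"x": 0.4,"y": 0.006,"z": 0.7,"wx": -0.002,"wy": 0,"wz": 0.001},
    {"x": 0.5,"y": 0.006,"z": 0.7,"wx": -0.002,"wy": 0,"wz": 0.001},
    {"x": 0.54,"y": 0.006,"z": 0.7,"wx": -0.002,"wy": 0,"wz": 0.001},
    {"x": 0.54,"y": 0.006,"z": 0.7,"wx": -0.002,"wy": 0,"wz": 0.001},
    {"x": 0.54,"y": 0.006,"z": 0.7,"wx": -0.002,"wy": 0,"wz": 0.001},
  ],
)

```text
time: 45.75
ee_pos: [0.4691, -0.3325, 0.332]
eef_rot: [1.019, 1.569, -0.637]
contact_force: [-0.0, 0.3, -2.3]
width: 0.0497
```

```bash
python3 - <<'E'
from h import *
info(); target([.4679,-.3353,.1613],-.0888+np.pi/2)
s=shot('side','s15'); crop(s,220,80,180,160,4,'s15c')
E
```

```text
grasp [ 0.4693 -0.3326  0.169 ] fing [ 0.0014 -0.001  -1.    ] jaw [-8.500e-02 -9.964e-01  9.000e-04] F [-0.02  0.26 -2.31] w 0.0497 t 45.75
shift [ 0.077 -0.01   0.029] turn [ 0.0024  0.0006 -0.0009] t 45.75 w 0.0497
```

View pics/s15c.png

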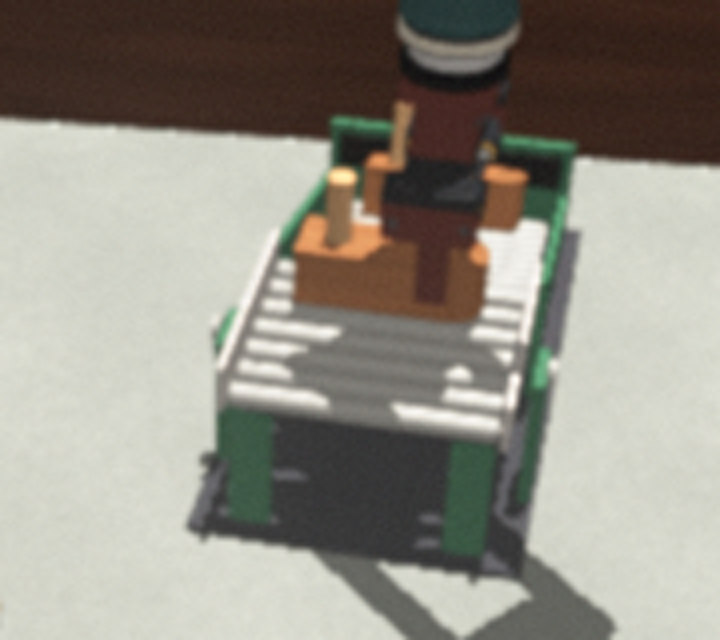

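Request:
send_rows(
  series=[
    {"x": 0.02,"y": -0.01,"z": 0.029,"wx": 0.002,"wy": 0,"wz": 0},
    {"x": 0.04,"y": -0.01,"z": 0.029,"wx": 0.002,"wy": 0,"wz": 0},
    {"x": 0.06,"y": -0.01,"z": 0.029,"wx": 0.002,"wy": 0,"wz": 0},
    {"x": 0.077,"y": -0.01,"z": 0.029,"wx": 0.002,"wy": 0,"wz": 0},
    {"x": 0.077,"y": -0.01,"z": 0.029,"wx": 0.002,"wy": 0,"wz": 0},
    {"x": 0.077,"y": -0.01,"z": 0.029,"wx": 0.002,"wy": 0,"wz": 0},
  ],
)

```text
time: 46.4
ee_pos: [0.4675, -0.3355, 0.3241]
eef_rot: [0.886, 1.57, -0.773]
contact_force: [0.3, 0.5, -1.5]
width: 0.0495
```

```bash
python3 - <<'E'
from h import *
info()
E
```

```text
grasp [ 0.4676 -0.3356  0.1611] fing [ 7.e-04 -7.e-04 -1.e+00] jaw [-8.850e-02 -9.961e-01  6.000e-04] F [ 0.27  0.54 -1.54] w 0.0495 t 46.4
```

Request:
send_rows(
  series=[
    {"x": 0,"y": 0,"z": 0,"wx": 0,"wy": 0,"wz": 0},
    {"x": 0,"y": 0,"z": 0,"wx": 0,"wy": 0,"wz": 0},
    {"x": 0,"y": 0,"z": 0,"wx": 0,"wy": 0,"wz": 0},
    {"x": -0.3,"y": 0,"z": 0,"wx": 0,"wy": 0,"wz": 0},
    {"x": -0.7,"y": 0,"z": 0,"wx": 0,"wy": 0,"wz": 0},
    {"x": -1,"y": 0,"z": 0,"wx": 0,"wy": 0,"wz": 0},
  ],
  gripper=1,
)

```text
time: 47.0
ee_pos: [0.4677, -0.3355, 0.4261]
eef_rot: [1.008, 1.568, -0.651]
contact_force: [0.4, -0.2, 0.3]
width: 0.0879
```

Request:
send_rows(
  series=[
    {"x": 0,"y": 0.2,"z": -0.4,"wx": 0,"wy": 0,"wz": 0},
    {"x": 0,"y": 0.35,"z": -0.8,"wx": 0,"wy": 0,"wz": 0},
    {"x": 0,"y": 0.35,"z": -1,"wx": 0,"wy": 0,"wz": 0},
  ],
)

```text
time: 47.3
ee_pos: [0.5126, -0.2367, 0.4247]
eef_rot: [1.539, 1.568, -0.12]
contact_force: [-0.0, -0.1, -0.4]
width: 0.0879
```

```bash
python3 - <<'E'
from h import *
info()
t=shot('top','t16'); crop(t,120,170,380,140,2,'t16c')
s=shot('side','s16'); crop(s,220,80,180,160,4,'s16c')
# C pose: dowel home at (.4915,.2559)
target([.5632,.252,.16],3.07+np.pi/2)
E
```

```text
grasp [ 0.5131 -0.2368  0.2617] fing [ 3.1e-03 -4.0e-04 -1.0e+00] jaw [-8.730e-02 -9.962e-01  1.000e-04] F [-0.05 -0.15 -0.4 ] w 0.0879 t 47.3
shift [ 1.014  0.097 -4.91 ] turn [-0.0088 -0.0001 -0.0007] t 47.4 w 0.0879
```

View pics/t16c.png

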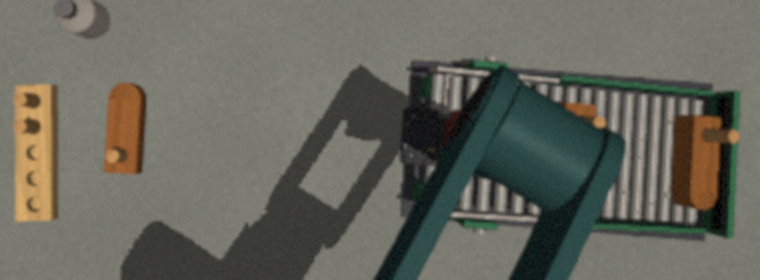

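View pics/s16c.png

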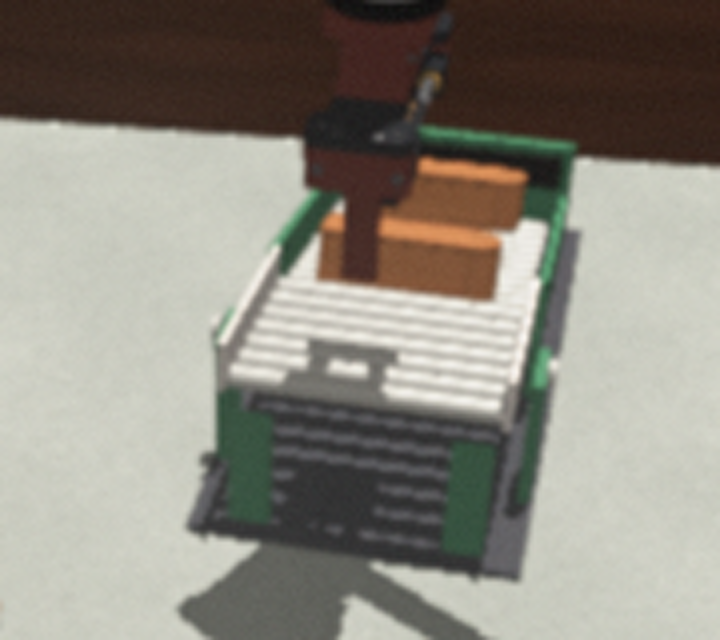

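```bash
python3 - <<'E'
from fitall import *
t=cv2.imread('pics/t16.png'); s=cv2.imread('pics/s16.png')
F=run(t,[[.5335,.2532,3.08]])
F=run(t,F)
a=fit({'side':maskof('side',s)},F[0]); print(a)
for y in (3.11,F[0][2],a[0][2],3.03):
    p=[.4915-.042*np.cos(y),.2559-.042*np.sin(y),y]
    print(np.round(p,4),(np.abs(sil('top',footpts(*p))-maskof('top',t))[200:270,160:210]).sum(),(np.abs(sil('side',footpts(*p))-maskof('side',s))[300:390,230:330]).sum())
big('side',s,[F[0]],215,290,120,100,5,'o16'); big('top',t,[F[0]],150,190,100,90,6,'o16t')
E
```

```text
[0.5341 0.2544 3.0718] 103.5 toe grip [0.5641 0.2524]
[0.5341 0.2544 3.0718] 101.5 toe grip [0.5641 0.2524]
(array([0.53370879, 0.25415562, 3.0861553 ]), np.float64(221.10196078431372))
[0.5335 0.2546 3.11  ] 164.27843137254902 228.9294117647059
[0.5334 0.253  3.0718] 161.5372549019608 222.4823529411765
[0.5334 0.2536 3.0862] 159.91764705882355 223.92549019607844
[0.5332 0.2512 3.03  ] 173.2941176470588 274.9019607843137
```

View pics/o16.png

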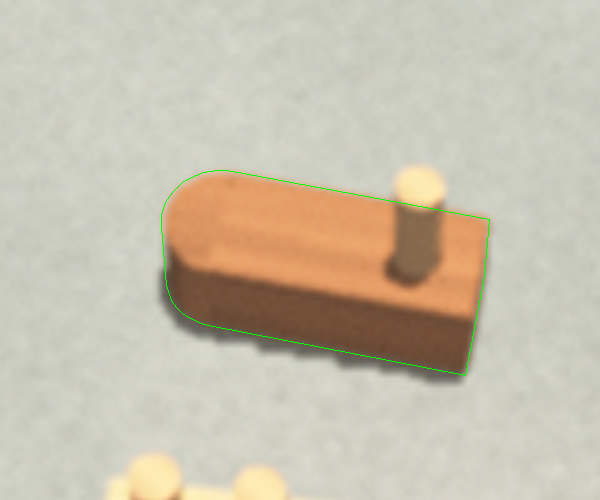

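View pics/o16t.png

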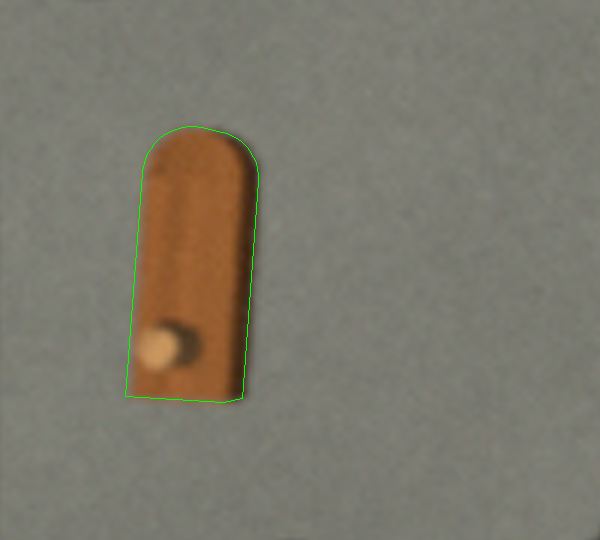

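Request:
send_rows(
  series=[
    {"x": 0.1,"y": 0.02,"z": -0.4,"wx": -0.015,"wy": 0,"wz": 0},
    {"x": 0.2,"y": 0.02,"z": -0.8,"wx": -0.015,"wy": 0,"wz": 0},
    {"x": 0.2,"y": 0.02,"z": -1,"wx": -0.015,"wy": 0,"wz": 0},
  ],
)

```text
time: 47.7
ee_pos: [0.5214, -0.138, 0.4027]
eef_rot: [-1.943, 1.569, 2.705]
contact_force: [-0.1, -0.1, -0.2]
width: 0.0881
```

Request:
send_rows(
  series=[
    {"x": 0.1,"y": 0.02,"z": -0.4,"wx": 0,"wy": 0,"wz": 0},
    {"x": 0.2,"y": 0.02,"z": -0.8,"wx": 0,"wy": 0,"wz": 0},
    {"x": 0.2,"y": 0.02,"z": -1,"wx": 0,"wy": 0,"wz": 0},
  ],
)

```text
time: 48.0
ee_pos: [0.5301, -0.0383, 0.3827]
eef_rot: [-1.555, 1.57, 3.093]
contact_force: [0.8, 0.1, -0.5]
width: 0.0882
```

Request:
send_rows(
  series=[
    {"x": 0.1,"y": 0.02,"z": -0.4,"wx": 0,"wy": 0,"wz": 0},
    {"x": 0.2,"y": 0.02,"z": -0.8,"wx": 0,"wy": 0,"wz": 0},
    {"x": 0.2,"y": 0.02,"z": -1,"wx": 0,"wy": 0,"wz": 0},
  ],
)

```text
time: 48.3
ee_pos: [0.5389, 0.0613, 0.3626]
eef_rot: [-1.06, 1.57, -2.695]
contact_force: [-0.2, -0.2, -0.2]
width: 0.0879
```

Request:
send_rows(
  series=[
    {"x": 0.1,"y": 0.02,"z": -0.4,"wx": 0,"wy": 0,"wz": 0},
    {"x": 0.2,"y": 0.02,"z": -0.8,"wx": 0,"wy": 0,"wz": 0},
    {"x": 0.2,"y": 0.02,"z": -1,"wx": 0,"wy": 0,"wz": 0},
  ],
)

```text
time: 48.6
ee_pos: [0.5477, 0.161, 0.3425]
eef_rot: [-0.501, 1.57, -2.136]
contact_force: [-0.1, -0.1, -0.3]
width: 0.0877
```

```bash
python3 - <<'E'
from h import *
info(); target([.5635,.2517,.13],3.08+np.pi/2)
E
```

```text
grasp [0.5477 0.1609 0.1795] fing [-4.e-04 -6.e-04 -1.e+00] jaw [-6.420e-02 -9.979e-01  7.000e-04] F [-0.07 -0.07 -0.27] w 0.0877 t 48.6
shift [ 0.494  0.099 -0.916] turn [-0.0017  0.0004  0.0002] t 48.6 w 0.0877
```

Request:
send_rows(
  series=[
    {"x": 0,"y": 0.05,"z": -0.4,"wx": -0.0017,"wy": 0,"wz": 0},
    {"x": 0.1,"y": 0.099,"z": -0.8,"wx": -0.0017,"wy": 0,"wz": 0},
    {"x": 0.2,"y": 0.099,"z": -0.9,"wx": -0.0017,"wy": 0,"wz": 0},
    {"x": 0.4,"y": 0.099,"z": -0.9,"wx": -0.0017,"wy": 0,"wz": 0},
    {"x": 0.5,"y": 0.099,"z": -0.9,"wx": -0.0017,"wy": 0,"wz": 0},
    {"x": 0.5,"y": 0.099,"z": -0.9,"wx": -0.0017,"wy": 0,"wz": 0},
    {"x": 0.5,"y": 0.099,"z": -0.9,"wx": -0.0017,"wy": 0,"wz": 0},
  ],
)

```text
time: 49.3
ee_pos: [0.5637, 0.2476, 0.2938]
eef_rot: [0.557, 1.57, -1.077]
contact_force: [0.4, -0.7, 0.2]
width: 0.0878
```

```bash
python3 - <<'E'
from h import *
info(); target([.5635,.2517,.038],3.08+np.pi/2)
E
```

```text
grasp [0.5638 0.2474 0.1308] fing [ 6.0e-04 -1.1e-03 -1.0e+00] jaw [-0.0634 -0.998   0.0011] F [ 0.37 -0.74  0.16] w 0.0878 t 49.3
shift [ 0.928 -0.005 -0.042] turn [-0.0012  0.0007 -0.0004] t 49.3 w 0.0878
```

Request:
send_rows(
  series=[
    {"x": 0.2,"y": -0.005,"z": -0.042,"wx": -0.001,"wy": 0,"wz": 0},
    {"x": 0.4,"y": -0.005,"z": -0.042,"wx": -0.001,"wy": 0,"wz": 0},
    {"x": 0.6,"y": -0.005,"z": -0.042,"wx": -0.001,"wy": 0,"wz": 0},
    {"x": 0.8,"y": -0.005,"z": -0.042,"wx": -0.001,"wy": 0,"wz": 0},
    {"x": 0.92,"y": -0.005,"z": -0.042,"wx": -0.001,"wy": 0,"wz": 0},
    {"x": 0.93,"y": -0.005,"z": -0.042,"wx": -0.001,"wy": 0,"wz": 0},
    {"x": 0.93,"y": -0.005,"z": -0.042,"wx": -0.001,"wy": 0,"wz": 0},
  ],
)

```text
time: 50.0
ee_pos: [0.5637, 0.2525, 0.2013]
eef_rot: [1.304, 1.569, -0.328]
contact_force: [-0.1, -0.5, 0.5]
width: 0.0875
```

```bash
python3 - <<'E'
from h import *
info(); target([.5635,.2517,.038],3.08+np.pi/2)
E
```

```text
grasp [0.564  0.2525 0.0383] fing [ 1.7e-03 -6.0e-04 -1.0e+00] jaw [-6.110e-02 -9.981e-01  5.000e-04] F [-0.07 -0.47  0.5 ] w 0.0875 t 50.0
shift [ 0.003 -0.001  0.009] turn [ 0.0003  0.0003 -0.0011] t 50.0 w 0.0875
```

Request:
send_rows(
  series=[
    {"x": 0,"y": 0,"z": 0,"wx": 0,"wy": 0,"wz": 0},
    {"x": 0,"y": 0,"z": 0,"wx": 0,"wy": 0,"wz": 0},
    {"x": 0,"y": 0,"z": 0,"wx": 0,"wy": 0,"wz": 0},
    {"x": 0,"y": 0,"z": 0,"wx": 0,"wy": 0,"wz": 0},
    {"x": 0,"y": 0,"z": 0,"wx": 0,"wy": 0,"wz": 0},
    {"x": 0,"y": 0,"z": 0,"wx": 0,"wy": 0,"wz": 0},
    {"x": 0,"y": 0,"z": 0,"wx": 0,"wy": 0,"wz": 0},
    {"x": 0,"y": 0,"z": 0,"wx": 0,"wy": 0,"wz": 0},
  ],
  gripper=-1,
  grip_force=45,
)

```text
time: 50.8
ee_pos: [0.5633, 0.2526, 0.2009]
eef_rot: [0.93, 1.569, -0.702]
contact_force: [-1.0, -1.3, 4.9]
width: 0.0499
```

```bash
python3 - <<'E'
from h import *
info()
E
```

```text
grasp [0.5635 0.2524 0.0379] fing [ 0.0012 -0.001  -1.    ] jaw [-6.070e-02 -9.982e-01  9.000e-04] F [-0.99 -1.25  4.9 ] w 0.0499 t 50.8
```

Request:
send_rows(
  series=[
    {"x": -0.2,"y": 0,"z": 0,"wx": 0,"wy": 0,"wz": 0},
    {"x": -0.5,"y": 0,"z": 0,"wx": 0,"wy": 0,"wz": 0},
    {"x": -0.8,"y": 0,"z": 0,"wx": 0,"wy": 0,"wz": 0},
    {"x": -1,"y": 0,"z": 0,"wx": 0,"wy": 0,"wz": 0},
  ],
)

```text
time: 51.2
ee_pos: [0.5632, 0.253, 0.302]
eef_rot: [1.599, 1.569, -0.033]
contact_force: [0.9, 0.2, -2.3]
width: 0.0498
```

Request:
send_rows(
  series=[
    {"x": -0.3,"y": 0,"z": 0,"wx": 0,"wy": 0,"wz": 0},
    {"x": -0.6,"y": 0,"z": 0,"wx": 0,"wy": 0,"wz": 0},
    {"x": -0.85,"y": 0,"z": 0,"wx": 0,"wy": 0,"wz": 0},
    {"x": -0.85,"y": 0,"z": 0,"wx": 0,"wy": 0,"wz": 0},
  ],
)

```text
time: 51.6
ee_pos: [0.5641, 0.2534, 0.3888]
eef_rot: [1.852, 1.564, 0.221]
contact_force: [1.2, 0.3, -2.5]
width: 0.0495
```

```bash
python3 - <<'E'
from h import *
info(); target([.5277,-.3407,.222],-.0888+np.pi/2)
t=shot('top','t17'); crop(t,120,170,380,140,2,'t17c')
E
```

```text
grasp [0.5652 0.2537 0.2258] fing [ 0.0069  0.0015 -1.    ] jaw [-0.0607 -0.9982 -0.002 ] F [ 1.21  0.29 -2.45] w 0.0495 t 51.6
shift [ 2.600e-02 -3.000e-03  5.952e+00] turn [ 0.0179 -0.0013 -0.0043] t 51.6 w 0.0495
```

View pics/t17c.png

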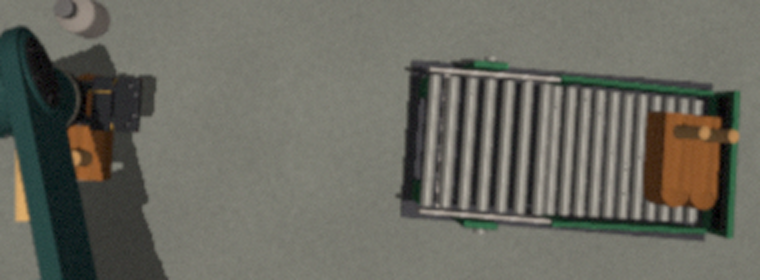

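Request:
send_rows(
  series=[
    {"x": 0,"y": 0,"z": 0.3,"wx": 0.018,"wy": 0,"wz": 0},
    {"x": 0,"y": 0,"z": 0.65,"wx": 0.018,"wy": 0,"wz": 0},
    {"x": 0,"y": 0,"z": 1,"wx": 0.018,"wy": 0,"wz": 0},
  ],
)

```text
time: 51.95
ee_pos: [0.5559, 0.1522, 0.383]
eef_rot: [-1.097, 1.567, -2.756]
contact_force: [0.3, -0.9, -2.5]
width: 0.0497
```

Request:
send_rows(
  series=[
    {"x": 0,"y": 0,"z": 0.35,"wx": 0,"wy": 0,"wz": 0},
    {"x": 0,"y": 0,"z": 0.7,"wx": 0,"wy": 0,"wz": 0},
    {"x": 0,"y": 0,"z": 1,"wx": 0,"wy": 0,"wz": 0},
  ],
)

```text
time: 52.25
ee_pos: [0.5469, 0.0519, 0.3832]
eef_rot: [-1.257, 1.568, -2.917]
contact_force: [0.5, -0.0, -2.7]
width: 0.0498
```

Request:
send_rows(
  series=[
    {"x": 0,"y": 0,"z": 0.35,"wx": 0,"wy": 0,"wz": 0},
    {"x": 0,"y": 0,"z": 0.7,"wx": 0,"wy": 0,"wz": 0},
    {"x": 0,"y": 0,"z": 1,"wx": 0,"wy": 0,"wz": 0},
  ],
)

```text
time: 52.55
ee_pos: [0.538, -0.0475, 0.3833]
eef_rot: [-1.51, 1.568, 3.113]
contact_force: [0.2, 0.1, -3.0]
width: 0.0499
```

Request:
send_rows(
  series=[
    {"x": 0,"y": 0,"z": 0.35,"wx": 0,"wy": 0,"wz": 0},
    {"x": 0,"y": 0,"z": 0.7,"wx": 0,"wy": 0,"wz": 0},
    {"x": 0,"y": 0,"z": 1,"wx": 0,"wy": 0,"wz": 0},
  ],
)

```text
time: 52.85
ee_pos: [0.5292, -0.1471, 0.3834]
eef_rot: [-1.762, 1.568, 2.861]
contact_force: [1.0, 0.2, -2.7]
width: 0.0495
```

Request:
send_rows(
  series=[
    {"x": 0,"y": 0,"z": 0.35,"wx": 0,"wy": 0,"wz": 0},
    {"x": 0,"y": 0,"z": 0.7,"wx": 0,"wy": 0,"wz": 0},
    {"x": 0,"y": 0,"z": 1,"wx": 0,"wy": 0,"wz": 0},
    {"x": 0,"y": 0,"z": 1,"wx": 0,"wy": 0,"wz": 0},
  ],
)

```text
time: 53.25
ee_pos: [0.5206, -0.2485, 0.3835]
eef_rot: [-1.073, 1.569, -2.737]
contact_force: [1.0, 0.7, -3.6]
width: 0.0496
```

```bash
python3 - <<'E'
from h import *
info(); target([.5277,-.3407,.222],-.0888+np.pi/2)
E
```

```text
grasp [ 0.5204 -0.2486  0.2205] fing [-1.6e-03 -7.0e-04 -1.0e+00] jaw [-9.220e-02 -9.957e-01  8.000e-04] F [ 0.96  0.72 -3.56] w 0.0496 t 53.25
shift [-0.014  0.155  0.912] turn [-0.0023  0.0005  0.001 ] t 53.25 w 0.0496
```

Request:
send_rows(
  series=[
    {"x": 0,"y": 0.08,"z": 0.3,"wx": -0.002,"wy": 0,"wz": 0.001},
    {"x": 0,"y": 0.155,"z": 0.6,"wx": -0.002,"wy": 0,"wz": 0.001},
    {"x": 0,"y": 0.155,"z": 0.9,"wx": -0.002,"wy": 0,"wz": 0.001},
    {"x": 0.1,"y": 0.155,"z": 0.91,"wx": -0.002,"wy": 0,"wz": 0.001},
    {"x": 0.25,"y": 0.155,"z": 0.91,"wx": -0.002,"wy": 0,"wz": 0.001},
    {"x": 0.4,"y": 0.155,"z": 0.91,"wx": -0.002,"wy": 0,"wz": 0.001},
    {"x": 0.5,"y": 0.155,"z": 0.91,"wx": -0.002,"wy": 0,"wz": 0.001},
    {"x": 0.54,"y": 0.155,"z": 0.91,"wx": -0.002,"wy": 0,"wz": 0.001},
    {"x": 0.54,"y": 0.155,"z": 0.91,"wx": -0.002,"wy": 0,"wz": 0.001},
    {"x": 0.54,"y": 0.155,"z": 0.91,"wx": -0.002,"wy": 0,"wz": 0.001},
  ],
)

```text
time: 54.25
ee_pos: [0.529, -0.3372, 0.3324]
eef_rot: [1.296, 1.568, -0.36]
contact_force: [0.2, -0.7, -2.9]
width: 0.0495
```

```bash
python3 - <<'E'
from h import *
info(); target([.5277,-.3407,.1615],-.0888+np.pi/2)
s=shot('side','s18'); crop(s,220,80,180,160,4,'s18c')
E
```

```text
grasp [ 0.5295 -0.3374  0.1694] fing [ 0.0029 -0.0011 -1.    ] jaw [-8.550e-02 -9.963e-01  8.000e-04] F [ 0.2  -0.66 -2.92] w 0.0495 t 54.25
shift [ 0.079 -0.01   0.036] turn [ 0.002   0.0005 -0.0019] t 54.25 w 0.0495
```

View pics/s18c.png

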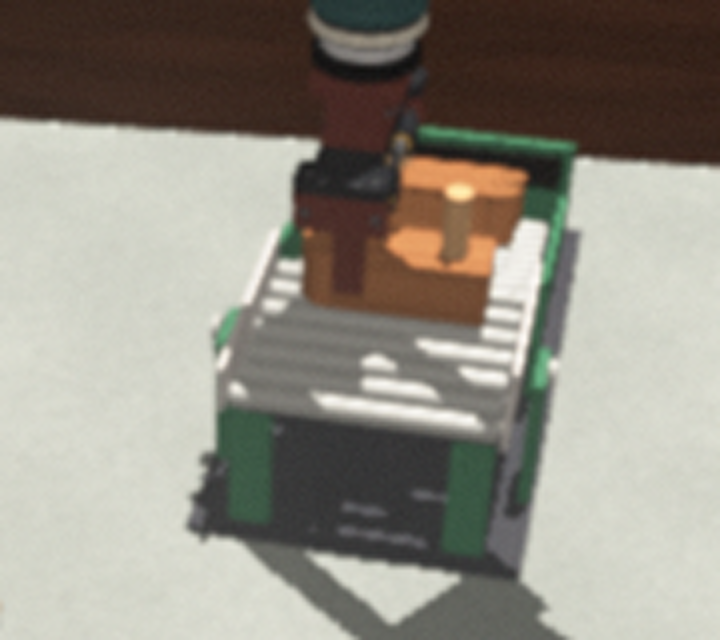

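Request:
send_rows(
  series=[
    {"x": 0.02,"y": -0.01,"z": 0.03,"wx": 0.002,"wy": 0,"wz": -0.002},
    {"x": 0.04,"y": -0.01,"z": 0.03,"wx": 0.002,"wy": 0,"wz": -0.002},
    {"x": 0.06,"y": -0.01,"z": 0.03,"wx": 0.002,"wy": 0,"wz": -0.002},
    {"x": 0.075,"y": -0.01,"z": 0.03,"wx": 0.002,"wy": 0,"wz": -0.002},
    {"x": 0.075,"y": -0.01,"z": 0.03,"wx": 0.002,"wy": 0,"wz": -0.002},
    {"x": 0.075,"y": -0.01,"z": 0.03,"wx": 0.002,"wy": 0,"wz": -0.002},
  ],
)

```text
time: 54.9
ee_pos: [0.5275, -0.3403, 0.3247]
eef_rot: [-0.752, 1.57, -2.412]
contact_force: [-1.5, 0.3, -1.5]
width: 0.0498
```

```bash
python3 - <<'E'
from h import *
info()
E
```

```text
grasp [ 0.5274 -0.3405  0.1617] fing [-7.e-04 -6.e-04 -1.e+00] jaw [-8.89e-02 -9.96e-01  7.00e-04] F [-1.46  0.3  -1.53] w 0.0498 t 54.9
```

Request:
send_rows(
  series=[
    {"x": 0,"y": 0,"z": 0,"wx": 0,"wy": 0,"wz": 0},
    {"x": 0,"y": 0,"z": 0,"wx": 0,"wy": 0,"wz": 0},
    {"x": 0,"y": 0,"z": 0,"wx": 0,"wy": 0,"wz": 0},
    {"x": -0.3,"y": 0,"z": 0,"wx": 0,"wy": 0,"wz": 0},
    {"x": -0.7,"y": 0,"z": 0,"wx": 0,"wy": 0,"wz": 0},
    {"x": -1,"y": 0,"z": 0,"wx": 0,"wy": 0,"wz": 0},
  ],
  gripper=1,
)

```text
time: 55.5
ee_pos: [0.5278, -0.3404, 0.4267]
eef_rot: [0.452, 1.569, -1.208]
contact_force: [0.9, 0.4, -0.4]
width: 0.0875
```

Request:
send_rows(
  series=[
    {"x": 0,"y": 0,"z": -0.4,"wx": 0,"wy": 0,"wz": 0},
    {"x": 0,"y": 0,"z": -0.8,"wx": 0,"wy": 0,"wz": 0},
    {"x": 0,"y": 0,"z": -1,"wx": 0,"wy": 0,"wz": 0},
  ],
)

```text
time: 55.8
ee_pos: [0.5363, -0.2382, 0.4251]
eef_rot: [-3.005, 1.571, 1.62]
contact_force: [-0.3, -0.2, -0.9]
width: 0.088
```

Request:
send_rows(
  series=[
    {"x": 0,"y": 0,"z": -0.4,"wx": 0,"wy": 0,"wz": 0},
    {"x": 0,"y": 0,"z": -0.8,"wx": 0,"wy": 0,"wz": 0},
    {"x": 0,"y": 0,"z": -1,"wx": 0,"wy": 0,"wz": 0},
  ],
)

```text
time: 56.1
ee_pos: [0.5452, -0.1383, 0.4247]
eef_rot: [-2.244, 1.57, 2.381]
contact_force: [-0.3, -0.7, -0.4]
width: 0.0874
```

Request:
send_rows(
  series=[
    {"x": 0,"y": 0,"z": -0.4,"wx": 0,"wy": 0,"wz": 0},
    {"x": 0,"y": 0,"z": -0.8,"wx": 0,"wy": 0,"wz": 0},
    {"x": 0,"y": 0,"z": -1,"wx": 0,"wy": 0,"wz": 0},
    {"x": 0,"y": 0,"z": -1,"wx": 0,"wy": 0,"wz": 0},
    {"x": 0,"y": 0,"z": -1,"wx": 0,"wy": 0,"wz": 0},
    {"x": 0,"y": 0,"z": -1,"wx": 0,"wy": 0,"wz": 0},
    {"x": 0,"y": 0,"z": -1,"wx": 0,"wy": 0,"wz": 0},
    {"x": 0,"y": 0,"z": -1,"wx": 0,"wy": 0,"wz": 0},
    {"x": 0,"y": 0,"z": -1,"wx": 0,"wy": 0,"wz": 0},
    {"x": 0,"y": 0,"z": -1,"wx": 0,"wy": 0,"wz": 0},
    {"x": 0,"y": 0,"z": -1,"wx": 0,"wy": 0,"wz": 0},
    {"x": 0,"y": 0,"z": -1,"wx": 0,"wy": 0,"wz": 0},
  ],
)

```text
time: 57.3
ee_pos: [0.5543, -0.0415, 0.4244]
eef_rot: [-0.712, 1.57, -2.372]
contact_force: [0.3, 0.9, -0.3]
width: 0.0879
```

Request:
send_rows(
  series=[
    {"x": 0,"y": 0,"z": 0,"wx": 0,"wy": 0,"wz": 0},
    {"x": 0,"y": 0,"z": 0,"wx": 0,"wy": 0,"wz": 0},
    {"x": 0,"y": 0,"z": 0,"wx": 0,"wy": 0,"wz": 0},
    {"x": 0,"y": 0,"z": 0,"wx": 0,"wy": 0,"wz": 0},
    {"x": 0,"y": 0,"z": 0,"wx": 0,"wy": 0,"wz": 0},
    {"x": 0,"y": 0,"z": 0,"wx": 0,"wy": 0,"wz": 0},
    {"x": 0,"y": 0,"z": 0,"wx": 0,"wy": 0,"wz": 0},
    {"x": 0,"y": 0,"z": 0,"wx": 0,"wy": 0,"wz": 0},
    {"x": 0,"y": 0,"z": 0,"wx": 0,"wy": 0,"wz": 0},
    {"x": 0,"y": 0,"z": 0,"wx": 0,"wy": 0,"wz": 0},
    {"x": 0,"y": 0,"z": 0,"wx": 0,"wy": 0,"wz": 0},
    {"x": 0,"y": 0,"z": 0,"wx": 0,"wy": 0,"wz": 0},
  ],
)

```text
time: 58.5
ee_pos: [0.5543, -0.0415, 0.4244]
eef_rot: [-0.67, 1.57, -2.33]
contact_force: [-0.2, 0.2, 0.8]
width: 0.0877
```

```bash
python3 - <<'E'
from h import *
info()
t=shot('top','t19'); crop(t,300,170,200,140,4,'t19c')
s=shot('side','s19'); crop(s,220,80,180,160,4,'s19c')
E
```

```text
grasp [ 0.5542 -0.0416  0.2614] fing [-6.e-04 -7.e-04 -1.e+00] jaw [-8.90e-02 -9.96e-01  7.00e-04] F [-0.21  0.17  0.78] w 0.0877 t 58.5
```

View pics/t19c.png

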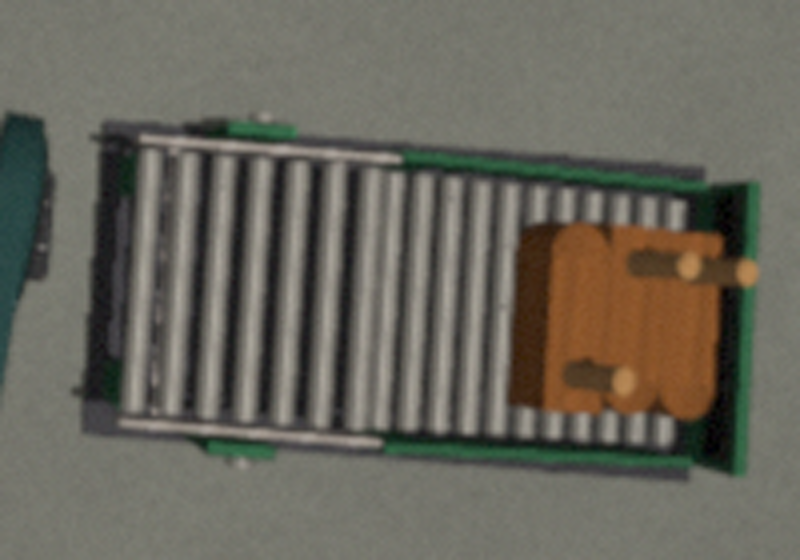

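View pics/s19c.png

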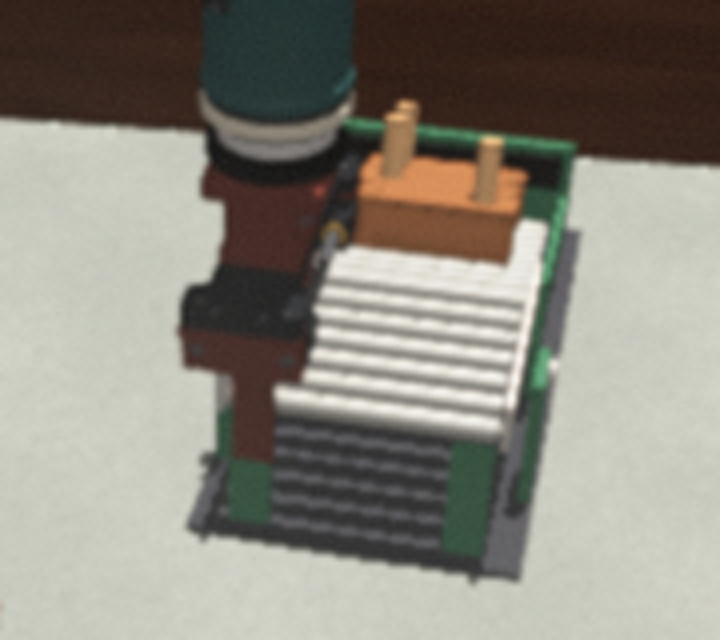

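View pics/t19.png

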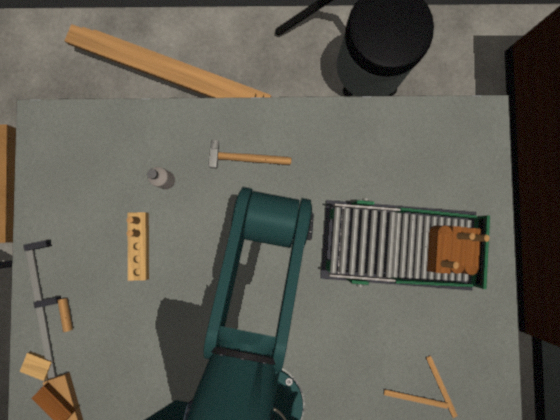

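Request:
send_rows(
  series=[
    {"x": -0.1,"y": 0,"z": 0,"wx": 0,"wy": 0,"wz": 0},
    {"x": -0.1,"y": 0,"z": 0,"wx": 0,"wy": 0,"wz": 0},
    {"x": -0.1,"y": 0,"z": 0,"wx": 0,"wy": 0,"wz": 0},
    {"x": -0.1,"y": 0,"z": 0,"wx": 0,"wy": 0,"wz": 0},
    {"x": -0.1,"y": 0,"z": 0,"wx": 0,"wy": 0,"wz": 0},
    {"x": -0.1,"y": 0,"z": 0,"wx": 0,"wy": 0,"wz": 0},
    {"x": -0.1,"y": 0,"z": 0,"wx": 0,"wy": 0,"wz": 0},
    {"x": -0.1,"y": 0,"z": 0,"wx": 0,"wy": 0,"wz": 0},
    {"x": -0.1,"y": 0,"z": 0,"wx": 0,"wy": 0,"wz": 0},
    {"x": -0.1,"y": 0,"z": 0,"wx": 0,"wy": 0,"wz": 0},
  ],
)

```text
time: 59.6
ee_pos: [0.5543, -0.0415, 0.4344]
eef_rot: [-0.699, 1.57, -2.359]
contact_force: [0.2, -0.2, 0.2]
width: 0.0879
```

```bash
python3 - <<'E'
from h import *
info()
t=shot('top','t20'); a=cv2.imread('pics/t19.png'); b=cv2.imread('pics/top0.png')
d=np.abs(t.astype(int)-a)[190:300,320:500]; print(d.max(),d.mean())
d=np.abs(t.astype(int)-b)[190:300,320:405]; print('tray vs start',d.max(),d.mean())
d=np.abs(t.astype(int)-b)[135:190,140:300]; print('hammer/glue',d.max(),d.mean())
E
```

```text
grasp [ 0.5542 -0.0416  0.2714] fing [-7.e-04 -7.e-04 -1.e+00] jaw [-8.90e-02 -9.96e-01  7.00e-04] F [ 0.18 -0.25  0.16] w 0.0879 t 59.6
21 2.058771043771044
tray vs start 20 2.9361853832442066
hammer/glue 94 3.215871212121212
```

```bash
python3 -c "
from station import ctrl
print(ctrl.hand_in())"
```

```text
the job is handed in; nothing more can be done
None
```

All three feet on the bench were dowelled, sent down the tray, and are now resting across the outfeed. I handed the job in at about 60 s of the 210 s allowed; the hand-in gives no verdict.

- **Dowels:** Each of the three dowels was pressed until I felt the hole floor. The gripper heights then matched a fully home dowel to about 1 mm.
- **Knocked foot:** The middle foot was knocked close to its neighbour after its dowel was in. I slid it about 45 mm clear on the bench, then gripped it again on the toe half.
- **Sending down:** Each foot was set across the flow about 45 mm past the pivot and released. The pictures show the tray tipping and the feet rolling down by themselves, with no contact on or over the outfeed.

**Last checks:**
- The final pictures show the three feet flat against each other at the end stop, each with its dowel upright. I judged this by eye and did not measure the dowel depth again on the outfeed.
- Two pictures taken about a second apart showed no movement on the outfeed, only image noise.
- The tray looks the same as it did level at the start.
- The gripper is open and touching nothing.
- One check disagreed: the picture comparison around the hammer and glue bottle showed a large difference in places (up to 94 of 255). I put this down to the arm and its shadow being in that part of the image. By eye both sit where they started, and the arm was never low near either.

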